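# Discard used sample vials through the slotted cabinet plate

### The arm

A 6-joint arm with a two-finger parallel gripper is mounted at the origin on the work surface. World frame = base frame: x ahead of the robot, y to its left, z up, the work surface at z = 0. Lengths are in mm, angles in rad, forces in N, time in s.
With the tool pointing down it reaches from about 350 to 775 mm from the base axis. Payload 7.3 kg.
Tool frame: the origin (TCP) lies midway between the tips of the shut fingers; the grasp point (between the pads) lies 19 mm behind it; z points along the fingers, y is the line along which they close (so a half turn about z gives the same grasp; the last joint's range is limited). The gripper opens to 92 mm and grips with 3 to 60 N. Pads are 19 mm wide; open, the fingers measure 130 mm over their backs; the gripper's body (75 mm by 190 mm) begins 47 mm behind the grasp point.
Start: joints at [-1.318, 0.342, 1.524, -0, 1.275, -0.146], TCP at [203.888, -483.813, 226.741] pointing down, gripper open.
Joint ranges: [-2.53, 2.53], [-0.77, 2.02], [0.04, 2.7], [-1, 4.14], [0.28, 2.66], [-3.11, 3.11]. Speed limits (rad/s): [2.57, 2.57, 3.14, 3.14, 3.14, 3.14].

### API

Orientations are given as [roll, pitch, yaw] about the fixed x, y, z axes, in that order (R = Rz(yaw) Ry(pitch) Rx(roll)).
In Python, from plant import monitor, optics, workorder gives the robot as it stands. The module is installed in compiled form; this text tells all that it offers.
- The arm moves only by the tool servo_tool, never from a script. Its arguments are lists of equal length, an entry for each row: "linear": the shift along the tool's x, y, z as a fraction of full scale, a list of three; "spin": the turn about the tool's z as a fraction of full scale. In form: {"linear": [[dx, dy, dz], ...], "spin": [spin, ...]}. A call has exactly 8 rows; each row shifts and turns the commanded pose from where the row before left it, along the tool's axes as they then stand; what a row does not reach is not made up. Full scale, the value 1, is 200 mm for a shift and 90 degrees for a turn. A row lasts 1/8 s, in which the tool goes at most 62.5 mm and 10.7 degrees, less where a joint would pass 70% of its speed; a pose out of reach is approached as far as the arm can. A call with a number of a shift or a turn outside -1 to 1 is refused whole. A call with a gripper value outside its range is refused whole. "hand" is the opening, from -1 (shut) to 1 (fully open), set as the call begins (left out, the last holds). The fingers move at their own pace and stop on an object; the grip force is fixed at half the most. Time passes only in rows, so rows that do not move let the fingers close, or fill a call up. It gives the time, the measured TCP pose, the force, the opening and the grip force at its end, in the units of the state.
- monitor.get_obs(): the state, without advancing time (a new reading comes with each control period).
- optics.capture(name): name is "side" or "top" or "wrist"; returns a dict with "frame" (384x512x3 uint8, blue, green, red), "K" (3x3 intrinsics, pixels), "world_to_cam" (4x4, takes a point from world to camera coordinates). Camera axes: x right, y down, z forward; pixel columns grow to the right and rows downward; lengths in mm; the calibration is good to about 2 mm. A picture is of the moment at which its call begins. There is no depth.
- workorder.close_job(): hands the job in; it is judged then, once.
The state is a dict: "time": time; "joint_positions": joint angles; "dq": joint speeds; "tau": joint torques, N m; "tool_pos": TCP position; "tcp_rot": TCP orientation; "contact_force": force on the tool from outside, world axes, zero at the start; "moment": the same for the moment, N m; "grip_width": finger opening in mm; "finger_force": force on a finger pad.
Only numpy, scipy, OpenCV 4.12 (cv2) and the standard library are available. Lean on these libraries where they do the work, as an engineer would, in place of code of your own. Each camera call takes 0.05 s, during which the arm holds its last target. There are 200 camera calls.

### The job

Clear the used vials away: take the lid off the vial box and lay it on the grey pad, load all the vials together, lying flat, onto the boat's pan, then slide the loaded boat level through the slot of the discard cabinet and, when its whole pan is inside, tip it there so that all the vials fall in, never letting the boat touch the slotted plate. Afterwards lay the empty boat back on the middle of its mat, lengthwise as it was, and put the lid squarely back on the box. Leave the other things on the bench where they are.

Things in the scene. Friction and masses are not known exactly. Their poses are not given: they have to be found in the camera images.
- cabinet: Fixed discard cabinet of clear plastic, closed on top, white base, 180 deep x 270 wide x 225 mm high. Origin at the bottom centre of the outer face of its steel front plate; x points into the cabinet, y left along the plate, z up. The inside reaches from the plate (x = 4) to x = 175, y = -130 to 130, floor z = 12, roof z = 220 mm.
- slot_plate: The cabinet's steel front plate (same origin and axes as the cabinet), 4 mm thick, 270 x 220 mm, with one level rectangular slot 120 mm wide and 50 mm high whose centre is 125 mm above the bench.
- slot (a point): Centre of the slot on the outer face of the plate; x points into the cabinet, square to the plate, y to the left along the slot, z up.
- boat: Loose aluminium boat, 0.16 kg, 214 mm long. Origin under the centre of its pan; x runs from handle to nose, z up. Pan 84 (x) x 100 mm (y), floor 4 mm thick; end walls reach 10 mm, side lips 6 mm above the underside. Three vials fit on it, each lying along x, 30 mm apart in y. Tipped sideways (about x) by 45 degrees or more they roll out over a lip.
- boat_grip (a point): Point in the boat's black upright grip tab, at boat x = -150, y = 0, z = 30 mm, with the boat's axes. The tab is 44 mm long (x), 12 mm thick (y), z = 0 to 45 mm. A stem 12 mm wide, z = 4 to 12 mm, joins it to the pan.
- boat_mat: Fixed blue cloth-covered mat, 250 (x) x 110 (y) x 3 mm, where the boat rests. Origin at the centre of its underside. The boat starts lengthwise on its middle: the boat's origin at x = +64 mm, the boat's x along the mat's x.
- vial_box: Fixed open-topped grey box, 146 (x) x 158 (y) x 40 mm, walls and floor 5 mm. Origin at the centre of its underside. The vials lie inside along its x, side by side, 36 mm apart (or a multiple where one is missing).
- lid: Loose flat grey lid, 162 (x) x 174 (y) x 5 mm, 0.18 kg, with no rim: it just lies on the box's walls. Origin at the centre of its underside. A grip ridge stands on its middle, 14 mm thick (x), 70 mm long (y), up to 32 mm above the underside.
- lid_pad: Fixed grey cloth-covered pad, 190 (x) x 200 (y) x 3 mm, a free place to lay the lid. Origin at the centre of its underside.
- vial0: Used hexagonal sample vial with a grey cap, 60 mm long (along its x), 24 mm across flats, flat ends, about 35 g; it lies on one of its flats and does not roll away on the level. Origin at its centre. Two or three of the four vials are present.
- vial1: Another such vial; may be absent.
- vial2: Another such vial; may be absent.
- vial3: Another such vial; may be absent.
- reagent_bottle: Bystander, to be left alone: round amber bottle, 54 mm wide, 110 mm tall. Origin at the centre of its underside.
- petri: Bystander, to be left alone: closed glass dish, 94 mm wide, 28 mm high. Origin at the centre of its underside.
- spatula: Bystander, to be left alone: small hand spatula, 170 mm long, lying flat. Origin near its middle, on the bench.
- tip_box: Bystander, to be left alone: grey box with a clear top, 120 x 85 x 63 mm. Origin at the centre of its underside.
- beaker: Bystander, to be left alone: glass beaker, 70 mm wide, 85 mm tall. Origin at the centre of its underside.
- tissue_box: Bystander, to be left alone: cardboard box, 110 x 200 x 80 mm. Origin at the centre of its underside.

How it is judged:
By the outcome, as a careful person would: the job done as asked, in the order asked, and still so for the second after the job is handed in, with the robot touching nothing.
Of vial0, vial1, vial2, vial3 only 2 to 3 are there at a start; the rules pass over those that are not, and their reading is None.
At some moment in a run one of lid, boat may be knocked a few centimetres aside while the robot is not near it.
It also fails if it takes over 210 s, if anything falls off the work surface, if the arm or the gripper's body presses on something with over 40 N, if the wrist force passes 120 N, or if a joint passes its speed limit or range.

## Working session

There is one attempt and no reset: what is moved stays moved. The work goes in short steps, Python scripts to look and compute and a tool call to move; the robot and the scene stay as the last step left them, time stands still between calls to the robot, and variables do not carry over. Pictures are saved under pics/ and viewed, at most 14 in all, crops included, and the job is handed in when it is done.

Besides the shell and the picture viewer there is one more tool, called after ">>>" as a command line: name --pt "numbers of a row" for each row, then --argument value for the rest. servo_tool: Moves the arm, as the interface text tells. Shift numbers are shares of 200 mm and turn numbers shares of 90 degrees, none past 1 either way. Its arguments: {"type":"object","properties":{"linear":{"type":"array","items":{"type":"array","items":{"type":"number","minimum":-1,"maximum":1}}},"spin":{"type":"array","items":{"type":"number","minimum":-1,"maximum":1}},"hand":{"type":"number"}},"required":["linear","spin"]}

```bash
mkdir -p pics; ls
python3 - <<'E'
from plant import monitor, optics
import cv2,numpy as np
o=monitor.get_obs();print(o)
for n in ["top","side"]:
    c=optics.capture(n);cv2.imwrite(f"pics/{n}0.png",c["frame"]);print(n,c["K"].round(1).tolist(),c["world_to_cam"].round(3).tolist())
E
```

```text
pics
{'time': 0.0, 'joint_positions': array([-1.31800363e+00,  3.42729195e-01,  1.52504055e+00,  4.33625408e-06,
        1.27538834e+00, -1.45989889e-01]), 'dq': array([-7.31664839e-05, -6.24761238e-04,  2.12025837e-03,  3.76504715e-04,
       -6.30327039e-04, -1.11698442e-03]), 'tau': array([ 8.18914286e-04, -4.31237590e+01, -2.44215095e+01,  7.18236342e-02,
        5.59822388e-02, -1.62210345e-04]), 'tool_pos': array([ 203.77747365, -483.38807003,  226.03339219]), 'tcp_rot': array([-3.14004448e+00, -2.31828744e-04,  3.98781136e-01]), 'contact_force': array([-0.64034205,  0.5077812 ,  0.53482555]), 'moment': array([ 0.02513674, -0.01998301, -0.04408066]), 'finger_force': 0.0, 'grip_width': 91.54709590127182}
top [[438.5, 0.0, 255.1], [0.0, 438.5, 197.4], [0.0, 0.0, 1.0]] [[0.0, -1.0, 0.003, 58.989], [-0.99, -0.001, -0.139, 596.689], [0.139, -0.003, -0.99, 1586.693], [0.0, 0.0, 0.0, 1.0]]
side [[489.9, 0.0, 252.6], [0.0, 489.9, 190.1], [0.0, 0.0, 1.0]] [[0.949, -0.316, 0.003, -535.971], [-0.184, -0.559, -0.809, 204.359], [0.257, 0.767, -0.588, 1613.356], [0.0, 0.0, 0.0, 1.0]]
```

View pics/top0.png

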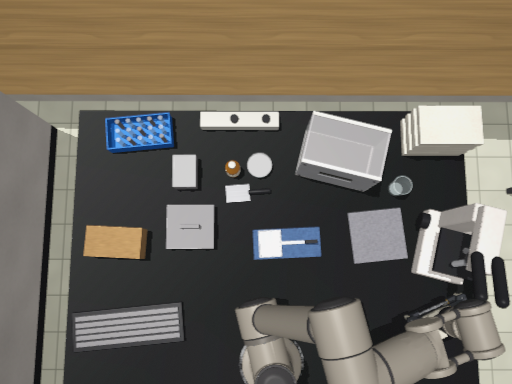

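View pics/side0.png

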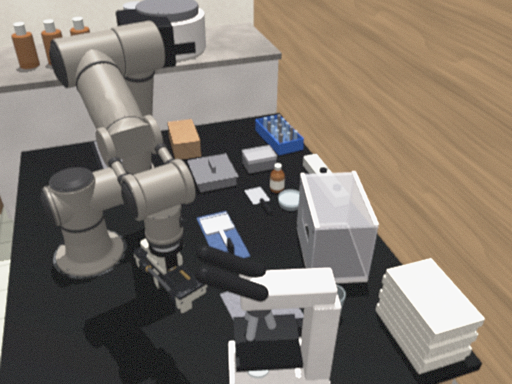

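The tool can only spin about its own z, so I need to see how the arm behaves at the edge of its reach, since tipping needs a tilt. First I'll measure the scene.

```bash
cat > h.py <<'E'
import cv2,numpy as np
from plant import monitor, optics
def cap(n): 
    c=optics.capture(n); c["P"]=(c["K"],c["world_to_cam"]); return c
def ray(c,uv,z):
    K,T=c["K"],c["world_to_cam"];R=T[:3,:3];o=-R.T@T[:3,3]
    d=R.T@np.linalg.inv(K)@np.array([uv[0],uv[1],1.]);return o+d*(z-o[2])/d[2]
def proj(c,p):
    q=c["K"]@(c["world_to_cam"][:3,:3]@np.asarray(p,float)+c["world_to_cam"][:3,3]);return q[:2]/q[2]
def rect(c,mask,z,amin=60):
    "largest blob of mask, back-projected on plane z: centre, sizes, yaw of long side"
    cs,_=cv2.findContours(mask.astype(np.uint8),cv2.RETR_EXTERNAL,cv2.CHAIN_APPROX_NONE)
    out=[]
    for k in sorted(cs,key=cv2.contourArea,reverse=True):
        if cv2.contourArea(k)<amin: break
        w=np.array([ray(c,p[0],z)[:2] for p in k],np.float32)
        (x,y),(a,b),t=cv2.minAreaRect(w)
        if a<b:a,b,t=b,a,t+90
        t=(t+90)%180-90
        out.append(tuple(round(float(v),1) for v in (x,y,a,b,t)))
    return out
E
python3 - <<'E'
from h import *
c=cap("top");f=c["frame"];hsv=cv2.cvtColor(f,cv2.COLOR_BGR2HSV);H,S,V=cv2.split(hsv)
def roi(m,u0,u1,v0,v1):
    z=np.zeros(m.shape,bool);z[v0:v1,u0:u1]=m[v0:v1,u0:u1];return z
k=cv2.medianBlur
print("lid",rect(c,roi(V>60,155,225,195,258),45)[:2])
print("pad",rect(c,roi(V>60,340,412,200,270),3)[:2])
print("mat",rect(c,roi((S>100)&(V>50)|(V>60),245,328,222,265),3)[:2])
print("pan",rect(c,roi((S<90)&(V>130),250,288,225,262),8)[:2])
print("tab",rect(c,roi((V<60),300,320,236,250),40,5)[:2], rect(c,roi((V<60),300,320,236,250),25,5)[:2])
print("ridge",rect(c,roi((V<90)|(V>200),175,207,218,236),32,5)[:3])
for p in [(297,177),(366,190),(391,127),(313,113),(305,169),(360,189),(372,187)]: print(p,ray(c,p,220).round(),ray(c,p,0).round())
out=np.hstack([cv2.resize(f[195:265,155:225],(280,280),interpolation=2),cv2.resize(f[215:270,245:330],(433,280),interpolation=2)])
o2=cv2.resize(f[100:200,285:425],(713,510)[:2],interpolation=2)
o2=cv2.resize(o2,(713,300));cv2.imwrite("pics/crop1.png",np.vstack([out,o2]))
E
```

```text
lid [(490.4, 299.5, 178.1, 161.6, -90.0)]
pad [(460.0, -399.1, 205.8, 194.1, -84.1)]
mat [(430.9, -58.0, 255.8, 114.7, -87.3)]
pan [(429.5, -4.0, 112.2, 104.1, -90.0)]
tab [] []
ridge []
(297, 177) [640. -79. 220.] [ 681. -101.    0.]
(366, 190) [ 597. -307.  220.] [ 631. -364.    0.]
(391, 127) [ 812. -399.  220.] [ 880. -471.    0.]
(313, 113) [ 861. -136.  220.] [ 936. -167.    0.]
(305, 169) [ 667. -106.  220.] [ 713. -133.    0.]
(360, 189) [ 600. -288.  220.] [ 635. -342.    0.]
(372, 187) [ 607. -328.  220.] [ 643. -388.    0.]
```

View pics/crop1.png

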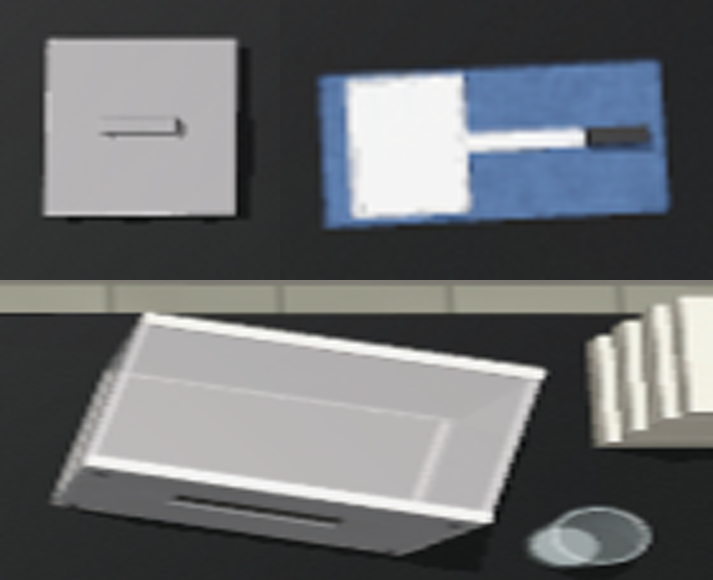

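>>> servo_tool --pt "0 0 -0.3" --pt "0 0 -0.3" --pt "0 0 -0.3" --pt "0 0 -0.3" --pt "0 0 -0.3" --pt "0 0 -0.3" --pt "0 0 -0.3" --pt "0 0 -0.3" --spin '[0, 0, 0, 0, 0, 0, 0, 0]'

```text
time: 1.15
tool_pos: [179.5, -428.4, 654.4]
tcp_rot: [-3.096, -0.017, 0.398]
contact_force: [-20.7, 61.6, 12.7]
grip_width: 91.8
finger_force: 0.0
```

>>> servo_tool --pt "0 0 -0.05" --pt "0 0 -0.05" --pt "0 0 -0.05" --pt "0 0 -0.05" --pt "0 0 -0.05" --pt "0 0 -0.05" --pt "0 0 -0.05" --pt "0 0 -0.05" --spin '[0, 0, 0, 0, 0, 0, 0, 0]'

```text
time: 2.15
tool_pos: [171.2, -410.2, 675.2]
tcp_rot: [3.14, -0.012, 0.398]
contact_force: [-0.1, 0.4, 0.6]
grip_width: 91.7
finger_force: 0.0
```

```bash
python3 -c "
from h import *
o=monitor.get_obs();print({k:np.round(v,3) for k,v in o.items()})"
```

```text
{'time': np.float64(2.15), 'joint_positions': array([-1.357,  0.448,  0.037,  0.026,  2.657, -0.161]), 'dq': array([-0.012, -0.045,  0.002,  0.007,  0.001, -0.005]), 'tau': array([ 7.2000e-02, -3.9113e+01, -1.5235e+01,  4.9000e-02,  5.3000e-02,
        6.0000e-03]), 'tool_pos': array([ 171.21 , -410.244,  675.175]), 'tcp_rot': array([ 3.14 , -0.012,  0.398]), 'contact_force': array([-0.081,  0.398,  0.594]), 'moment': array([ 0.013, -0.027, -0.016]), 'finger_force': np.float64(0.0), 'grip_width': np.float64(91.674)}
```

>>> servo_tool --pt "0 0 -0.12" --pt "0 0 -0.12" --pt "0 0 -0.12" --pt "0 0 -0.12" --pt "0 0 -0.12" --pt "0 0 0" --pt "0 0 0" --pt "0 0 0" --spin '[0, 0, 0, 0, 0, 0, 0, 0]'

```text
time: 3.15
tool_pos: [159.1, -382.8, 703.2]
tcp_rot: [3.074, -0.005, 0.398]
contact_force: [-0.6, -0.2, -0.5]
grip_width: 91.8
finger_force: 0.0
```

```bash
python3 -c "
from h import *
o=monitor.get_obs();print({k:np.round(v,4) for k,v in o.items() if k in ('joint_positions','tool_pos','tcp_rot')})"
```

```text
{'joint_positions': array([-1.3772,  0.3816,  0.0375,  0.041 ,  2.6569, -0.1669]), 'tool_pos': array([ 159.0983, -382.7549,  703.1644]), 'tcp_rot': array([ 3.0738, -0.0055,  0.3976])}
```

The crop shows the lid with its ridge along world y, the boat with its pan on the left and its tab on the right, and the slot on the cabinet's near face. Pushing at the reach limit tilts the tool, and the tilt stays. I'll build a kinematic model to use that.

```bash
cat > kin.py <<'E'
import numpy as np
from scipy.spatial.transform import Rotation as Ro
from scipy.optimize import lsq_linear
LO=np.array([-2.53,-.77,.04,-1,.28,-3.11]);HI=np.array([2.53,2.02,2.7,4.14,2.66,3.11]);VM=.7*np.array([2.57,2.57,3.14,3.14,3.14,3.14])
def fk(q,p):
    L1,L2,e,L3,h,r0,a5=p
    Rz=lambda a:Ro.from_euler('z',a).as_matrix();Ry=lambda a:Ro.from_euler('y',a).as_matrix()
    A=Rz(q[0]);x=A@[r0,0,h];A=A@Ry(q[1]);x=x+A@[0,0,L1];A=A@Ry(q[2]);x=x+A@[e,0,L2]
    A=A@Rz(q[3])@Ry(q[4]);x=x+A@[a5,0,L3];return x,A@Rz(q[5]+np.pi/2)
E
cat > log.py <<'E'
from h import *
import json
o=monitor.get_obs();r=[o['joint_positions'].tolist(),o['tool_pos'].tolist(),o['tcp_rot'].tolist()]
open('log.jsonl','a').write(json.dumps(r)+'\n');print(np.round(o['time'],2),np.round(r[0],3),np.round(r[1],1),np.round(r[2],3))
E
cat > log.jsonl <<'E'
[[-1.31800363,0.342729195,1.52504055,4e-6,1.27538834,-0.145989889],[203.77747365,-483.38807003,226.03339219],[-3.14004448,-0.000231828,0.398781136]]
[[-1.357,0.448,0.037,0.026,2.657,-0.161],[171.21,-410.244,675.175],[3.14,-0.012,0.398]]
E
python3 log.py
python3 - <<'E'
import json
from kin import *
from scipy.optimize import least_squares
D=[json.loads(l) for l in open('log.jsonl')]
for q,x,r in D:
    R=fk(np.array(q),[500,380,50,340,237,0,0])[1];print(Ro.from_matrix(R).as_euler('xyz').round(3),np.round(r,3))
E
```

```text
3.15 [-1.377  0.382  0.037  0.041  2.657 -0.167] [ 159.1 -382.8  703.2] [ 3.074 -0.005  0.398]
[-3.14  -0.     0.399] [-3.14  -0.     0.399]
[ 3.14  -0.012  0.398] [ 3.14  -0.012  0.398]
[ 3.074 -0.005  0.398] [ 3.074 -0.005  0.398]
```

>>> servo_tool --pt "0 0 0.05" --pt "0 0 0.15" --pt "0 0 0.25" --pt "0 0 0.25" --pt "0 0 0.25" --pt "0 0 0.25" --pt "0 0 0.15" --pt "0 0 0.05" --spin '[0, 0, 0, 0, 0, 0, 0, 0]'

```text
time: 4.15
tool_pos: [167.8, -399.0, 422.5]
tcp_rot: [3.076, -0.006, 0.398]
contact_force: [0.1, -0.5, -0.0]
grip_width: 91.9
finger_force: 0.0
```

```bash
python3 log.py
```

```text
4.15 [-1.364  0.045  1.375  0.018  1.659 -0.188] [ 167.8 -399.   422.5] [ 3.076 -0.006  0.398]
```

>>> servo_tool --pt "0.1 0.1 0" --pt "0.2 0.2 0" --pt "0.2 0.2 0" --pt "0.2 0.2 0" --pt "0.2 0.2 0" --pt "0.2 0.2 0" --pt "0.1 0.1 0" --pt "0 0 0" --spin '[0, 0, 0, 0, 0, 0, 0, 0]'

```text
time: 5.15
tool_pos: [484.0, -528.3, 438.8]
tcp_rot: [3.075, -0.005, 0.399]
contact_force: [-0.2, -0.6, -0.5]
grip_width: 91.8
finger_force: 0.0
```

```bash
python3 log.py;  python3 - <<'E'
import json
from kin import *
from scipy.optimize import least_squares
D=[json.loads(l) for l in open('log.jsonl')]
f=lambda p:np.concatenate([fk(np.array(q),p)[0]-x for q,x,r in D]+[(p-[500,380,50,340,237,0,0])*.01])
s=least_squares(f,[500,380,50,340,237,0,0]);print(s.x.round(1),s.fun.round(1))
for q,x,r in D:
    R=fk(np.array(q),s.x)[1];print(Ro.from_matrix(R).as_euler('xyz').round(3),np.round(r,3))
E
```

```text
5.15 [-0.931  0.755  0.25  -0.013  2.072  0.234] [ 484.  -528.3  438.8] [ 3.075 -0.005  0.399]
[ 513.4  371.1   40.8  710.5  587.  -551.6 -543.4] [-77.2  -6.7 -14.5 -60.9   1.6 -26.8 -46.4 -19.2   9.6 -65.6 -20.4  18.1
 -60.9 -59.1  13.6   0.1  -0.1  -0.1   3.7   3.5  -5.5  -5.4]
[-3.14  -0.     0.399] [-3.14  -0.     0.399]
[ 3.14  -0.012  0.398] [ 3.14  -0.012  0.398]
[ 3.074 -0.005  0.398] [ 3.074 -0.005  0.398]
[ 3.076 -0.006  0.398] [ 3.076 -0.006  0.398]
[ 3.075 -0.005  0.399] [ 3.075 -0.005  0.399]
```

```bash
sed -i 's/L1,L2,e,L3,h,r0,a5=p/L1,L2,e,L3,h,r0,a5,dy,d5=p/; s/\[r0,0,h\]/[r0,dy,h]/; s/\[a5,0,L3\]/[a5,d5,L3]/' kin.py
cat > fit.py <<'E'
import json
from kin import *
from scipy.optimize import least_squares
D=[json.loads(l) for l in open('log.jsonl')]
p0=np.array([500,380,50,340,237,0,0,77,0])
f=lambda p:np.concatenate([fk(np.array(q),p)[0]-x for q,x,r in D]+[(p-p0)*.003])
s=least_squares(f,p0);print(s.x.round(1),np.abs(s.fun[:-9]).max().round(2));np.save('p.npy',s.x)
E
python3 fit.py
```

```text
[ 5.062e+02  3.796e+02  4.650e+01  3.179e+02  2.227e+02 -5.000e-01
 -5.000e-01  7.600e+01  4.000e-01] 0.02
```

```bash
cat >> kin.py <<'E'
from scipy.optimize import least_squares
P=np.load('p.npy')
def Rt(yaw_d,tilt,flip=0):
    "tool z tilted by tilt from down toward heading yaw_d, tool y horizontal across"
    z=np.array([np.sin(tilt)*np.cos(yaw_d),np.sin(tilt)*np.sin(yaw_d),-np.cos(tilt)])
    y=np.array([-np.sin(yaw_d),np.cos(yaw_d),0])*(-1 if flip else 1);return np.c_[np.cross(y,z),y,z]
def err(q,x,R,w=.55):
    a,B=fk(q,P);return np.r_[(a-x)/1000,w*Ro.from_matrix(R@B.T).as_rotvec()]
def ik(x,R,q0,w=.55):
    s=least_squares(err,np.clip(q0,LO+1e-3,HI-1e-3),bounds=(LO,HI),args=(x,R,w));return s.x,np.sqrt(2*s.cost)
def sim(q,rows,w=.55,clipv=True):
    "controller guess: bounded least squares each row, command := what was reached"
    q=np.array(q,float)
    for dx,dy,dz,sp in rows:
        x,B=fk(q,P);d=200*np.array([dx,dy,dz]);n=np.linalg.norm(d)
        if n>62.5:d*=62.5/n
        X=x+B@d;R=B@Ro.from_euler('z',np.clip(sp*90,-10.7,10.7),degrees=True).as_matrix()
        lo=np.maximum(LO,q-VM/8);hi=np.minimum(HI,q+VM/8);lo=np.minimum(lo,q-1e-6);hi=np.maximum(hi,q+1e-6)
        q=least_squares(err,q,bounds=(lo-1e-9,hi+1e-9),args=(X,R,w)).x
    return q
E
python3 - <<'E'
from kin import *
np.set_printoptions(precision=3,suppress=True)
q=[-1.357,.448,.04,.026,2.657,-.161]
for w in (.2,.4,.6,.8,1): print(w,sim(q,[(0,0,-.12,0)]*5,w))
# reachability: tilted poses
d=np.deg2rad(-11);D=np.array([np.cos(d),np.sin(d),0])
pl=np.array([620,-215,0])
for tilt in (55,60,65,70):
  for nm,g in (("slot-40",pl-40*D+[0,0,155]),("slot-90",pl-90*D+[0,0,155]),("S",np.array([380,165,33.])),("S2",np.array([380,-230,33.]))):
    R=Rt(d,np.deg2rad(tilt));x=g+19*R[:,2]
    for fl in (0,1):
      R=Rt(d,np.deg2rad(tilt),fl);best=[]
      for q0 in ([-.3,0,2,3,1.5,0],[.5,0,2,2,1.5,0],[-1,0,2,1.5,1.5,0],[-.3,.3,1.5,0,1,0],[-1,.5,2,3.5,1,1],[0,0,2,3,1.5,2.5],[0,0,2,3,1.5,-2.5]):
        s=ik(x,R,q0)
        best.append((s[1],s[0]))
      b=min(best,key=lambda t:t[0]);print(tilt,nm,fl,round(b[0],4),b[1])
E
```

```text
0.2 [-1.429  0.299  0.04   0.141  2.556 -0.127]
0.4 [-1.396  0.353  0.04   0.07   2.66  -0.159]
0.6 [-1.384  0.36   0.071  0.045  2.66  -0.171]
0.8 [-1.382  0.359  0.094  0.037  2.66  -0.176]
1 [-1.38   0.358  0.106  0.033  2.66  -0.178]
55 slot-40 0 0.0 [-0.643  0.449  2.169  2.35   0.525  2.02 ]
55 slot-40 1 0.0 [-0.643  0.449  2.169  2.35   0.525 -1.122]
55 slot-90 0 0.0 [-0.71   0.4    2.293  2.34   0.6    1.961]
55 slot-90 1 0.0 [-0.71   0.4    2.293  2.34   0.6   -1.181]
55 S 0 0.0 [0.684 0.83  2.538 3.919 1.114 1.764]
55 S 1 0.0 [ 0.684  0.83   2.538  3.919  1.114 -1.377]
55 S2 0 0.0 [-1.254  0.875  2.607  2.241  1.151  1.247]
55 S2 1 0.0 [-1.254  0.875  2.607  2.241  1.151 -1.895]
60 slot-40 0 0.0 [-0.66   0.491  2.219  2.472  0.68   1.875]
60 slot-40 1 0.0 [-0.66   0.491  2.219  2.472  0.68  -1.266]
60 slot-90 0 0.0 [-0.733  0.453  2.344  2.442  0.765  1.824]
60 slot-90 1 0.0 [-0.733  0.453  2.344  2.442  0.765 -1.317]
60 S 0 0.0 [0.73  0.926 2.545 3.952 1.262 1.845]
60 S 1 0.0 [ 0.73   0.926  2.545  3.952  1.262 -1.297]
60 S2 0 0.0 [-1.313  0.998  2.629  2.199  1.301  1.12 
[... 277 characters left out ...]
88  2.501  0.942 -1.418]
65 S 0 0.0 [0.772 1.022 2.542 3.998 1.396 1.92 ]
65 S 1 0.0 [ 0.772  1.022  2.542  3.998  1.396 -1.222]
65 S2 0 0.0 [-1.367  1.122  2.638  2.135  1.428  1.   ]
65 S2 1 0.0 [-1.367  1.122  2.638  2.135  1.428 -2.142]
70 slot-40 0 0.0 [-0.69   0.61   2.296  2.586  1.018  1.702]
70 slot-40 1 0.0 [-0.69   0.61   2.296  2.586  1.018 -1.439]
70 slot-90 0 0.0 [-0.773  0.602  2.424  2.533  1.125  1.641]
70 slot-90 1 0.0 [-0.773  0.602  2.424  2.533  1.125 -1.5  ]
70 S 0 0.0 [0.808 1.114 2.529 4.055 1.515 1.988]
70 S 1 0.0 [ 0.808  1.114  2.529  4.055  1.515 -1.154]
70 S2 0 0.0 [-1.416  1.238  2.632  2.056  1.529  0.893]
70 S2 1 0.0 [-1.416  1.238  2.632  2.056  1.529 -2.248]
```

Run:
```python
from kin import *
np.set_printoptions(precision=2,suppress=True)
d=np.deg2rad(-11);R=Rt(d,0)
q0,e=ik([450*np.cos(d),450*np.sin(d),600],R,[-.4,.3,.5,0,2.3,1]);print(q0,e,'toolx world',R[:,0])
def tl(q):
    B=fk(q,P)[1];z=B[:,2];return np.rad2deg(np.arccos(-z[2])),np.rad2deg(np.arctan2(z[1],z[0])),np.rad2deg(np.arcsin(B[2,1]))
for a in range(-90,100,20):
    # direction: up rotated toward outward by a deg
    u=np.cos(np.deg2rad(a));o=np.sin(np.deg2rad(a));out=[]
    q=q0
    for k in range(4):
        v=R.T@np.array([o*np.cos(d),o*np.sin(d),u])*.3
        q=sim(q,[(*v,0)]*8,.45);out.append(np.r_[tl(q)])
    print(a,v.round(2),np.array(out)[:,0],out[-1],q,fk(q,P)[0].round())
```

```text
[-0.36  0.24  0.65  0.    2.25 -1.74] 3.4948205368658335e-13 toolx world [-0.98  0.19 -0.  ]
-90 [ 0.3  0.  -0. ] [ 5.84 22.77 25.19 30.48] [ 30.48 -76.18 -28.45] [-0.45 -0.77  0.68 -1.    2.66 -2.93] [-232.   60.  695.]
-70 [ 0.28  0.   -0.1 ] [ 6.3  27.23 38.62 51.49] [ 51.49 -60.3  -39.15] [-0.53 -0.77  0.22 -1.    2.66 -3.11] [-280.  109.  736.]
-50 [ 0.23  0.   -0.19] [ 9.58 30.09 50.87 60.43] [ 60.43 -60.71 -40.27] [-0.59 -0.77  0.04 -1.    2.66 -3.11] [-295.  142.  744.]
-30 [ 0.15  0.   -0.26] [13.46 33.06 54.23 60.43] [ 60.43 -54.68 -28.91] [-0.49 -0.77  0.04 -1.    2.66 -2.86] [-308.  110.  744.]
-10 [ 0.05  0.   -0.3 ] [16.18 35.48 55.5  68.17] [ 68.17 -22.75  -9.69] [-0.22 -0.77  0.04 -0.36  2.66 -2.01] [-269.   84.  782.]
10 [-0.05  0.   -0.3 ] [16.34 32.19 50.75 70.68] [ 70.68 -14.52  -3.96] [-0.21 -0.63  0.04 -0.07  2.49 -1.69] [-153.   96.  870.]
30 [-0.15  0.   -0.26] [19.68 43.99 65.78 89.  ] [ 89.   -14.19  -2.67] [-0.22 -0.48  0.04 -0.03  2.02 -1.63] [ -17.   74. 1031.]
50 [-0.23  0.   -0.19] [20.94 47.98 73.87 97.12] [ 97.12 -15.44  -0.64] [-0.3  -0.18  0.04  0.03  1.59 -1.58] [ 234.   18. 1143.]
70 [-0.28  0.   -0.1 ] [19.78 48.   74.51 97.9 ] [ 97.9 -11.   -0. ] [-0.63  0.12  0.04  0.45  1.29 -1.64] [ 486.  -94. 1137.]
90 [-0.3  0.  -0. ] [15.97 43.92 70.53 92.78] [ 92.78 -11.    -0.  ] [-0.34  0.55  0.04  0.18  0.94 -1.67] [ 821. -160.  960.]
```

```bash
cat >> kin.py <<'E'
def tl(q):
    B=fk(q,P)[1];z=B[:,2];return np.rad2deg(np.r_[np.arccos(np.clip(-z[2],-1,1)),np.arctan2(z[1],z[0]),np.arcsin(B[2,1])])
E
python3 - <<'E'
from kin import *
np.set_printoptions(precision=2,suppress=True)
d=np.deg2rad(-11)
for tilt,(r,z) in ((65,(800,430)),(65,(700,350)),(40,(600,350)),(4,(450,250)),(4,(400,200))):
  R=Rt(d,np.deg2rad(tilt))
  q0,e=ik([r*np.cos(d),r*np.sin(d),z],R,[-.4,.3,1.5,0,.6,-1.7]);print('START',tilt,r,z,q0,round(e,4))
  if e>1e-3: continue
  for a in range(90,271,30):
    u=np.cos(np.deg2rad(a));o=np.sin(np.deg2rad(a));out=[];q=q0
    for k in range(4):
        v=np.array([o*np.cos(d),o*np.sin(d),u])*.3
        for i in range(8): q=sim(q,[(*(fk(q,P)[1].T@v),0)],.45)
        out.append(np.r_[tl(q)[0],fk(q,P)[0].round()])
    print(a,np.array(out).round(1).tolist(),tl(q),q)
E
```

```text
START 65 800 430 [-0.35  0.3   1.49  0.6   0.28 -2.22] 0.0137
START 65 700 350 [-0.45  0.18  1.84  1.43  0.28 -3.11] 0.0418
START 40 600 350 [-0.39  0.06  1.75  0.21  0.65 -1.88] 0.0
90 [[43.6, 1022.0, -199.0, 333.0], [66.9, 1148.0, -223.0, 243.0], [79.4, 1178.0, -230.0, 208.0], [80.7, 1178.0, -235.0, 210.0]] [80.71 -8.39  0.45] [-0.3   1.46  0.04  0.58  0.28 -2.15]
120 [[40.0, 997.0, -194.0, 110.0], [55.5, 1117.0, -217.0, -109.0], [59.8, 1099.0, -219.0, -210.0], [59.6, 1076.0, -219.0, -265.0]] [59.58 -5.31  2.46] [-0.33  1.88  0.04  0.82  0.28 -2.44]
150 [[34.6, 840.0, -171.0, -43.0], [39.2, 979.0, -196.0, -415.0], [38.4, 909.0, -183.0, -516.0], [34.4, 866.0, -176.0, -552.0]] [34.38 -4.16  3.06] [-0.34  2.02  0.3   0.57  0.28 -2.25]
180 [[27.8, 620.0, -149.0, -57.0], [20.7, 660.0, -164.0, -515.0], [17.1, 596.0, -150.0, -674.0], [12.3, 545.0, -143.0, -685.0]] [12.31 37.52  8.86] [-0.5   2.02  0.83  0.78  0.28 -2.68]
210 [[24.8, 370.0, -84.0, 70.0], [16.9, 243.0, -111.0, -98.0], [33.9, 83.0, -156.0, -464.0], [28.8, -169.0, -184.0, -647.0]] [28.76 93.53 27.75] [-2.22  2.02  1.24 -0.88 
[... 2342 characters left out ...]
 -241.0], [8.3, 452.0, -89.0, -691.0], [5.7, 445.0, -88.0, -695.0], [5.4, 448.0, -88.0, -695.0]] [  5.41 159.61   0.89] [-0.36  2.02  0.94 -0.    0.28 -1.74]
210 [[12.1, 239.0, -51.0, -78.0], [35.3, 140.0, -57.0, -421.0], [36.2, 52.0, -99.0, -590.0], [34.3, -33.0, -215.0, -625.0]] [ 34.27 137.65  15.18] [-1.5   2.02  1.3  -1.    0.48 -1.78]
240 [[3.3, 67.0, -10.0, 88.0], [17.9, -119.0, 76.0, 106.0], [31.6, -238.0, 54.0, 139.0], [42.3, -285.0, 60.0, 174.0]] [ 42.35 168.17  -0.04] [ 1.2  -0.77  2.7   0.74  1.42 -0.36]
270 [[6.4, 29.0, 36.0, 189.0], [26.7, -211.0, 53.0, 148.0], [49.1, -312.0, 61.0, 201.0], [64.3, -357.0, 70.0, 271.0]] [ 64.28 169.07  -1.65] [ 1.2  -0.77  2.7   1.09  1.57 -0.37]
```

```bash
cat > srch.py <<'E'
from kin import *
import multiprocessing as mp
np.set_printoptions(precision=2,suppress=True)
def run(a):
    R,x,seedq,v,n,w=a
    q,e=ik(x,R,seedq)
    if e>1e-3: return None
    q0=q;best=(99,);
    for i in range(n):
        q=sim(q,[(*(fk(q,P)[1].T@v),0)],w);t=tl(q)[0];X=fk(q,P)[0]
        if X[2]<130 or np.hypot(*X[:2])<230: break
        if t<best[0]: best=(t,i+1,X.round(),q.round(2))
    return best,x.round(),v.round(2),q0.round(2)
def search(R,xs,seeds,n=24,N=300,w=.45,speed=.25,seed=0):
    g=np.random.default_rng(seed);A=[]
    for _ in range(N):
        x=xs(g);v=g.normal(size=3);v*=speed/np.linalg.norm(v);A.append((R,x,seeds[g.integers(len(seeds))],v,n,w))
    with mp.Pool() as p: o=[r for r in p.map(run,A,chunksize=4) if r]
    return sorted(o,key=lambda r:r[0][0])
E
time python3 - <<'E'
from srch import *
import os;print(os.cpu_count())
d=np.deg2rad(-11)
def xs(g):
    r=g.uniform(350,900);a=g.uniform(-2.2,2.2);return np.array([r*np.cos(a),r*np.sin(a),g.uniform(200,700)])
o=search(Rt(d,np.deg2rad(65),1),xs,[[-1,.5,2.3,2.3,1,-1.5],[-1,.5,1.5,1.5,1.2,-1.5],[1,.5,1.5,-.5,1.2,-1.5],[-.4,.3,1.5,0,.6,-1.7]],N=400)
print(len(o))
for r in o[:10]: print(r)
E
```

```text
4
109
((np.float64(22.150703980326853), 24, array([-26., 419., 173.]), array([ 1.71,  0.33,  1.78, -0.38,  1.22,  3.11])), array([718., 222., 650.]), array([-0.2 ,  0.05, -0.14]), array([ 0.42,  0.27,  0.98, -0.69,  0.96,  2.3 ]))
((np.float64(33.55300313242775), 24, array([-205.,  203.,  704.]), array([ 2.53,  0.25,  0.47, -1.  ,  2.66, -2.96])), array([-191.,  341.,  486.]), array([-0.12, -0.11,  0.19]), array([ 2.32,  0.48,  1.1 , -0.89,  2.39, -2.6 ]))
((np.float64(34.35843500557571), 24, array([-360.,  112.,  579.]), array([ 2.53,  0.37,  0.69,  0.27,  2.66, -1.61])), array([-266.,  455.,  230.]), array([-0.13, -0.14,  0.16]), array([ 2.29,  0.91,  0.98, -0.72,  2.14, -2.33]))
((np.float64(43.6837481384101), 24, array([-398., -492.,  362.]), array([-2.53,  1.07,  0.04,  0.69,  2.64, -0.43])), array([ 237., -264.,  434.]), array([-0.25,  0.01,  0.02]), array([-2.15, -0.32,  2.13,  1.04,  1.81, -0.39]))
((np.float64(45.0292748121178), 22, array([-648.,  239.,  166.]), array([ 2.53,  1.31,  0.04,  0.52,  2.45, -1.38])), array([-234.,  333.,  527.]), array([-0.23, -0.09, -0.04]), ar
[... 529 characters left out ...]
130085), 18, array([111., 250., 760.]), array([-0.83, -0.77,  0.84,  0.76,  2.21,  1.6 ])), array([ 496., -322.,  543.]), array([-0.16,  0.19,  0.04]), array([-1.12, -0.09,  1.67,  1.05,  0.99,  0.3 ]))
((np.float64(52.424563477024016), 24, array([-310., -457.,  485.]), array([-2.53,  0.83,  0.32,  0.95,  2.66, -0.21])), array([ 598., -173.,  501.]), array([-0.25, -0.01,  0.01]), array([-0.59, -0.08,  1.78,  0.83,  0.49,  0.63]))
((np.float64(53.38956616133366), 10, array([120., 215., 602.]), array([ 1.76, -0.17,  1.43, -1.  ,  2.08, -3.11])), array([ 57., 492., 287.]), array([ 0.06, -0.14,  0.2 ]), array([ 1.83,  0.58,  1.5 , -0.97,  1.71, -2.49]))
real	0m26.944s
user	1m40.158s
sys	0m0.327s
```

```bash
cat > s2.py <<'E'
from srch import *
def run2(a):
    R,x,seedq,v,sp,n,w=a
    q,e=ik(x,R,seedq)
    if e>1e-3: return None
    q[5]=3.1*np.sign(sp);q0=q.copy();best=(99,)
    for i in range(n):
        q=sim(q,[(*(fk(q,P)[1].T@v),sp)],w);t=tl(q)[0];X=fk(q,P)[0]
        if X[2]<130 or np.hypot(*X[:2])<230: break
        if t<best[0]: best=(t,i+1,X.round(),q.round(2))
    return best,x.round(),v.round(2),round(sp,2),q0.round(2)
if __name__=="__main__":
    d=np.deg2rad(-11);g=np.random.default_rng(1);A=[]
    S=[[-1,.5,2.3,2.3,1,0],[-1,.5,1.5,1.5,1.2,0],[1,.5,1.5,-.5,1.2,0],[-.4,.3,1.5,0,.6,0]]
    R=Rt(d,np.deg2rad(65))
    for _ in range(500):
        r=g.uniform(400,750);a=g.uniform(-1.8,1.2);x=np.array([r*np.cos(a),r*np.sin(a),g.uniform(250,600)])
        v=g.normal(size=3)*.05*(g.random()<.5);A.append((R,x,S[g.integers(4)],v,.12*g.choice([-1,1]),32,.45))
    with mp.Pool() as p: o=[r for r in p.map(run2,A,chunksize=4) if r]
    o.sort(key=lambda r:r[0][0]);print(len(o))
    for r in o[:12]: print(r)
    # tilt creation from vertical by spin at limit
    A=[]
    for _ in range(200):
        r=g.uniform(400,700);a=g.uniform(-1.8,1.2);x=np.array([r*np.cos(a),r*np.sin(a),g.uniform(250,600)])
        A.append((x,.12*g.choice([-1,1])))
E
time python3 s2.py
```

```text
156
((np.float64(30.047456477571124), 14, array([ 477., -395.,  694.]), array([-1.  ,  0.48,  0.08,  0.42,  2.14, -3.11])), array([ 183., -409.,  364.]), array([-0., -0., -0.]), np.float64(-0.12), array([-2.05,  0.1 ,  1.98,  1.05,  1.59, -3.1 ]))
((np.float64(31.07333880207502), 18, array([ 455., -109.,  141.]), array([-0.29,  0.17,  2.22, -0.61,  0.28, -3.11])), array([ 249., -364.,  256.]), array([ 0.01,  0.05, -0.09]), np.float64(-0.12), array([-1.93,  0.21,  2.27,  1.17,  1.33, -3.1 ]))
((np.float64(32.061107227899576), 13, array([ 531., -361.,  700.]), array([-0.85,  0.5 ,  0.04,  0.32,  2.09, -3.11])), array([ 304., -493.,  387.]), array([-0.01,  0.03,  0.02]), np.float64(-0.12), array([-1.7 ,  0.21,  1.78,  1.19,  1.34, -3.1 ]))
((np.float64(32.50719707622753), 12, array([ 569., -567.,  535.]), array([-1.05,  0.79,  0.04,  0.46,  1.9 , -3.11])), array([ 367., -537.,  297.]), array([-0., -0., -0.]), np.float64(-0.12), array([-1.55,  0.41,  1.78,  1.31,  1.16, -3.1 ]))
((np.float64(35.02950834772648), 11, array([ 518., -591.,  553.]), array([-1.16,  0.77,  0.04,  0.57,  1.94, -
[... 1213 characters left out ...]
01,  1.53,  0.1 ,  0.91, -3.11])), array([ 447., -401.,  301.]), array([-0.02,  0.02,  0.  ]), np.float64(-0.12), array([-1.33,  0.23,  2.04,  1.48,  0.97, -3.1 ]))
((np.float64(40.60446123594611), 19, array([235., -46., 183.]), array([ 0.22, -0.31,  2.58, -1.  ,  0.7 , -3.11])), array([ 410., -229.,  342.]), array([-0.07, -0.01, -0.09]), np.float64(-0.12), array([-1.3 , -0.18,  2.32,  1.4 ,  0.97, -3.1 ]))
((np.float64(41.661125233840295), 11, array([ 384., -345.,  792.]), array([-1.27,  0.27,  0.2 ,  0.76,  2.13, -3.11])), array([ 174., -370.,  470.]), array([0.01, 0.01, 0.02]), np.float64(-0.12), array([-2.13, -0.08,  1.85,  1.05,  1.81, -3.1 ]))
real	0m46.648s
user	2m57.301s
sys	0m0.341s
```

```bash
cat >> kin.py <<'E'
def pol(r,a,z): a=np.deg2rad(a);return np.array([r*np.cos(a),r*np.sin(a),z])
def go(q,wps,w=.45,step=55):
    n=0
    for W in wps:
        x=fk(q,P)[0];k=int(np.ceil(np.linalg.norm(W-x)/step));n+=k
        for i in range(k):
            t=x+(W-x)*(i+1)/k;v=fk(q,P)[1].T@(t-fk(q,P)[0])/200;q=sim(q,[(*v,0)],w)
    return q,n
def push(q,v,n,w=.45,stop=None):
    for i in range(n):
        q=sim(q,[(*(fk(q,P)[1].T@np.asarray(v)),0)],w)
        if stop and stop(q): return q,i+1
    return q,n
E
python3 - <<'E'
from kin import *
np.set_printoptions(precision=2,suppress=True)
d=np.deg2rad(-11)
q,e=ik(np.array([380,-230,300.]),Rt(d,np.deg2rad(65),1),[-1.2,.9,2.4,2.2,1.2,-2]);print('S2up',q,e,tl(q))
def rep(n,q): print(n,tl(q),q,fk(q,P)[0].round())
for azA in (-100,-120,-135):
 for rA,zA in ((450,450),(600,500)):
  qa,n=go(q,[pol(450,-60,400),pol(450,-90,450),pol(rA,azA,zA)]);rep(('A',azA,rA,n),qa)
  for el in (0,30):
   u=np.r_[pol(1,azA,0)[:2]*np.cos(np.deg2rad(el)),np.sin(np.deg2rad(el))]*.3
   qq=qa
   for k in range(4): qq,_=push(qq,u,8);rep((' push',el,k),qq)
E
```

```text
S2up [-1.45 -0.13  2.44  1.43  1.06 -0.63] 6.70912242772082e-09 [ 65. -11.  -0.]
('A', -100, 450, 12) [ 65. -11.   0.] [-2.46  0.32  1.44  0.92  2.09 -0.53] [ -78. -443.  450.]
(' push', 0, 0) [ 67.28 -19.97   3.35] [-2.15  1.14  0.04  1.27  1.92  0.23] [-116. -834.  413.]
(' push', 0, 1) [ 75.46 -46.66  11.83] [-2.01  1.29  0.04  1.22  1.28  0.13] [  -84. -1041.   331.]
(' push', 0, 2) [ 83.73 -69.72  16.3 ] [-1.86  1.4   0.04  1.23  0.69  0.06] [  -73. -1162.   278.]
(' push', 0, 3) [ 88.32 -83.74  17.34] [-1.79  1.46  0.04  1.28  0.34 -0.01] [  -86. -1196.   250.]
(' push', 30, 0) [ 70.53 -22.05   3.96] [-2.2   0.91  0.04  1.42  1.96  0.48] [ -90. -753.  612.]
(' push', 30, 1) [ 86.07 -45.66   9.09] [-2.04  0.93  0.04  1.33  1.35  0.48] [ -50. -925.  680.]
(' push', 30, 2) [101.04 -66.22   7.67] [-1.88  0.97  0.04  1.24  0.76  0.48] [  -38. -1036.   731.]
(' push', 30, 3) [110.26 -80.56   3.68] [-1.8   1.    0.04  1.2   0.39  0.47] [  -50. -1068.   758.]
('A', -100, 600, 14) [ 65. -11.   0.] [-2.31  0.57  0.91  1.11  2.1  -0.17] [-104. -591.  500.]
(' push', 0, 0) [ 70.7  -28.98  
[... 3596 characters left out ...]
. -639.  348.]
(' push', 0, 1) [ 62.45 -51.    17.96] [-2.52  1.29  0.04  1.11  1.74 -0.16] [-483. -783.  264.]
(' push', 0, 2) [ 70.01 -80.31  30.18] [-2.46  1.39  0.04  1.11  1.15 -0.23] [-586. -908.  214.]
(' push', 0, 3) [  78.65 -102.93   37.62] [-2.38  1.47  0.04  1.14  0.64 -0.29] [-660. -967.  190.]
(' push', 30, 0) [ 63.92 -19.8    3.98] [-2.53  0.97  0.04  1.44  2.31  0.28] [-314. -599.  529.]
(' push', 30, 1) [ 74.96 -46.32  13.49] [-2.53  0.96  0.04  1.42  1.84  0.28] [-367. -721.  594.]
(' push', 30, 2) [ 89.86 -70.94  17.3 ] [-2.48  0.97  0.04  1.39  1.3   0.28] [-454. -829.  670.]
(' push', 30, 3) [103.27 -92.74  14.36] [-2.39  0.99  0.04  1.34  0.77  0.28] [-528. -892.  728.]
```

```bash
cat > beam.py <<'E'
from srch import *
def ext(a):
    q,v,hist=a
    for i in range(6):
        q=sim(q,[(*(fk(q,P)[1].T@v),0)],.45);X=fk(q,P)[0];r=np.hypot(*X[:2])
        if X[2]<200 or r<260 or abs(X[2])>900: return None
        if tl(q)[0]<.8: break
    return tl(q)[0],q,hist+[v.round(2).tolist()]
def beam(starts,depth=6,K=24,B=160,seed=0):
    g=np.random.default_rng(seed);S=[(tl(q)[0],q,[]) for q in starts]
    with mp.Pool() as p:
        for k in range(depth):
            A=[]
            for _ in range(B):
                s=S[g.integers(len(S))];v=g.normal(size=3);v*=.28/np.linalg.norm(v)
                if s[2] and g.random()<.5: v=np.array(s[2][-1])
                A.append((s[1],v,s[2]))
            o=[r for r in p.map(ext,A,chunksize=4) if r];S=sorted(o+S,key=lambda r:r[0])[:K]
            b=S[0];print(k,round(b[0],1),tl(b[1]),fk(b[1],P)[0].round(),b[1].round(2),len(b[2]))
            if b[0]<1: break
    return S
if __name__=="__main__":
    d=np.deg2rad(-11);R=Rt(d,np.deg2rad(60),1);st=[]
    for r in (400,550,700):
      for a in (-90,-60,-30,0,30):
        for z in (300,500):
          for s in ([-1,.5,2.3,2.3,1,-1.5],[-.4,.3,1.5,0,.6,-1.7],[.5,.3,1.5,-.5,.6,-1.7]):
            q,e=ik(pol(r,a,z),R,s)
            if e<1e-3: st.append(q)
    print(len(st))
    S=beam(st,8)
    for v in S[0][2]: print(v)
    print(S[0])
E
time python3 beam.py
```

```text
45
0 43.9 [43.93 -9.55  2.67] [443. 327. 250.] [ 0.84  0.24  1.87 -0.94  0.81  3.11] 1
1 36.5 [36.45 -8.4   4.8 ] [157. 262. 344.] [ 1.41 -0.16  1.94 -0.65  1.4   3.11] 2
2 36.5 [36.45 -8.4   4.8 ] [157. 262. 344.] [ 1.41 -0.16  1.94 -0.65  1.4   3.11] 2
3 31.1 [31.06 -2.34  4.45] [102. 348. 325.] [ 1.53 -0.01  1.81 -0.55  1.37  3.11] 4
4 17.5 [17.53  9.35 -3.97] [-436. -450.  460.] [-2.53  0.84  0.04  0.23  2.52 -0.72] 5
5 8.4 [  8.38 -16.28   1.26] [-444. -449.  510.] [-2.53  0.75  0.04  0.18  2.43 -0.7 ] 6
6 7.0 [  7.   152.63  -3.03] [-322. -593.  485.] [-2.12  0.79  0.04 -0.16  2.3  -0.63] 7
7 1.7 [  1.65 129.77  -1.16] [-559. -514.  367.] [-2.49  0.95  0.04 -0.03  2.15 -0.84] 8
[-0.15, 0.21, 0.1]
[-0.15, 0.21, 0.1]
[-0.25, -0.11, 0.03]
[-0.25, -0.11, 0.03]
[-0.25, -0.11, 0.03]
[0.04, 0.28, -0.01]
[-0.13, 0.07, 0.24]
[-0.18, -0.18, -0.12]
(np.float64(1.6501641305400494), array([-2.49,  0.95,  0.04, -0.03,  2.15, -0.84]), [[-0.15, 0.21, 0.1], [-0.15, 0.21, 0.1], [-0.25, -0.11, 0.03], [-0.25, -0.11, 0.03], [-0.25, -0.11, 0.03], [0.04, 0.28, -0.01], [-0.13, 0.07, 0.24], [-0.18, -0.18, -0.12]])
real	0m59.005s
user	3m25.752s
sys	0m0.381s
```

Run:
```python
from kin import *
import json
np.set_printoptions(precision=3,suppress=True)
q=np.array(json.loads(open('log.jsonl').readlines()[-1])[0])
print(tl(q),fk(q,P)[0])
for az in (-67,-50,-80):
 for z in (250,400):
  for vz in (0,-.05,.05):
   qa,n=go(q,[pol(340,az,z)])
   out=[]
   for i in range(14):
     qa,_=push(qa,np.r_[-pol(.1,az,0)[:2],vz],1);out.append(tl(qa)[0].round(1))
   print(az,z,vz,n,out,fk(qa,P)[0].round(),qa)
```

```text
[  3.805 -63.068   3.795] [ 483.965 -528.342  438.785]
-67 250 0 9 [np.float64(2.1), np.float64(2.1), np.float64(2.1), np.float64(2.1), np.float64(2.1), np.float64(2.1), np.float64(2.1), np.float64(2.1), np.float64(2.1), np.float64(2.1), np.float64(2.1), np.float64(2.1), np.float64(1.3), np.float64(0.4)] [ 34. -75. 250.] [-2.325 -0.77   2.268 -0.001  1.637 -1.153]
-67 250 -0.05 9 [np.float64(2.1), np.float64(2.1), np.float64(2.1), np.float64(2.1), np.float64(2.1), np.float64(2.1), np.float64(2.1), np.float64(2.1), np.float64(2.1), np.float64(2.1), np.float64(2.1), np.float64(2.1), np.float64(1.6), np.float64(0.9)] [ 36. -70. 110.] [-2.53  -0.718  2.645  0.005  1.199 -1.36 ]
-67 250 0.05 9 [np.float64(2.1), np.float64(2.1), np.float64(2.1), np.float64(2.1), np.float64(2.1), np.float64(2.1), np.float64(2.1), np.float64(2.1), np.float64(2.1), np.float64(2.1), np.float64(2.1), np.float64(2.1), np.float64(1.5), np.float64(0.8)] [ 35. -71. 391.] [-2.51  -0.77   1.893  0.005  2.006 -1.336]
-67 400 0 8 [np.float64(3.0), np.float64(3.0), np.float64(3.0), np.float64(3.0), np.float64(3.0), np.f
[... 3915 characters left out ...]
64(1.0)] [ 26. -81. 400.] [-2.53  -0.739  1.866  0.015  2.004 -1.352]
-80 400 -0.05 9 [np.float64(3.2), np.float64(3.2), np.float64(3.2), np.float64(3.2), np.float64(3.2), np.float64(3.2), np.float64(3.2), np.float64(3.2), np.float64(3.2), np.float64(3.2), np.float64(3.2), np.float64(3.0), np.float64(2.0), np.float64(0.8)] [ 22. -84. 260.] [-2.517 -0.77   2.241  0.013  1.668 -1.344]
-80 400 0.05 9 [np.float64(3.2), np.float64(3.2), np.float64(3.2), np.float64(3.2), np.float64(3.2), np.float64(3.2), np.float64(3.2), np.float64(3.2), np.float64(3.2), np.float64(3.2), np.float64(3.2), np.float64(3.0), np.float64(2.0), np.float64(1.0)] [ 26. -81. 540.] [-2.53  -0.611  1.445  0.019  2.297 -1.346]
```

>>> servo_tool --pt "0.15 -0.25 0" --pt "0.15 -0.25 0" --pt "0.15 -0.25 0" --pt "0.15 -0.25 0" --pt "0.15 -0.25 0" --pt "0.15 -0.25 0" --pt "0.15 -0.25 0" --pt "0.15 -0.25 0" --spin '[0, 0, 0, 0, 0, 0, 0, 0]'

```text
time: 6.15
tool_pos: [547.0, -65.0, 417.2]
tcp_rot: [3.071, -0.007, 0.397]
contact_force: [0.8, -1.0, 0.1]
grip_width: 91.6
finger_force: 0.0
```

>>> servo_tool --pt "-0.04 -0.28 0" --pt "-0.04 -0.28 0" --pt "-0.04 -0.28 0" --pt "-0.04 -0.28 0" --pt "-0.04 -0.28 0" --pt "-0.04 -0.28 0" --pt "-0.04 -0.28 0" --pt "-0.04 -0.28 0" --spin '[0, 0, 0, 0, 0, 0, 0, 0]'

```text
time: 7.15
tool_pos: [314.8, 321.0, 385.7]
tcp_rot: [3.073, -0.008, 0.397]
contact_force: [1.1, 0.3, -0.6]
grip_width: 91.6
finger_force: 0.0
```

>>> servo_tool --pt "-0.12 -0.24 0" --pt "-0.12 -0.24 0" --pt "-0.12 -0.24 0" --pt "-0.12 -0.24 0" --pt "-0.12 -0.24 0" --pt "-0.12 -0.24 0" --pt "-0.12 -0.24 0" --pt "-0.12 -0.24 0" --spin '[0, 0, 0, 0, 0, 0, 0, 0]'

```text
time: 8.15
tool_pos: [-9.4, 599.6, 358.8]
tcp_rot: [3.075, -0.007, 0.397]
contact_force: [0.3, 0.9, 1.0]
grip_width: 91.8
finger_force: 0.0
```

>>> servo_tool --pt "-0.16 -0.12 0" --pt "-0.16 -0.12 0" --pt "-0.16 -0.12 0" --pt "-0.16 -0.12 0" --pt "-0.16 -0.12 0" --pt "-0.16 -0.12 0" --pt "-0.16 -0.12 0" --pt "-0.08 -0.06 0" --spin '[0, 0, 0, 0, 0, 0, 0, 0]'

```text
time: 9.15
tool_pos: [-300.5, 671.9, 344.7]
tcp_rot: [3.074, -0.005, 0.399]
contact_force: [-0.1, 0.5, 1.3]
grip_width: 91.3
finger_force: 0.0
```

```bash
python3 log.py; python3 fit.py
python3 - <<'E'
from kin import *
import json
np.set_printoptions(precision=3,suppress=True)
q=np.array(json.loads(open('log.jsonl').readlines()[-1])[0]);z=fk(q,P)[1];print(tl(q),z.round(3).tolist())
for s in (.1,.2):
  qq=q
  for i in range(10): qq,_=push(qq,pol(s,113,0),1);print(tl(qq)[:2].round(1),end=' ')
  print()
E
```

```text
9.15 [ 1.892  0.876  0.267 -0.012  2.065  3.059] [-300.5  671.9  344.7] [ 3.074 -0.005  0.399]
[ 5.062e+02  3.796e+02  4.650e+01  3.180e+02  2.228e+02 -1.000e-01
 -2.000e-01  7.640e+01 -0.000e+00] 0.03
[  3.884 -62.773   3.872] [[0.922, 0.387, 0.031], [0.388, -0.92, -0.06], [0.005, 0.068, -0.998]]
[  3.7 -62.6] [  2.7 -61.3] [  1.7 -58.6] [  0.7 -48.1] [ 0.4 80.4] [  1.4 104.7] [  2.4 108.6] [  3.4 110.2] [  4.5 111.1] [  5.5 111.6] 
[  2.7 -61.3] [  0.7 -47.8] [  1.4 104.8] [  3.5 110.2] [  5.6 111.6] [  7.7 112.2] [  9.9 112.5] [ 12.1 112.8] [ 14.3 112.9] [ 16.5 113. ]
```

>>> servo_tool --pt "0 -0.1 0" --pt "0 -0.1 0" --pt "0 -0.1 0" --pt "0 -0.1 0" --pt "0 0 0" --pt "0 0 0" --pt "0 0 0" --pt "0 0 0" --spin '[0, 0, 0, 0, 0, 0, 0, 0]'

```text
time: 10.15
tool_pos: [-314.2, 709.9, 317.6]
tcp_rot: [3.106, -0.005, 0.398]
contact_force: [0.0, 0.3, -0.7]
grip_width: 92.0
finger_force: 0.0
```

```bash
python3 log.py; python3 -c "
from kin import *
import json
q=np.array(json.loads(open('log.jsonl').readlines()[-1])[0]);print(tl(q).round(2))"
```

```text
10.15 [ 1.892  1.018  0.037 -0.009  2.122  3.061] [-314.2  709.9  317.6] [ 3.106 -0.005  0.398]
[  2.06 -59.77   2.05]
```

>>> servo_tool --pt "0 -0.1 0" --pt "0 -0.1 0" --pt "0 -0.1 0" --pt "0 0 0" --pt "0 0 0" --pt "0 0 0" --pt "0 0 0" --pt "0 0 0" --spin '[0, 0, 0, 0, 0, 0, 0, 0]'

```text
time: 11.15
tool_pos: [-321.6, 729.6, 296.1]
tcp_rot: [3.138, -0.004, 0.398]
contact_force: [-0.3, -0.2, 0.3]
grip_width: 91.7
finger_force: 0.0
```

```bash
cat > st.py <<'E'
import log,json
from kin import *
q=np.array(json.loads(open('log.jsonl').readlines()[-1])[0]);print('tilt',tl(q).round(2))
E
python3 st.py
```

```text
11.15 [ 1.892  1.045  0.037 -0.005  2.063  3.063] [-321.6  729.6  296.1] [ 3.138 -0.004  0.398]
tilt [  0.31 -17.29   0.2 ]
```

>>> servo_tool --pt "0.18 0.22 0" --pt "0.18 0.22 0" --pt "0.18 0.22 0" --pt "0.18 0.22 0" --pt "0.18 0.22 0" --pt "0.18 0.22 0" --pt "0.18 0.22 0" --pt "0.18 0.22 0" --spin '[0, 0, 0, 0, 0, 0, 0, 0]'

```text
time: 12.15
tool_pos: [55.6, 534.8, 301.4]
tcp_rot: [3.139, -0.005, 0.398]
contact_force: [1.1, 0.1, -0.3]
grip_width: 91.5
finger_force: 0.0
```

>>> servo_tool --pt "0.18 0.22 0" --pt "0.18 0.22 0" --pt "0.18 0.22 0" --pt "0.18 0.22 0" --pt "0.18 0.22 0" --pt "0.18 0.22 0" --pt "0.18 0.22 0" --pt "0.18 0.22 0" --spin '[0, 0, 0, 0, 0, 0, 0, 0]'

```text
time: 13.15
tool_pos: [457.5, 321.8, 304.0]
tcp_rot: [3.138, -0.005, 0.397]
contact_force: [-0.6, 0.1, 0.2]
grip_width: 91.6
finger_force: 0.0
```

>>> servo_tool --pt "0 0 0" --pt "0 0 0" --pt "0 0 0" --pt "0 0 0" --pt "0 0 0" --pt "0 0 0" --pt "0 0 0" --pt "0 0 0" --spin '[-0.107, -0.107, -0.107, -0.107, -0.107, -0.107, -0.105, 0]'

```text
time: 14.15
tool_pos: [456.0, 322.9, 303.8]
tcp_rot: [3.136, 0.002, 1.569]
contact_force: [-0.1, -0.2, -0.1]
grip_width: 92.0
finger_force: 0.0
```

```bash
python3 st.py
python3 - <<'E'
from h import *
c=cap("wrist");cv2.imwrite("pics/w1.png",c["frame"])
t=cap("top");f=t["frame"]
cv2.imwrite("pics/w1.png",np.hstack([c["frame"][:, :],])); cv2.imwrite("pics/top1.png",f)
print(c["world_to_cam"].round(3).tolist(),c["K"].round(1).tolist()); print(proj(c,[490,300,45]),proj(c,[490,300,77]))
E
```

```text
14.15 [ 0.481  0.358  1.289 -0.004  1.491  0.483] [456.  322.9 303.8] [3.136e+00 2.000e-03 1.569e+00]
tilt [  0.34 -16.99   0.32]
[[1.0, -0.002, 0.005, -456.237], [-0.003, -0.96, 0.281, 253.897], [0.005, -0.281, -0.96, 552.965], [0.0, 0.0, 0.0, 1.0]] [[285.0, 0.0, 257.5], [0.0, 285.0, 185.7], [0.0, 0.0, 1.0]]
[279.81137741 170.44142055] [281.65907857 175.71180182]
```

View pics/w1.png

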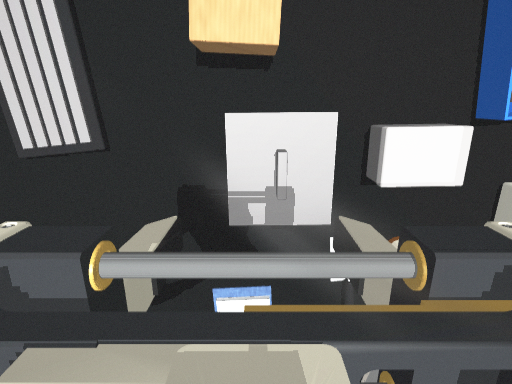

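The wrist view shows the lid as a light square, (225,113) to (335,226), with its ridge at about (281,150–195).

Run:
```python
from h import *
c=cap("wrist");g=cv2.cvtColor(c["frame"],cv2.COLOR_BGR2GRAY)
for p in [(225,113),(337,112),(333,226),(228,226)]: print(ray(c,p,45).round(1))
for p in [(275,151),(287,151),(281,151)]: print('ridge',ray(c,p,77).round(1))
m=np.zeros_like(g);m[105:228,215:345]=g[105:228,215:345]>110
print(rect(c,cv2.morphologyEx(m,cv2.MORPH_CLOSE,np.ones((9,9))),45)[:1])
# other top-view items at right heights for this view
t=cap("top");f=t["frame"];H,S,V=cv2.split(cv2.cvtColor(f,cv2.COLOR_BGR2HSV))
def roi(m,u0,u1,v0,v1):
    z=np.zeros(m.shape,np.uint8);z[v0:v1,u0:u1]=m[v0:v1,u0:u1];return z
print("pan",rect(t,roi((S<90)&(V>130),245,290,222,265),8)[:1]);print("stem+pan ends")
print("mat",rect(t,cv2.morphologyEx(roi((S>100)&(V>50)|(V>60),245,328,222,265),cv2.MORPH_CLOSE,np.ones((7,7))),3)[:1])
tab=roi((V<75)&(S<120),303,320,234,252);print("tab",rect(t,tab,45,3)[:2])
# cabinet plate: dark slot and plate corners
```

```text
[410.7 383.8  45. ]
[569.5 384.6  45. ]
[576.3 208.8  45. ]
[409.3 209.8  45. ]
ridge [480.2 334.6  77. ]
ridge [496.5 334.6  77. ]
ridge [488.4 334.6  77. ]
[(501.8, 297.0, 184.8, 175.8, -0.2)]
pan [(429.5, -7.7, 119.7, 104.1, -90.0)]
stem+pan ends
mat [(430.9, -58.1, 255.6, 114.8, -87.3)]
tab [(433.5, -143.2, 40.4, 10.9, -90.0)]
```

>>> servo_tool --pt "-0.02 0.03 0.1" --pt "-0.02 0.03 0.15" --pt "-0.02 0.03 0.15" --pt "-0.02 0.02 0.15" --pt "-0.02 0.02 0.15" --pt "-0.02 0.02 0.15" --pt "0 0.02 0.1" --pt "0 0 0.05" --spin '[0, 0, 0, 0, 0, 0, 0, 0]'

```text
time: 15.35
tool_pos: [490.9, 298.3, 102.6]
tcp_rot: [3.138, 0.002, 1.569]
contact_force: [0.0, 0.3, 0.3]
grip_width: 92.0
finger_force: 0.0
```

>>> servo_tool --pt "0 0 0.06" --pt "0 0 0.06" --pt "0 0 0.06" --pt "0 0 0.06" --pt "0 0 0.02" --pt "0 0 0" --pt "0 0 0" --pt "0 0 0" --spin '[0, 0, 0, 0, 0, 0, 0, 0]'

```text
time: 16.35
tool_pos: [491.6, 298.6, 52.2]
tcp_rot: [3.136, 0.002, 1.571]
contact_force: [-0.4, 0.7, 0.8]
grip_width: 91.8
finger_force: 0.0
```

>>> servo_tool --pt "0 0 0" --pt "0 0 0" --pt "0 0 0" --pt "0 0 0" --pt "0 0 0" --pt "0 0 0" --pt "0 0 0" --pt "0 0 0" --spin '[0, 0, 0, 0, 0, 0, 0, 0]' --hand -1

```text
time: 17.35
tool_pos: [491.4, 298.5, 51.8]
tcp_rot: [3.136, 0.002, 1.571]
contact_force: [-0.3, -0.0, 0.1]
grip_width: 16.3
finger_force: 0.0
```

>>> servo_tool --pt "0 0 0" --pt "0 0 0" --pt "0 0 0" --pt "0 0 -0.05" --pt "0 0 -0.1" --pt "0 0 -0.15" --pt "0 0 -0.15" --pt "0 0 -0.1" --spin '[0, 0, 0, 0, 0, 0, 0, 0]'

```text
time: 18.35
tool_pos: [490.9, 298.8, 163.7]
tcp_rot: [3.135, 0.001, 1.571]
contact_force: [-0.0, 0.3, -1.7]
grip_width: 13.9
finger_force: 30.0
```

```bash
python3 st.py
python3 - <<'E'
from h import *
print(monitor.get_obs()['grip_width'],monitor.get_obs()['finger_force'])
c=cap("top");w=cap("wrist")
a=cv2.resize(c["frame"][180:300,140:420],(800,343));b=cv2.resize(w["frame"],(340,255));b=cv2.copyMakeBorder(b,0,0,0,460,0);cv2.imwrite("pics/t2.png",np.vstack([a,b]))
E
```

```text
18.35 [ 0.416  0.484  1.482 -0.004  1.17   0.417] [490.9 298.8 163.7] [3.135e+00 1.000e-03 1.571e+00]
tilt [ 0.39 -9.91  0.38]
13.92845732967914 29.984937608242035
```

View pics/t2.png

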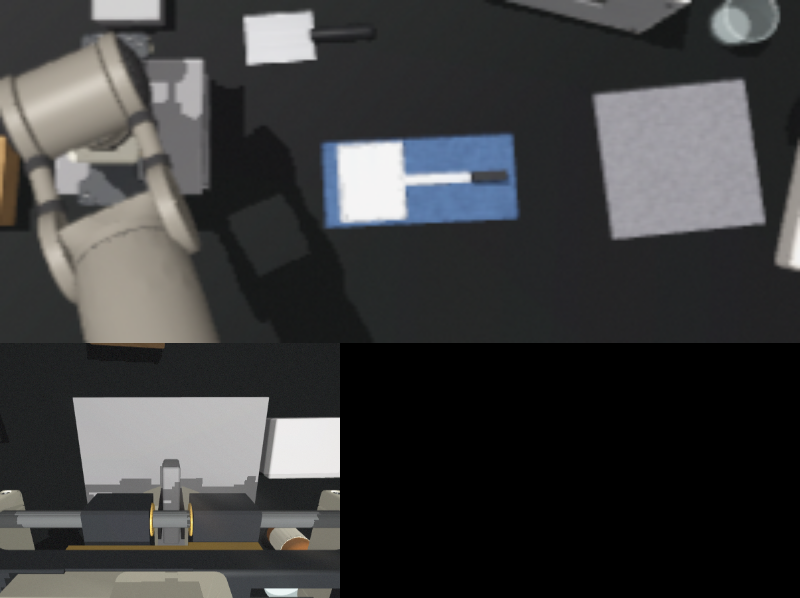

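>>> servo_tool --pt "-0.1 -0.02 0" --pt "-0.2 -0.02 0" --pt "-0.27 -0.02 0" --pt "-0.27 -0.02 0" --pt "-0.27 -0.02 0" --pt "-0.27 -0.02 0" --pt "-0.27 -0.02 0" --pt "-0.27 -0.02 0" --spin '[0, 0, 0, 0, 0, 0, 0, 0]'

```text
time: 19.45
tool_pos: [458.0, -86.8, 161.7]
tcp_rot: [3.137, 0.001, 1.571]
contact_force: [1.3, -1.1, -2.5]
grip_width: 14.2
finger_force: 30.0
```

>>> servo_tool --pt "-0.27 0 0" --pt "-0.27 0 0" --pt "-0.27 0 0" --pt "-0.27 0 0" --pt "-0.27 0 0" --pt "-0.15 0 0" --pt "-0.065 0 0" --pt "0 0 0" --spin '[0, 0, 0, 0, 0, 0, 0, -0.066]'

```text
time: 20.45
tool_pos: [458.5, -398.3, 161.8]
tcp_rot: [3.137, 0.001, 1.676]
contact_force: [-0.2, 0.4, -2.8]
grip_width: 13.6
finger_force: 30.0
```

>>> servo_tool --pt "0 0 0.1" --pt "0 0 0.15" --pt "0 0 0.15" --pt "0 0 0.15" --pt "0 0 0.1" --pt "0 0 0.05" --pt "0 0 0" --pt "0 0 0" --spin '[0, 0, 0, 0, 0, 0, 0, 0]'

```text
time: 21.45
tool_pos: [460.1, -398.8, 23.8]
tcp_rot: [3.136, 0.004, 1.675]
contact_force: [0.5, -0.1, -1.9]
grip_width: 13.8
finger_force: 30.0
```

>>> servo_tool --pt "0 0 0.02" --pt "0 0 0.015" --pt "0 0 0.007" --pt "0 0 0" --pt "0 0 0" --pt "0 0 0" --pt "0 0 0" --pt "0 0 0" --spin '[0, 0, 0, 0, 0, 0, 0, 0]'

```text
time: 22.45
tool_pos: [459.6, -398.6, 14.7]
tcp_rot: [3.137, 0.002, 1.675]
contact_force: [-2.4, 2.5, 5.4]
grip_width: 13.5
finger_force: 30.0
```

>>> servo_tool --pt "0 0 0" --pt "0 0 0" --pt "0 0 0" --pt "0 0 0" --pt "0 0 -0.05" --pt "0 0 -0.15" --pt "0 0 -0.25" --pt "0 0 -0.25" --spin '[0, 0, 0, 0, 0, 0, 0, 0]' --hand 1

```text
time: 23.45
tool_pos: [458.8, -398.2, 156.5]
tcp_rot: [3.136, 0.003, 1.675]
contact_force: [1.7, -0.4, -0.7]
grip_width: 88.8
finger_force: 0.0
```

>>> servo_tool --pt "0 0 -0.25" --pt "0 0 -0.25" --pt "0 0 -0.2" --pt "0.2 0 0" --pt "0.25 0 0" --pt "0.25 0 0" --pt "0.25 0 0" --pt "0.1 0 0" --spin '[0, 0, 0, 0, 0, 0, 0, 0]'

```text
time: 24.45
tool_pos: [436.0, -187.0, 295.1]
tcp_rot: [3.135, 0.003, 1.677]
contact_force: [-0.7, -0.4, 0.4]
grip_width: 91.7
finger_force: 0.0
```

Run:
```python
from h import *
c=cap("top");s=cap("side");f=c["frame"]
a=cv2.resize(f[195:270,150:232],(437,400),interpolation=2);b=cv2.resize(f[195:280,335:415],(340,361),interpolation=2);b=cv2.copyMakeBorder(b,0,39,0,0,0);cv2.imwrite("pics/t3.png",np.hstack([a,b]));cv2.imwrite("pics/top3.png",f);cv2.imwrite("pics/side3.png",s["frame"])
```

```text
(no output)
```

View pics/t3.png

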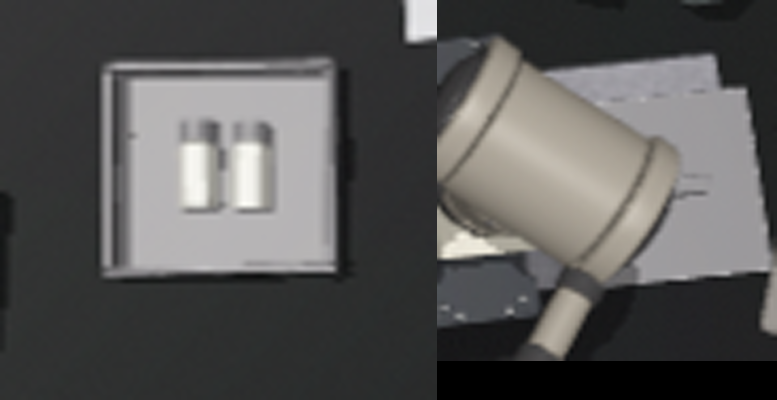

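Two vials stand out in the open box, at about (187.5,226) and (197.5,226) in the full top image, lying along world x. The lid is on the pad but looks shifted.

Run:
```python
from h import *
c=cap("top")
for n,p,z in (("A",(187.5,226),27),("B",(197.5,226),27),("box",(191.1,226.5),40)): print(n,ray(c,p,z).round(1))
f=cv2.imread("pics/top3.png");H,S,V=cv2.split(cv2.cvtColor(f,cv2.COLOR_BGR2HSV))
def roi(m,u0,u1,v0,v1):
    z=np.zeros(m.shape,np.uint8);z[v0:v1,u0:u1]=m[v0:v1,u0:u1];return z
print("bodies",rect(c,roi((V>200),180,205,210,240),24,20)); print("box",rect(c,roi(V>60,160,222,196,258),40)[:1])
print('boatpan',rect(c,roi((S<90)&(V>130),245,290,222,265),8)[:1])
```

```text
A [491.2 310.1  27. ]
B [491.2 273.   27. ]
box [488.4 294.9  40. ]
bodies [(485.9, 278.9, 41.1, 14.9, 1.1), (485.9, 316.0, 41.1, 14.9, 1.2)]
box [(491.8, 296.6, 159.1, 149.7, -88.4)]
boatpan [(429.5, -7.7, 119.7, 104.1, -90.0)]
```

>>> servo_tool --pt "0.26 0.06 0.03" --pt "0.26 0.06 0.03" --pt "0.26 0.06 0.03" --pt "0.26 0.06 0.03" --pt "0.26 0.06 0.03" --pt "0.26 0.06 0.03" --pt "0.26 0.06 0.03" --pt "0.22 0.06 0.01" --spin '[0, 0, 0, 0, 0, 0, 0, 0.055]'

```text
time: 25.6
tool_pos: [491.2, 227.3, 248.8]
tcp_rot: [3.137, 0.003, 1.586]
contact_force: [0.3, -0.1, -1.0]
grip_width: 92.3
finger_force: 0.0
```

>>> servo_tool --pt "0 0 0" --pt "0 0 0" --pt "0 0 0" --pt "0 0 0" --pt "0 0 0" --pt "0 0 0" --pt "0 0 0" --pt "0 0 0" --spin '[0, 0, 0, 0, 0, 0, 0, 0]' --hand 0.7

```text
time: 26.6
tool_pos: [489.8, 226.5, 249.5]
tcp_rot: [3.136, 0.002, 1.588]
contact_force: [-0.8, -0.2, 0.2]
grip_width: 77.9
finger_force: 0.0
```

```bash
python3 st.py
python3 - <<'E'
from h import *
c=cap("wrist");f=c["frame"];t=cap("top");ft=t["frame"];cv2.imwrite("pics/top4.png",ft)
a=cv2.resize(f[40:240,130:400],(540,400),interpolation=2);b=cv2.resize(ft[195:280,335:425],(260,246),interpolation=2);b=cv2.copyMakeBorder(b,0,154,0,0,0);cv2.imwrite("pics/w4.png",np.hstack([a,b]))
H,S,V=cv2.split(cv2.cvtColor(f,cv2.COLOR_BGR2HSV))
m=np.zeros_like(V);m[40:230,130:400]=V[40:230,130:400]>225
print(rect(c,m,27,40)[:6])
H,S,V=cv2.split(cv2.cvtColor(ft,cv2.COLOR_BGR2HSV));m=np.zeros_like(V);m[195:280,335:413]=(V[195:280,335:413]>120);print('lid bright?',rect(t,m,8,40)[:3],np.median(V[230:240,380:390]))
E
```

```text
26.6 [ 0.293  0.35   1.448 -0.003  1.339  0.276] [489.8 226.5 249.5] [3.136e+00 2.000e-03 1.588e+00]
tilt [  0.32 -19.99   0.3 ]
[(611.5, 153.2, 58.8, 50.4, 4.0), (657.2, 323.2, 90.3, 20.8, -81.0), (488.0, 317.2, 45.7, 20.4, 1.0), (487.2, 280.1, 44.6, 21.6, 1.0)]
lid bright? [(458.2, -409.9, 223.7, 192.3, -84.2)] 159.0
```

View pics/w4.png

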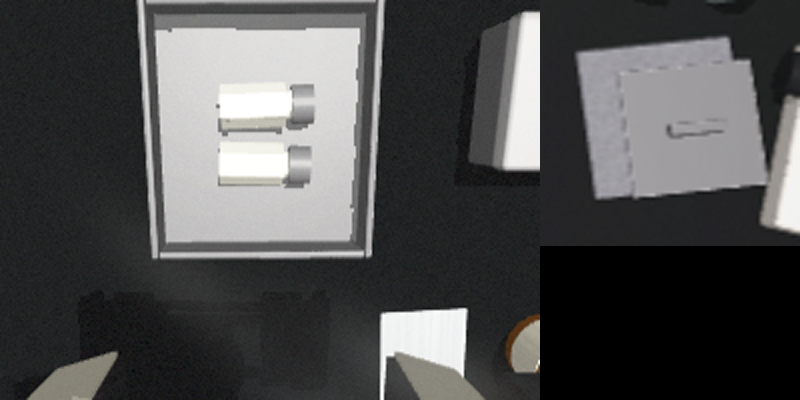

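Run:
```python
from h import *
c=cap("wrist")
for z in (17,29):
  for p in [(239,92),(287.5,92),(239,122),(286,122),(270,82),(270,106),(270,111),(270,133)]: print(z,p,ray(c,p,z).round(1)[:2])
```

```text
17 (239, 92) [464.6 314.2]
17 (287.5, 92) [527.7 315.3]
17 (239, 122) [464.5 276. ]
17 (286, 122) [527.5 277.1]
17 (270, 82) [504.6 327.2]
17 (270, 106) [505.4 297.4]
17 (270, 111) [505.6 291. ]
17 (270, 133) [506.5 262.2]
29 (239, 92) [465.2 313.9]
29 (287.5, 92) [526.5 314.9]
29 (239, 122) [465.2 276.8]
29 (286, 122) [526.3 277.8]
29 (270, 82) [504.  326.4]
29 (270, 106) [504.9 297.5]
29 (270, 111) [505.1 291.3]
29 (270, 133) [505.9 263.4]
```

>>> servo_tool --pt "0.07 0.01 0.1" --pt "0.08 0.01 0.13" --pt "0.08 0.01 0.13" --pt "0.08 0 0.13" --pt "0.08 0 0.13" --pt "0.05 0 0.13" --pt "0 0 0.13" --pt "0 0 0.08" --spin '[0, 0, 0, 0, 0, 0, 0, 0]' --hand 0.6

```text
time: 27.75
tool_pos: [494.8, 314.1, 56.0]
tcp_rot: [3.138, 0.003, 1.589]
contact_force: [-0.3, 0.7, -0.7]
grip_width: 73.4
finger_force: 0.0
```

>>> servo_tool --pt "0 0 0.08" --pt "0 0 0.07" --pt "0 0 0.04" --pt "0 0 0.017" --pt "0 0 0" --pt "0 0 0" --pt "0 0 0" --pt "0 0 0" --spin '[0, 0, 0, 0, 0, 0, 0, 0]'

```text
time: 28.75
tool_pos: [495.6, 314.1, 16.2]
tcp_rot: [3.136, 0.002, 1.588]
contact_force: [-0.4, -0.3, 0.4]
grip_width: 73.5
finger_force: 0.0
```

>>> servo_tool --pt "0 0 0" --pt "0 0 0" --pt "0 0 0" --pt "0 0 0" --pt "0 0 0" --pt "0 0 0" --pt "0 0 0" --pt "0 0 0" --spin '[0, 0, 0, 0, 0, 0, 0, 0]' --hand -1

```text
time: 29.75
tool_pos: [495.6, 314.1, 16.0]
tcp_rot: [3.136, 0.002, 1.588]
contact_force: [-0.3, -0.1, 0.8]
grip_width: 59.7
finger_force: 30.0
```

>>> servo_tool --pt "0 0 -0.05" --pt "0 0 -0.1" --pt "0 0 -0.2" --pt "0 0 -0.2" --pt "0 0 -0.1" --pt "0 0 0" --pt "0 0 0" --pt "0 0 0" --spin '[0, 0, 0, 0, 0, 0, 0, 0]'

```text
time: 30.75
tool_pos: [494.2, 314.0, 144.6]
tcp_rot: [3.139, 0.003, 1.588]
contact_force: [0.0, -0.9, -1.1]
grip_width: 59.7
finger_force: 30.0
```

Run:
```python
from h import *
t=cap("top");f=t["frame"]
b=cv2.resize(f[215:270,245:330],(680,440),interpolation=2);cv2.imwrite("pics/boat5.png",b)
H,S,V=cv2.split(cv2.cvtColor(f,cv2.COLOR_BGR2HSV))
def roi(m,u0,u1,v0,v1):
    z=np.zeros(m.shape,np.uint8);z[v0:v1,u0:u1]=m[v0:v1,u0:u1];return z
o=cv2.morphologyEx(roi((S<90)&(V>130),240,295,215,268),cv2.MORPH_OPEN,np.ones((9,9)))
print(rect(t,o,8)[:1])
st=roi((S<90)&(V>130),286,303,234,252);print('stem',rect(t,st,12,5)[:2]);tb=roi((V<75)&(S<120),300,322,232,252);print('tab',rect(t,tb,48,5)[:2])
```

```text
[(429.5, 5.3, 104.2, 86.3, -0.0)]
stem [(432.9, -85.8, 59.9, 14.8, -90.0)]
tab [(433.3, -142.8, 40.3, 10.9, -90.0), (433.5, -179.2, 69.0, 3.7, -1.2)]
```

View pics/boat5.png

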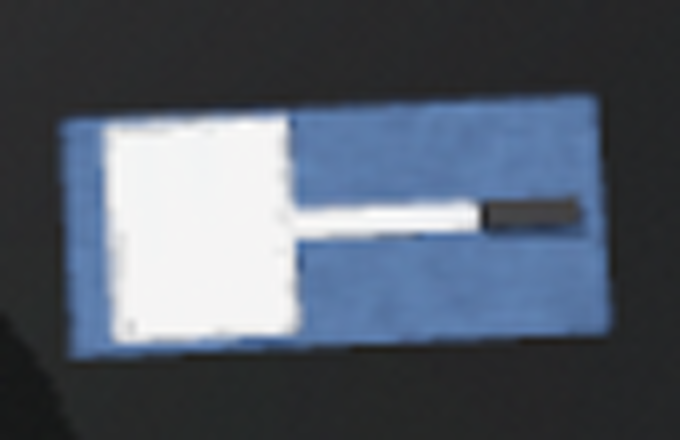

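>>> servo_tool --pt "-0.1 -0.02 0" --pt "-0.2 -0.04 0" --pt "-0.23 -0.04 0" --pt "-0.23 -0.04 0" --pt "-0.23 -0.04 0" --pt "-0.23 -0.04 0" --pt "-0.2 -0.03 0" --pt "-0.115 -0.02 0" --spin '[0, 0, 0, 0, 0, 0, 0, 0]'

```text
time: 31.8
tool_pos: [445.6, 4.8, 145.8]
tcp_rot: [3.137, 0.002, 1.587]
contact_force: [0.8, 1.0, 0.7]
grip_width: 59.9
finger_force: 30.0
```

>>> servo_tool --pt "0 0 0.05" --pt "0 0 0.05" --pt "0 0 0.05" --pt "0 0 0.05" --pt "0 0 0.05" --pt "0 0 0.05" --pt "0 0 0.05" --pt "0 0 0" --spin '[0.117, 0.117, 0.117, 0.117, 0.117, 0.117, 0.117, 0.117]'

```text
time: 32.8
tool_pos: [445.8, 6.4, 75.1]
tcp_rot: [3.14, -0.002, 0.112]
contact_force: [0.1, -0.2, -1.6]
grip_width: 59.5
finger_force: 30.0
```

>>> servo_tool --pt "0 0 0" --pt "0 0 0" --pt "0 0 0" --pt "0 0 0" --pt "0 0 0" --pt "0 0 0" --pt "0 0 0" --pt "0 0 0" --spin '[0.046, 0, 0, 0, 0, 0, 0, 0]'

```text
time: 33.8
tool_pos: [446.6, 6.3, 76.3]
tcp_rot: [3.139, -0.005, 0.046]
contact_force: [0.5, 0.5, -0.2]
grip_width: 59.8
finger_force: 30.0
```

>>> servo_tool --pt "0 0 0.06" --pt "0 0 0.1" --pt "0 0 0.07" --pt "0 0 0.035" --pt "0 0 0.018" --pt "0 0 0" --pt "0 0 0" --pt "0 0 0" --spin '[0, 0, 0, 0, 0, 0, 0, 0]'

```text
time: 34.8
tool_pos: [447.1, 6.2, 20.0]
tcp_rot: [3.139, -0.006, 0.046]
contact_force: [1.1, -0.3, -0.3]
grip_width: 59.7
finger_force: 30.0
```

>>> servo_tool --pt "0 0 0" --pt "0 0 0" --pt "0 0 0" --pt "0 0 0" --pt "0 0 -0.05" --pt "0 0 -0.15" --pt "0 0 -0.25" --pt "0 0 -0.2" --spin '[0, 0, 0, 0, 0, 0, 0, 0]' --hand 0.6

```text
time: 35.8
tool_pos: [446.3, 6.5, 152.1]
tcp_rot: [3.139, -0.007, 0.046]
contact_force: [0.6, -0.2, -0.1]
grip_width: 73.3
finger_force: 0.0
```

>>> servo_tool --pt "0.03 -0.1 0" --pt "0.04 -0.2 0" --pt "0.05 -0.24 0" --pt "0.05 -0.24 0" --pt "0.05 -0.24 0" --pt "0.05 -0.2 0" --pt "0.04 -0.12 0" --pt "0 0 0" --spin '[0, 0, 0, 0, 0, 0, 0, 0]'

```text
time: 36.8
tool_pos: [495.8, 278.4, 149.7]
tcp_rot: [3.14, -0.006, 0.048]
contact_force: [-0.8, 0.4, -0.2]
grip_width: 73.5
finger_force: 0.0
```

>>> servo_tool --pt "0 0 0" --pt "0 0 0" --pt "0 0 0" --pt "0 0 0" --pt "0 0 0" --pt "0 0 0" --pt "0 0 0" --pt "0 0 0" --spin '[-0.117, -0.117, -0.117, -0.117, -0.117, -0.117, -0.117, -0.117]'

```text
time: 37.8
tool_pos: [495.6, 275.7, 149.9]
tcp_rot: [3.136, 0.002, 1.521]
contact_force: [0.4, 0.2, -0.5]
grip_width: 73.6
finger_force: 0.0
```

>>> servo_tool --pt "0 0 0.08" --pt "0 0 0.1" --pt "0 0 0.1" --pt "0 0 0.08" --pt "0 0 0.05" --pt "0 0 0" --pt "0 0 0" --pt "0 0 0" --spin '[-0.046, 0, 0, 0, 0, 0, 0, 0]'

```text
time: 38.8
tool_pos: [496.7, 277.0, 68.1]
tcp_rot: [3.135, 0.002, 1.588]
contact_force: [-0.5, -0.4, -0.7]
grip_width: 73.3
finger_force: 0.0
```

Run:
```python
from h import *
t=cap("top");f=t["frame"];w=cap("wrist")["frame"]
b=cv2.resize(f[215:270,245:330],(510,330),interpolation=2);w=cv2.resize(w,(290,218));w=cv2.copyMakeBorder(w,0,112,0,0,0);cv2.imwrite("pics/boat6.png",np.hstack([b,w]))
```

```text
(no output)
```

View pics/boat6.png

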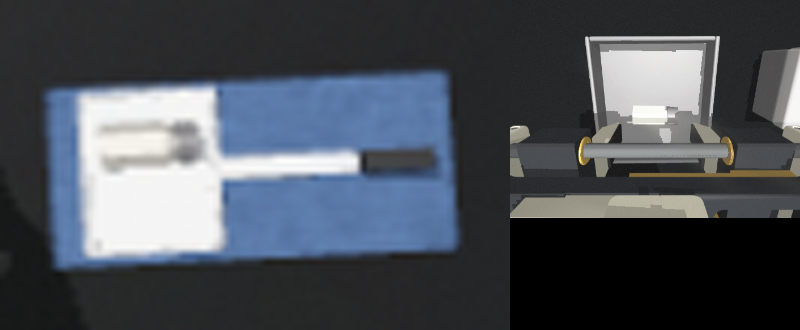

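The first vial lies flat on the pan, at about (150,145) in the crop. Next the second.

>>> servo_tool --pt "0 0 0.08" --pt "0 0 0.08" --pt "0 0 0.06" --pt "0 0 0.03" --pt "0 0 0.01" --pt "0 0 0" --pt "0 0 0" --pt "0 0 0" --spin '[0, 0, 0, 0, 0, 0, 0, 0]'

```text
time: 39.9
tool_pos: [496.8, 276.8, 15.8]
tcp_rot: [3.136, 0.002, 1.588]
contact_force: [-0.2, -0.7, -0.0]
grip_width: 73.3
finger_force: 0.0
```

>>> servo_tool --pt "0 0 0" --pt "0 0 0" --pt "0 0 0" --pt "0 0 0" --pt "0 0 0" --pt "0 0 0" --pt "0 0 0" --pt "0 0 -0.03" --spin '[0, 0, 0, 0, 0, 0, 0, 0]' --hand -1

```text
time: 40.9
tool_pos: [496.2, 276.6, 21.1]
tcp_rot: [3.138, 0.002, 1.588]
contact_force: [0.4, 0.1, -0.4]
grip_width: 59.9
finger_force: 30.0
```

>>> servo_tool --pt "0 0 -0.1" --pt "0 0 -0.2" --pt "0 0 -0.2" --pt "0 0 -0.1" --pt "-0.1 -0.04 0" --pt "-0.18 -0.06 0" --pt "-0.2 -0.07 0" --pt "-0.2 -0.07 0" --spin '[0, 0, 0, 0, 0, 0, 0, 0]'

```text
time: 41.9
tool_pos: [449.7, 139.1, 141.6]
tcp_rot: [3.136, 0.002, 1.589]
contact_force: [0.3, 0.5, -0.1]
grip_width: 59.8
finger_force: 30.0
```

>>> servo_tool --pt "-0.2 -0.07 0" --pt "-0.2 -0.07 0" --pt "-0.17 -0.05 0" --pt "-0.105 -0.02 0" --pt "0 0 0" --pt "0 0 0" --pt "0 0 0" --pt "0 0 0" --spin '[0, 0, 0, 0, 0.117, 0.117, 0.117, 0.117]'

```text
time: 42.9
tool_pos: [410.6, 4.4, 141.7]
tcp_rot: [3.136, -0.002, 0.847]
contact_force: [-0.4, -0.9, 0.1]
grip_width: 59.8
finger_force: 30.0
```

>>> servo_tool --pt "0 0 0.08" --pt "0 0 0.08" --pt "0 0 0.08" --pt "0 0 0.08" --pt "0 0 0" --pt "0 0 0" --pt "0 0 0" --pt "0 0 0" --spin '[0.117, 0.117, 0.117, 0.117, 0.046, 0, 0, 0]'

```text
time: 43.9
tool_pos: [411.1, 4.3, 77.7]
tcp_rot: [3.139, -0.006, 0.047]
contact_force: [0.2, 1.0, -1.3]
grip_width: 59.7
finger_force: 30.0
```

>>> servo_tool --pt "0 0 0.06" --pt "0 0 0.1" --pt "0 0 0.07" --pt "0 0 0.035" --pt "0 0 0.023" --pt "0 0 0" --pt "0 0 0" --pt "0 0 0" --spin '[0, 0, 0, 0, 0, 0, 0, 0]'

```text
time: 44.9
tool_pos: [411.6, 4.2, 20.2]
tcp_rot: [3.139, -0.006, 0.046]
contact_force: [1.1, 0.2, -0.0]
grip_width: 59.7
finger_force: 30.0
```

>>> servo_tool --pt "0 0 0" --pt "0 0 0" --pt "0 0 0" --pt "0 0 0" --pt "0 0 -0.05" --pt "0 0 -0.15" --pt "0 0 -0.25" --pt "0 0 -0.2" --spin '[0, 0, 0, 0, 0, 0, 0, 0]' --hand 0.6

```text
time: 45.9
tool_pos: [410.7, 4.5, 152.3]
tcp_rot: [3.139, -0.007, 0.046]
contact_force: [0.9, -0.2, -0.5]
grip_width: 73.4
finger_force: 0.0
```

>>> servo_tool --pt "0.02 0.1 0" --pt "0.02 0.2 0" --pt "0.02 0.2 0" --pt "0.02 0.2 0" --pt "0.01 0.05 0" --pt "0 0 0" --pt "0 0 0" --pt "0 0 0" --spin '[0, 0, 0, 0, 0, -0.117, -0.117, -0.117]'

```text
time: 46.9
tool_pos: [435.2, -143.6, 150.6]
tcp_rot: [3.138, -0.003, 0.604]
contact_force: [-1.2, -0.0, -0.2]
grip_width: 73.5
finger_force: 0.0
```

>>> servo_tool --pt "0 0 0" --pt "0 0 0" --pt "0 0 0" --pt "0 0 0" --pt "0 0 0" --pt "0 0 0" --pt "0 0 0" --pt "0 0 0" --spin '[-0.117, -0.117, -0.117, -0.117, -0.117, -0.064, 0, 0]' --hand 0

```text
time: 47.9
tool_pos: [435.4, -144.1, 150.5]
tcp_rot: [3.136, 0.002, 1.615]
contact_force: [0.3, -0.4, 0.2]
grip_width: 45.8
finger_force: 0.0
```

```bash
python3 st.py
python3 - <<'E'
from h import *
w=cap("wrist");f=w["frame"];cv2.imwrite("pics/w7.png",f);t=cap("top")["frame"];cv2.imwrite("pics/top7.png",t)
E
```

```text
47.9 [-4.880e-01  3.020e-01  1.817e+00  1.000e-03  1.017e+00 -5.320e-01] [ 435.4 -144.1  150.5] [3.136e+00 2.000e-03 1.615e+00]
tilt [  0.32 -18.63   0.3 ]
```

View pics/w7.png

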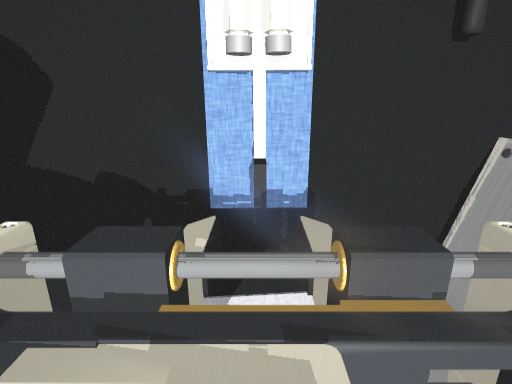

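The stem lines up with the gripper axis (column ~258) and both vials sit on the pan at (238,42) and (278,42). Before lifting the boat I need the cabinet's heading.

Run:
```python
from h import *
c=cap("top");f=cv2.imread("pics/top4.png");g=cv2.cvtColor(f,cv2.COLOR_BGR2GRAY)[95:205,280:410]
L=cv2.createLineSegmentDetector().detect(cv2.resize(g,None,fx=3,fy=3,interpolation=cv2.INTER_CUBIC))[0][:,0]/3
L[:,[0,2]]+=280;L[:,[1,3]]+=95
for a in L:
    n=np.hypot(a[2]-a[0],a[3]-a[1])
    if n>14:
        for z in (0,220): 
            p,q=ray(c,a[:2],z),ray(c,a[2:],z);print(a.round(1),z,p.round(0)[:2],q.round(0)[:2],'len',np.hypot(*(q-p)[:2]).round(),'ang',np.rad2deg(np.arctan2(*(q-p)[1::-1])).round(1))
s=cap("side");print('side corners proj for guess');
```

```text
[380.9 180.7 391.9 129.9] 0 [ 667. -423.] [ 868. -473.] len 207.0 ang -14.2
[380.9 180.7 391.9 129.9] 220 [ 628. -358.] [ 802. -402.] len 180.0 ang -14.2
[313.3 110.3 308.6 125.4] 0 [ 947. -169.] [ 886. -149.] len 64.0 ang 162.6
[313.3 110.3 308.6 125.4] 220 [ 871. -138.] [ 817. -121.] len 56.0 ang 162.6
[391.6 129.2 315.5 110.9] 0 [ 871. -473.] [ 945. -177.] len 304.0 ang 76.0
[391.6 129.2 315.5 110.9] 220 [ 805. -401.] [ 868. -145.] len 264.0 ang 76.0
[300.7 161.5 379.2 180.7] 0 [ 742. -117.] [ 667. -416.] len 309.0 ang -104.1
[300.7 161.5 379.2 180.7] 220 [693. -92.] [ 628. -352.] len 268.0 ang -104.1
[280.2 110.8 312.3 110.8] 0 [945. -39.] [ 945. -165.] len 126.0 ang -90.0
[280.2 110.8 312.3 110.8] 220 [869. -25.] [ 869. -134.] len 109.0 ang -90.0
[401.2 119.8 402.5 155.2] 0 [ 909. -512.] [ 768. -510.] len 141.0 ang 179.4
[401.2 119.8 402.5 155.2] 220 [ 837. -435.] [ 715. -434.] len 123.0 ang 179.4
[305.4 129.8 294.6 174.1] 0 [ 868. -136.] [693. -92.] len 181.0 ang 165.9
[305.4 129.8 294.6 174.1] 220 [ 802. -110.] [650. -71.] len 157.0 ang 165.9
[318.1 110.8 409.4 110.9] 0 [ 945.
[... 2182 characters left out ...]
05.2 101.6 280.2 101.6] 220 [ 901. -111.] [901. -25.] len 85.0 ang 90.2
[388.5 133.5 379.5 175.7] 0 [ 854. -460.] [ 687. -418.] len 172.0 ang 166.0
[388.5 133.5 379.5 175.7] 220 [ 789. -390.] [ 645. -354.] len 149.0 ang 166.0
[304.1 156.9 310.1 132. ] 0 [ 760. -130.] [ 860. -155.] len 102.0 ang -14.2
[304.1 156.9 310.1 132. ] 220 [ 708. -104.] [ 795. -126.] len 89.0 ang -14.2
[371.2 147.6 365.8 171.9] 0 [ 797. -390.] [ 702. -366.] len 99.0 ang 165.9
[371.2 147.6 365.8 171.9] 220 [ 741. -330.] [ 658. -309.] len 86.0 ang 165.9
[294.8 112.  280.2 112. ] 0 [940. -96.] [940. -39.] len 57.0 ang 90.2
[294.8 112.  280.2 112. ] 220 [864. -75.] [864. -25.] len 50.0 ang 90.2
side corners proj for guess
```

>>> servo_tool --pt "0 0 0.08" --pt "0 0 0.12" --pt "0 0 0.14" --pt "0 0 0.14" --pt "0 0 0.1" --pt "0 0 0.06" --pt "0 0 0.025" --pt "0 0 0" --spin '[0, 0, 0, 0, 0, 0, 0, 0]'

```text
time: 49.1
tool_pos: [436.3, -144.9, 17.5]
tcp_rot: [3.136, 0.002, 1.616]
contact_force: [-0.7, -0.4, -0.2]
grip_width: 45.8
finger_force: 0.0
```

>>> servo_tool --pt "0 0 0" --pt "0 0 0" --pt "0 0 0" --pt "0 0 0" --pt "0 0 0" --pt "0 0 0" --pt "0 0 0" --pt "0 0 0" --spin '[0, 0, 0, 0, 0, 0, 0, 0]' --hand -1

```text
time: 50.1
tool_pos: [436.5, -144.9, 17.5]
tcp_rot: [3.136, 0.002, 1.616]
contact_force: [2.1, -0.1, 4.9]
grip_width: 11.8
finger_force: 30.0
```

>>> servo_tool --pt "0 0 -0.03" --pt "0 0 -0.05" --pt "0 0 -0.05" --pt "0 0 -0.05" --pt "0 0 -0.03" --pt "0 0 0" --pt "0 0 0" --pt "0 0 0" --spin '[0, 0, 0, 0, 0, 0, 0, 0]'

```text
time: 51.1
tool_pos: [435.7, -144.6, 59.0]
tcp_rot: [3.137, 0.002, 1.617]
contact_force: [0.5, -0.2, -2.4]
grip_width: 11.8
finger_force: 30.0
```

```bash
python3 - <<'E'
from h import *
o=monitor.get_obs();print(o['contact_force'].round(2),o['moment'].round(3),o['grip_width'].round(2))
s=cap("side");f=s["frame"];w=cap("wrist")["frame"];u=proj(s,[430,-60,40]).astype(int);print(u)
a=cv2.resize(f[u[1]-50:u[1]+50,u[0]-70:u[0]+70],(560,400),interpolation=2);b=cv2.resize(w[:230,150:370],(240,251));b=cv2.copyMakeBorder(b,0,149,0,0,0);cv2.imwrite("pics/s8.png",np.hstack([a,b]))
E
python3 - <<'E'
from kin import *
np.set_printoptions(precision=2,suppress=True)
d=np.deg2rad(-14.1);D=np.array([np.cos(d),np.sin(d),0]);Y=np.array([-np.sin(d),np.cos(d),0])
pt=lambda s,t,z:s*D+t*Y+[0,0,z]
for tilt in (58,62,66):
  R=Rt(d,np.deg2rad(tilt),1);q=np.array([-1.3,.9,2.4,2.2,1.2,-2])
  for n,g in (("stage",pt(471,-95,35)),("stageup",pt(471,-95,155)),("pre",pt(471,-55,155)),("in-60",pt(633,-55,155)),("in-40",pt(653,-55,155))):
    q,e=ik(g+19*R[:,2],R,q);print(tilt,n,round(e,4),q)
E
```

```text
58 stage 0.0 [-0.99  0.91  2.58  2.5   1.29 -1.82]
58 stageup 0.0 [-0.99  0.37  2.54  2.28  0.85 -1.37]
58 pre 0.0 [-0.84  0.37  2.58  2.46  0.85 -1.42]
58 in-60 0.0 [-0.59  0.49  2.16  2.58  0.56 -1.27]
58 in-40 0.0 [-0.57  0.51  2.11  2.57  0.53 -1.25]
62 stage 0.0 [-1.02  1.01  2.6   2.47  1.44 -1.9 ]
62 stageup 0.0 [-1.02  0.45  2.58  2.33  1.01 -1.49]
62 pre 0.0 [-0.87  0.46  2.62  2.5   1.03 -1.53]
62 in-60 0.0 [-0.6   0.52  2.2   2.64  0.7  -1.35]
62 in-40 0.0 [-0.58  0.54  2.15  2.65  0.66 -1.33]
66 stage 0.0 [-1.05  1.11  2.61  2.42  1.58 -1.98]
66 stageup 0.0 [-1.05  0.55  2.62  2.35  1.17 -1.59]
66 pre 0.0 [-0.9   0.56  2.67  2.51  1.22 -1.63]
66 in-60 0.0 [-0.61  0.57  2.23  2.69  0.84 -1.41]
66 in-40 0.0 [-0.59  0.58  2.18  2.7   0.8  -1.39]Traceback (most recent call last):
  File "<stdin>", line 2, in <module>
AttributeError: 'float' object has no attribute 'round'
```

Run:
```python
from h import *
o=monitor.get_obs();print(o['contact_force'].round(2),o['moment'].round(3))
s=cap("side");f=s["frame"];w=cap("wrist")["frame"];u=proj(s,[430,-60,40]).astype(int)
a=cv2.resize(f[u[1]-50:u[1]+50,u[0]-70:u[0]+70],(560,400),interpolation=2);b=cv2.resize(w[:230,150:370],(240,251));b=cv2.copyMakeBorder(b,0,149,0,0,0);cv2.imwrite("pics/s8.png",np.hstack([a,b]))
```

```text
[ 0.52 -0.24 -2.39] [-0.287 -0.14  -0.075]
```

View pics/s8.png

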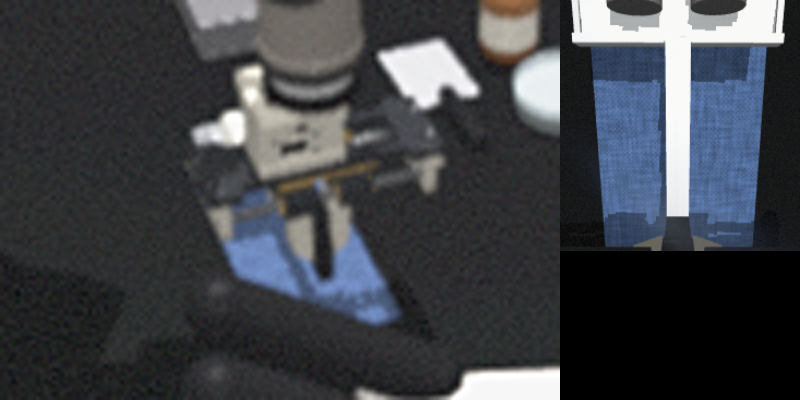

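>>> servo_tool --pt "-0.05 0 0" --pt "-0.1 -0.01 0" --pt "-0.1 -0.01 0" --pt "-0.06 0 0" --pt "0 0 0" --pt "0 0 0" --pt "0 0 0" --pt "0 0 0" --spin '[0, 0, 0, 0, 0.05, 0.09, 0.1, 0.1]'

```text
time: 52.2
tool_pos: [434.7, -206.9, 59.3]
tcp_rot: [3.137, -0.001, 1.077]
contact_force: [-0.1, -0.4, -2.8]
grip_width: 11.8
finger_force: 30.0
```

>>> servo_tool --pt "0 0 0" --pt "0 0 0" --pt "0 0 0" --pt "0 0 0" --pt "0 0 0" --pt "0 0 0" --pt "0 0 0" --pt "0 0 0" --spin '[0.1, 0.1, 0.1, 0.1, 0.1, 0.1, 0.1, 0.1]'

```text
time: 53.2
tool_pos: [434.5, -206.8, 59.2]
tcp_rot: [3.141, -0.004, -0.18]
contact_force: [-0.2, -0.5, -1.9]
grip_width: 12.0
finger_force: 30.0
```

>>> servo_tool --pt "0 0 0" --pt "0 0 0" --pt "0 0 0" --pt "0 0 0" --pt "0 0 0" --pt "0 0 0" --pt "0 0 0" --pt "0 0 0" --spin '[0.046, 0, 0, 0, 0, 0, 0, 0]'

```text
time: 54.2
tool_pos: [434.8, -206.8, 59.4]
tcp_rot: [3.141, -0.006, -0.246]
contact_force: [0.1, 0.3, -3.3]
grip_width: 12.0
finger_force: 30.0
```

>>> servo_tool --pt "0 0 0.04" --pt "0 0 0.06" --pt "0 0 0.05" --pt "0 0 0.04" --pt "0 0 0.02" --pt "0 0 0.012" --pt "0 0 0" --pt "0 0 0" --spin '[0, 0, 0, 0, 0, 0, 0, 0]'

```text
time: 55.2
tool_pos: [435.2, -207.0, 15.3]
tcp_rot: [3.141, -0.006, -0.246]
contact_force: [-0.4, 0.4, -2.1]
grip_width: 12.0
finger_force: 30.0
```

>>> servo_tool --pt "0 0 0" --pt "0 0 0" --pt "0 0 0" --pt "0 0 0" --pt "0 0 -0.05" --pt "0 0 -0.15" --pt "0 0 -0.25" --pt "0 0 -0.3" --spin '[0, 0, 0, 0, 0, 0, 0, 0]' --hand 0

```text
time: 56.2
tool_pos: [433.6, -206.2, 166.6]
tcp_rot: [3.142, -0.004, -0.247]
contact_force: [0.6, -0.4, -0.0]
grip_width: 45.8
finger_force: 0.0
```

>>> servo_tool --pt "0 0 -0.3" --pt "0 0 -0.3" --pt "0 0 -0.3" --pt "0 0 -0.2" --pt "0 0 0" --pt "0 0 0" --pt "0 0 0" --pt "0 0 0" --spin '[0, 0, 0, 0, 0, 0, 0, 0]'

```text
time: 57.2
tool_pos: [432.8, -206.1, 384.1]
tcp_rot: [-3.141, -0.004, -0.246]
contact_force: [-0.5, 0.4, 0.8]
grip_width: 45.9
finger_force: 0.0
```

```bash
python3 st.py
python3 - <<'E'
from h import *
w=cap("wrist");f=w["frame"];g=f.copy()
d=np.deg2rad(-14.1);D=np.array([np.cos(d),np.sin(d),0]);Y=np.array([-np.sin(d),np.cos(d),0])
for t,z in ((4.7,100),(-115.3,100),(4.7,150),(-115.3,150),(79.7,220),(-190.3,220)):
    p=proj(w,693*D+t*Y+[0,0,z]);print(t,z,p.round(1));cv2.circle(g,tuple(int(v) for v in p),2,(0,0,255),-1)
for s,t in ((579,-45),(663,-45),(579,-145),(663,-145)): 
    p=proj(w,s*D+t*Y+[0,0,10]);cv2.circle(g,tuple(int(v) for v in p),2,(0,255,0),-1)
cv2.imwrite("pics/w9.png",cv2.resize(g,(800,600),interpolation=2))
t=cap("top");cv2.imwrite("pics/top9.png",t["frame"])
E
```

```text
57.2 [-6.050e-01  1.790e-01  1.319e+00  1.000e-03  1.640e+00  1.212e+00] [ 432.8 -206.1  384.1] [-3.141 -0.004 -0.246]
tilt [ 2.100e-01 -1.158e+01 -1.000e-02]
4.7 100 [183.6 -11. ]
-115.3 100 [272.6 -11.1]
4.7 150 [173.  -27.4]
-115.3 150 [274.8 -27.6]
79.7 220 [ 72.4 -60.2]
-190.3 220 [358.6 -60.5]
```

View pics/w9.png

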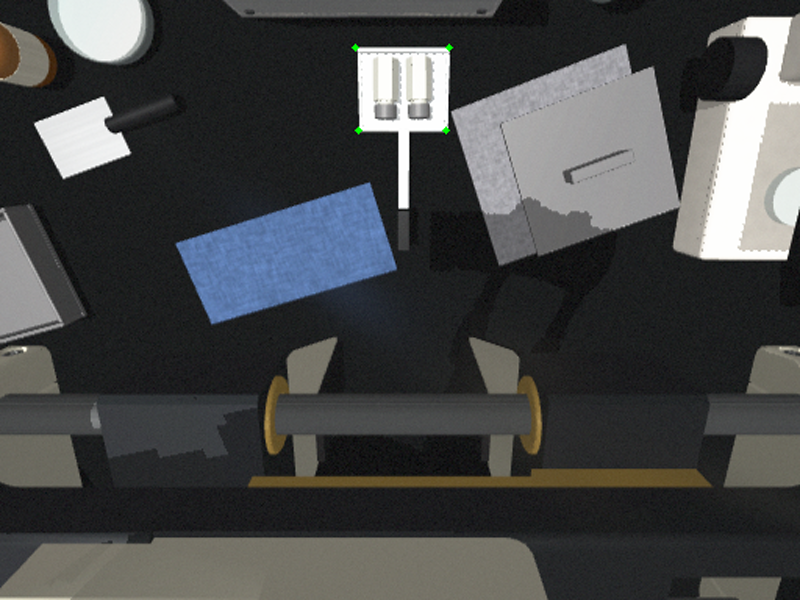

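```bash
python3 - <<'E'
from h import *
w=cap("wrist")
d=np.deg2rad(-14.1);D=np.array([np.cos(d),np.sin(d),0]);Y=np.array([-np.sin(d),np.cos(d),0])
for t in (79.7,-190.3): print('plate bottom',(proj(w,693*D+t*Y)*1.5625).round(1))
L=np.array([ray(w,np.array(p)/1.5625,8)[:2] for p in ((500,123),(654,67),(680,208),(537,255))]);print('lid',L.mean(0).round(1),np.linalg.norm(np.diff(L,axis=0),axis=1).round(0),np.rad2deg(np.arctan2(*(L[1]-L[0])[::-1])).round(1),np.rad2deg(np.arctan2(*(L[2]-L[1])[::-1])).round(1))
E
python3 - <<'E'
from kin import *
import json
np.set_printoptions(precision=2,suppress=True)
q0=np.array(json.loads(open('log.jsonl').readlines()[-1])[0])
d=np.deg2rad(-14.1)
for el in (0,20,40,60):
  q,n=go(q0,[pol(600,-14.1,450)],.7);o=[]
  v=np.r_[np.cos(d)*np.cos(np.deg2rad(el)),np.sin(d)*np.cos(np.deg2rad(el)),np.sin(np.deg2rad(el))]*.3
  for k in range(7):
    q,_=push(q,v,8,.7);o.append(tl(q)[0].round(1))
  print(el,n,o,tl(q),q,fk(q,P)[0].round())
E
```

```text
plate bottom [240.6  19.3]
plate bottom [490.6  19.1]
lid [ 446.7 -436.7] [174. 162. 174.] -84.9 -174.4
0 4 [np.float64(9.3), np.float64(23.0), np.float64(36.9), np.float64(49.1), np.float64(58.9), np.float64(66.2), np.float64(71.7)] [ 71.67 -14.1   -0.03] [-0.33  1.55  0.04  0.27  0.32  1.29] [1154. -290.   84.]
20 4 [np.float64(10.6), np.float64(24.8), np.float64(39.4), np.float64(53.2), np.float64(65.3), np.float64(75.2), np.float64(83.0)] [ 82.96 -14.09  -0.03] [-0.34  1.21  0.04  0.21  0.45  1.37] [1133. -284.  437.]
40 4 [np.float64(10.7), np.float64(24.5), np.float64(39.1), np.float64(53.8), np.float64(67.9), np.float64(80.4), np.float64(91.0)] [ 91.02 -14.09  -0.03] [-0.35  0.86  0.04  0.18  0.66  1.43] [1002. -252.  757.]
60 4 [np.float64(9.7), np.float64(22.1), np.float64(35.6), np.float64(49.9), np.float64(64.7), np.float64(79.2), np.float64(92.7)] [ 92.69 -14.09  -0.04] [-0.41  0.48  0.04  0.19  1.01  1.48] [ 763. -192.  993.]
```

>>> servo_tool --pt "0.16 -0.12 -0.08" --pt "0.16 -0.12 -0.08" --pt "0.16 -0.12 -0.08" --pt "0.16 -0.11 -0.08" --pt "0.16 0 -0.12" --pt "0.12 0 -0.1" --pt "0.12 0 -0.1" --pt "0.12 0 -0.1" --spin '[0, 0, 0, 0, 0, 0, 0, 0]'

```text
time: 58.35
tool_pos: [649.3, -163.9, 498.1]
tcp_rot: [-3.141, -0.024, -0.247]
contact_force: [0.7, -0.2, 0.4]
grip_width: 45.9
finger_force: 0.0
```

>>> servo_tool --pt "0.16 0 -0.12" --pt "0.2 0 -0.15" --pt "0.24 0 -0.17" --pt "0.24 0 -0.17" --pt "0.25 0 -0.16" --pt "0.26 0 -0.15" --pt "0.26 0 -0.14" --pt "0.26 0 -0.13" --spin '[0, 0, 0, 0, 0, 0, 0, 0]'

```text
time: 59.35
tool_pos: [711.8, -179.2, 535.9]
tcp_rot: [3.141, -0.299, -0.246]
contact_force: [0.2, 0.5, -0.9]
grip_width: 46.1
finger_force: 0.0
```

```bash
python3 st.py
```

```text
59.35 [-0.366  0.732  0.037  0.039  2.075  1.475] [ 711.8 -179.2  535.9] [ 3.141 -0.299 -0.246]
tilt [ 17.13 -14.25   0.04]
```

>>> servo_tool --pt "0.28 0 -0.12" --pt "0.28 0 -0.11" --pt "0.28 0 -0.1" --pt "0.29 0 -0.08" --pt "0.29 0 -0.07" --pt "0.3 0 -0.06" --pt "0.3 0 -0.05" --pt "0.3 0 -0.04" --spin '[0, 0, 0, 0, 0, 0, 0, 0]'

```text
time: 60.35
tool_pos: [801.3, -201.6, 575.4]
tcp_rot: [3.141, -0.61, -0.246]
contact_force: [0.6, 0.7, -0.4]
grip_width: 45.8
finger_force: 0.0
```

>>> servo_tool --pt "0.3 0 -0.04" --pt "0.3 0 -0.03" --pt "0.3 0 -0.02" --pt "0.3 0 -0.01" --pt "0.3 0 0" --pt "0.3 0 0.01" --pt "0.3 0 0.02" --pt "0.3 0 0.03" --spin '[0, 0, 0, 0, 0, 0, 0, 0]'

```text
time: 61.35
tool_pos: [871.2, -219.0, 646.4]
tcp_rot: [3.14, -0.93, -0.246]
contact_force: [0.1, 0.4, 0.3]
grip_width: 46.0
finger_force: 0.0
```

```bash
python3 st.py
```

```text
61.35 [-0.365  0.737  0.037  0.095  1.441  1.487] [ 871.2 -219.   646.4] [ 3.14  -0.93  -0.246]
tilt [ 5.327e+01 -1.416e+01  4.000e-02]
```

>>> servo_tool --pt "0.29 0 0.06" --pt "0.29 0 0.07" --pt "0.29 0 0.07" --pt "0.29 0 0.08" --pt "0 0 0" --pt "0 0 0" --pt "0 0 0" --pt "0 0 0" --spin '[0, 0, 0, 0, 0, 0, 0, 0]'

```text
time: 62.35
tool_pos: [904.5, -227.3, 678.6]
tcp_rot: [3.14, -1.082, -0.245]
contact_force: [0.0, -0.9, 0.5]
grip_width: 45.9
finger_force: 0.0
```

```bash
python3 st.py
cat > route.py <<'E'
from kin import *
import json
np.set_printoptions(precision=3,suppress=True)
def last(): return np.array(json.loads(open('log.jsonl').readlines()[-1])[0])
def follow(q,wps,step=50,verbose=1):
    for W in wps:
        x=fk(q,P)[0];q2,n=go(q,[np.array(W,float)],.7,step);e=np.linalg.norm(fk(q2,P)[0]-W)
        v=fk(q,P)[1].T@(np.array(W)-x)/200
        if verbose: print(np.array(W).round(),'tool units',v.round(3),'rows',n,'err',e.round(1),tl(q2).round(1),q2.round(2))
        q=q2
    return q
E
python3 - <<'E'
from route import *
q=last();d=np.deg2rad(-14.1);D=np.array([np.cos(d),np.sin(d),0]);Y=np.array([-np.sin(d),np.cos(d),0])
R=fk(q,P)[1];th=tl(q)[0]
g=471*D-95*Y+[0,0,36];tcp=g+19*R[:,2];print('grasp tcp',tcp.round(1))
up=tcp+[0,0,170]
for wps in ([(650,-350,450),(400,-400,400),(380,-330,300),up,tcp],[(600,-163,450),up,tcp],[(600,-300,450),up,tcp]): follow(q,[*wps]);print()
E
```

```text
62.35 [-0.363  0.751  0.037  0.107  1.276  1.484] [ 904.5 -227.3  678.6] [ 3.14  -1.082 -0.245]
tilt [ 6.202e+01 -1.415e+01  5.000e-02]
grasp tcp [ 449.9 -211.    27.1]
[ 650 -350  450] tool units [-1.519  0.904 -0.42 ] rows 8 err 0.0 [ 60.5 -14.1   0. ] [-0.8   0.21  1.54  0.91  0.62  0.47]
[ 400 -400  400] tool units [-0.785  0.546 -0.879] rows 6 err 0.0 [ 60.5 -14.1   0. ] [-1.41  0.02  1.9   1.16  1.06 -0.13]
[ 380 -330  300] tool units [-0.525 -0.315  0.088] rows 3 err 0.0 [ 60.5 -14.1   0. ] [-1.44  0.01  2.23  1.34  0.98 -0.5 ]
[ 450. -211.  197.] tool units [-0.352 -0.662  0.423] rows 4 err 0.0 [ 60.5 -14.1   0. ] [-1.01  0.2   2.51  2.12  0.78 -1.15]
[ 450. -211.   27.] tool units [-0.74  -0.     0.419] rows 4 err 0.0 [ 60.5 -14.1   0. ] [-1.01  0.96  2.6   2.48  1.37 -1.86]

[ 600 -163  450] tool units [-1.739  0.059 -0.836] rows 8 err 0.0 [ 59.9 -14.1   0. ] [-0.5  -0.05  1.81  0.58  0.41  0.9 ]
[ 450. -211.  197.] tool units [-1.43   0.415  0.057] rows 6 err 21.1 [ 55.4 -14.1  -0.8] [-0.96  0.08  2.4   1.84  0.59 -0.75]
[ 450. -211.   27.] tool units [-0.791  0.01   0.535] rows 4 err 0.0 [ 54.7 -13.6  -1.3] [-0.96  0.82  2.56  2.5   1.14 -1.71]

[ 600 -300  450] tool units [-1.661  0.723 -0.688] rows 8 err 0.0 [ 60.1 -14.1   0. ] [-0.8   0.07  1.7   0.92  0.61  0.45]
[ 450. -211.  197.] tool units [-1.513 -0.25  -0.094] rows 7 err 0.0 [ 60.1 -14.1   0. ] [-1.    0.2   2.5   2.11  0.77 -1.14]
[ 450. -211.   27.] tool units [-0.737 -0.     0.424] rows 4 err 0.0 [ 60.1 -14.1   0. ] [-1.    0.95  2.6   2.49  1.36 -1.85]
```

>>> servo_tool --pt "-0.1 0.05 -0.03" --pt "-0.2 0.12 -0.05" --pt "-0.22 0.14 -0.06" --pt "-0.22 0.14 -0.06" --pt "-0.22 0.14 -0.06" --pt "-0.22 0.13 -0.06" --pt "-0.2 0.12 -0.06" --pt "-0.14 0.06 -0.04" --spin '[0, 0, 0, 0, 0, 0, 0, 0]'

```text
time: 63.35
tool_pos: [656.7, -348.0, 455.5]
tcp_rot: [3.139, -1.081, -0.244]
contact_force: [0.3, -0.1, -0.3]
grip_width: 46.2
finger_force: 0.0
```

```bash
python3 st.py
python3 - <<'E'
from route import *
q=last();d=np.deg2rad(-14.1);D=np.array([np.cos(d),np.sin(d),0]);Y=np.array([-np.sin(d),np.cos(d),0])
R=fk(q,P)[1];g=471*D-95*Y+[0,0,36];tcp=g+19*R[:,2];print('grasp tcp',tcp.round(1))
back=tcp-40*D+[0,0,170]
follow(q,[tcp+[0,0,170],tcp+[0,0,60],tcp]);print(R.round(3).tolist())
E
```

```text
63.35 [-0.79   0.206  1.543  0.947  0.596  0.438] [ 656.7 -348.   455.5] [ 3.139 -1.081 -0.244]
tilt [ 6.196e+01 -1.415e+01  6.000e-02]
grasp tcp [ 449.9 -211.    27.1]
[ 450. -211.  197.] tool units [-1.689 -0.414 -0.424] rows 8 err 0.0 [ 62.  -14.1   0.1] [-1.02  0.23  2.53  2.16  0.83 -1.21]
[ 450. -211.   87.] tool units [-0.485 -0.001  0.259] rows 3 err 0.0 [ 62.  -14.1   0.1] [-1.02  0.74  2.62  2.43  1.24 -1.73]
[ 450. -211.   27.] tool units [-0.265 -0.     0.141] rows 2 err 0.0 [ 62.  -14.1   0.1] [-1.02  1.    2.6   2.47  1.43 -1.89]
[[0.456, -0.244, 0.856], [-0.114, -0.97, -0.216], [0.883, 0.001, -0.47]]
```

>>> servo_tool --pt "-0.14 -0.035 -0.035" --pt "-0.14 -0.035 -0.035" --pt "-0.14 -0.035 -0.035" --pt "-0.14 -0.035 -0.035" --pt "-0.14 -0.035 -0.035" --pt "-0.14 -0.035 -0.035" --pt "-0.14 -0.035 -0.035" --pt "-0.14 -0.035 -0.035" --spin '[0, 0, 0, 0, 0, 0, 0, 0]'

```text
time: 64.35
tool_pos: [521.4, -255.3, 285.1]
tcp_rot: [3.136, -1.083, -0.241]
contact_force: [-0.1, -0.5, -0.1]
grip_width: 46.1
finger_force: 0.0
```

>>> servo_tool --pt "-0.14 -0.035 -0.035" --pt "-0.14 -0.035 -0.035" --pt "-0.14 -0.035 -0.035" --pt "-0.14 -0.03 -0.035" --pt "0 0 0" --pt "0 0 0" --pt "0 0 0" --pt "0 0 0" --spin '[0, 0, 0, 0, 0, 0, 0, 0]'

```text
time: 65.35
tool_pos: [454.1, -211.1, 200.3]
tcp_rot: [3.136, -1.084, -0.239]
contact_force: [-0.2, 0.2, 1.1]
grip_width: 45.7
finger_force: 0.0
```

```bash
python3 st.py
python3 - <<'E'
from route import *
q=last();d=np.deg2rad(-14.1);D=np.array([np.cos(d),np.sin(d),0]);Y=np.array([-np.sin(d),np.cos(d),0])
R=fk(q,P)[1];g=471*D-95*Y+[0,0,36];tcp=g+19*R[:,2]
follow(q,[tcp+[0,0,60],tcp])
E
```

```text
65.35 [-1.004  0.223  2.516  2.161  0.82  -1.196] [ 454.1 -211.1  200.3] [ 3.136 -1.084 -0.239]
tilt [ 62.09 -14.07   0.15]
[ 450. -211.   87.] tool units [-0.508  0.003  0.248] rows 3 err 0.0 [ 62.1 -14.1   0.1] [-1.02  0.74  2.62  2.43  1.24 -1.73]
[ 450. -211.   27.] tool units [-0.265 -0.001  0.14 ] rows 2 err 0.0 [ 62.1 -14.1   0.1] [-1.02  1.01  2.6   2.47  1.44 -1.9 ]
```

>>> servo_tool --pt "-0.1 0 0.05" --pt "-0.13 0 0.07" --pt "-0.14 0 0.07" --pt "-0.13 0 0.06" --pt "-0.11 0 0.055" --pt "-0.08 0 0.04" --pt "-0.05 0 0.025" --pt "-0.03 0 0.018" --spin '[0, 0, 0, 0, 0, 0, 0, 0]'

```text
time: 66.35
tool_pos: [450.2, -210.4, 26.4]
tcp_rot: [3.139, -1.083, -0.242]
contact_force: [0.5, -0.7, 0.2]
grip_width: 46.0
finger_force: 0.0
```

>>> servo_tool --pt "0 0 0" --pt "0 0 0" --pt "0 0 0" --pt "0 0 0" --pt "0 0 0" --pt "0 0 0" --pt "0 0 0" --pt "0 0 0" --spin '[0, 0, 0, 0, 0, 0, 0, 0]' --hand -1

```text
time: 67.35
tool_pos: [450.0, -210.3, 27.5]
tcp_rot: [3.138, -1.084, -0.242]
contact_force: [-1.4, -1.0, 6.6]
grip_width: 12.0
finger_force: 30.0
```

```bash
python3 st.py
python3 - <<'E'
from h import *
o=monitor.get_obs();print(o['contact_force'].round(2),o['moment'].round(3),o['grip_width'],o['finger_force'])
E
```

```text
67.35 [-1.018  1.007  2.606  2.471  1.441 -1.898] [ 450.  -210.3   27.5] [ 3.138 -1.084 -0.242]
tilt [ 62.08 -14.1    0.1 ]
[-1.36 -1.01  6.63] [-0.047 -0.06  -0.129] 11.980615742051215 29.997559189796448
```

>>> servo_tool --pt "0.03 0 -0.016" --pt "0.06 0 -0.032" --pt "0.08 0 -0.043" --pt "0.09 0 -0.048" --pt "0.09 0 -0.048" --pt "0.07 0 -0.037" --pt "0.05 0 -0.026" --pt "0.02 0 -0.011" --spin '[0, 0, 0, 0, 0, 0, 0, 0]'

```text
time: 68.35
tool_pos: [449.5, -209.5, 138.4]
tcp_rot: [3.137, -1.081, -0.241]
contact_force: [0.5, 0.4, -2.7]
grip_width: 11.7
finger_force: 30.0
```

>>> servo_tool --pt "0 -0.02 0" --pt "0 -0.04 0" --pt "0 -0.05 0" --pt "0 -0.05 0" --pt "0 -0.03 0" --pt "0 -0.01 0" --pt "0 0 0" --pt "0 0 0" --spin '[0, 0, 0, 0, 0, 0, 0, 0]'

```text
time: 69.35
tool_pos: [459.6, -171.4, 138.1]
tcp_rot: [3.138, -1.082, -0.242]
contact_force: [0.3, 0.4, -3.2]
grip_width: 11.8
finger_force: 30.0
```

```bash
python3 st.py
python3 - <<'E'
from h import *
from route import *
o=monitor.get_obs();print(o['contact_force'].round(2),o['moment'].round(3))
q=last();x,R=fk(q,P);d=np.deg2rad(-14.1);D=np.array([np.cos(d),np.sin(d),0]);Y=np.array([-np.sin(d),np.cos(d),0])
g=o['tool_pos']-19*R[:,2];print('grip s,t,z',g@D,g@Y,g[2])
# predicted boat points in side & wrist views (boat axes D,Y,Z ; grip at boat x=-150,z=36)
B=lambda x,y,z:g+(x+150)*D+y*Y+np.array([0,0,z-36])
out=[]
for n in ("side","wrist","top"):
    c=cap(n);f=c["frame"].copy()
    ps=[proj(c,B(*p)) for p in ((-42,50,10),(-42,-50,10),(42,-50,10),(42,50,10))]
    print(n,np.round(ps,0).tolist());m=np.mean(ps,0).astype(int)
    for p in ps: cv2.circle(f,tuple(int(round(v)) for v in p),0,(0,0,255),-1)
    h=45 if n!="wrist" else 110
    a=f[max(0,m[1]-h):m[1]+h,max(0,m[0]-h):m[0]+h];out.append(cv2.resize(a,(266,266),interpolation=cv2.INTER_NEAREST))
cv2.imwrite("pics/d10.png",np.hstack(out))
E
```

```text
69.35 [-0.869  0.499  2.633  2.515  1.075 -1.566] [ 459.6 -171.4  138.1] [ 3.138 -1.082 -0.242]
tilt [ 62.02 -14.09   0.09]
[ 0.26  0.4  -3.17] [ 0.289  1.062 -0.015]
grip s,t,z 470.69840547297537 -54.31086519909594 146.97152088462914
side [[266.0, 216.0], [269.0, 237.0], [296.0, 236.0], [292.0, 215.0]]
wrist [[200.0, 159.0], [314.0, 159.0], [303.0, 111.0], [211.0, 110.0]]
top [[313.0, 205.0], [341.0, 211.0], [346.0, 189.0], [319.0, 182.0]]
```

View pics/d10.png

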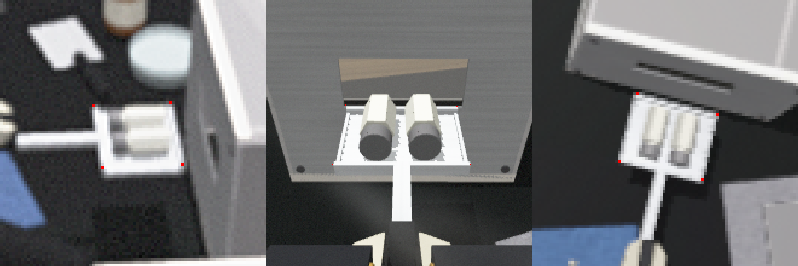

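The boat hangs level and square. The predicted pan corners match in all three views, and the wrist view shows the slot straight ahead, spanning columns ~208–313. Now I'll check the slot numerically and plan the tip.

```bash
cat > tip.py <<'E'
from route import *
d=np.deg2rad(-14.1);D=np.array([np.cos(d),np.sin(d),0]);Y=np.array([-np.sin(d),np.cos(d),0]);U=np.array([0,0,1.])
C=np.c_[D,Y,U]           # cabinet-aligned axes
ZG=36.
def boatpts():
    P_=[]
    for x in np.linspace(-42,42,7):
        for y in (-50,-25,0,25,50):
            for z in (0,10): P_.append((x,y,z))
    for x in np.linspace(-128,-42,30):
        for y in (-6,6):
            for z in (4,12): P_.append((x,y,z))
    for x in (-172,-150,-128):
        for y in (-6,6):
            for z in (0,45): P_.append((x,y,z))
    return np.array(P_)+[150,0,-ZG]
def stemfix(Rb,s_g,plate=695,tc=-55.3,zc=125):
    "grip (s,t,z) so that the stem axis crosses the plate at the slot centre"
    a=Rb@np.array([0,0,8-ZG]);xx=Rb[:,0];k=(plate-s_g-a[0])/xx[0];c=a+k*xx
    return np.array([s_g,tc-c[1],zc-c[2]])
E
python3 - <<'E'
from h import *
from tip import *
c=cap("wrist")
K,T=c["K"],c["world_to_cam"];Rc=T[:3,:3];o=-Rc.T@T[:3,3]
for uv in ((208.2,72),(313.3,72),(211.5,109.2),(310,109.2)):
    r=Rc.T@np.linalg.inv(K)@np.array([*uv,1.]);k=(693-o@D)/(r@D);p=o+k*r;print('slot corner t,z',round(p@Y,1),round(p[2],1))
q=last();R0=fk(q,P)[1];Rt0=C.T@R0   # tool in cabinet axes
B=boatpts()
for sg in (1,-1):
  for phi in (0,20,40,55,65,70):
    Q=Ro.from_rotvec(Rt0[:,2]*np.deg2rad(phi)*sg).as_matrix()  # boat rot in cabinet axes
    g=stemfix(Q,630);p=g+(Q@B.T).T
    near=[];xs=p
    # margins at the plate slab for stem samples
    m=(p[:,0]>688)&(p[:,0]<704);pan=p[:70]
    sl=np.abs(p[m][:,1]+55.3).max() if m.any() else 0;sz=np.abs(p[m][:,2]-125).max() if m.any() else 0
    print(sg*phi,'grip',g.round(1),'slab',m.sum(),sl.round(1),sz.round(1),'pan s',pan[:,0].min().round(),pan[:,0].max().round(),'t',(pan[:,1].min()+55).round(),(pan[:,1].max()+55).round(),'z',pan[:,2].min().round(),pan[:,2].max().round(),'roll',np.rad2deg(np.arcsin(Q[2,1])).round(1),'tab smax',p[-12:,0].max().round(),'j6',(q[5]+.2+np.deg2rad(phi)*sg).round(2))
E
```

```text
slot corner t,z -0.9 150.6
slot corner t,z -115.9 150.7
slot corner t,z 0.5 105.5
slot corner t,z -118.1 105.7
0 grip [630.  -55.3 153. ] slab 20 6.0 4.0 pan s 738.0 822.0 t -50.0 50.0 z 117.0 127.0 roll 0.0 tab smax 652.0 j6 -1.37
20 grip [630.  -53.3 153.3] slab 22 8.1 5.8 pan s 729.0 828.0 t -68.0 42.0 z 99.0 141.0 roll 17.6 tab smax 654.0 j6 -1.02
40 grip [630.  -51.4 154.3] slab 23 9.8 7.6 pan s 720.0 831.0 t -78.0 30.0 z 78.0 151.0 roll 34.6 tab smax 656.0 j6 -0.67
55 grip [630.  -50.1 155.4] slab 24 11.0 8.6 pan s 713.0 830.0 t -79.0 18.0 z 61.0 155.0 roll 46.3 tab smax 659.0 j6 -0.41
65 grip [630.  -49.3 156.4] slab 24 10.6 9.8 pan s 709.0 827.0 t -76.0 10.0 z 51.0 156.0 roll 53.2 tab smax 660.0 j6 -0.23
70 grip [630.  -49.  156.9] slab 27 11.6 10.0 pan s 707.0 826.0 t -74.0 5.0 z 46.0 156.0 roll 56.1 tab smax 661.0 j6 -0.14
0 grip [630.  -55.3 153. ] slab 20 6.0 4.0 pan s 738.0 822.0 t -50.0 50.0 z 117.0 127.0 roll -0.0 tab smax 652.0 j6 -1.37
-20 grip [630.  -57.3 153.3] slab 22 8.1 5.8 pan s 729.0 828.0 t -43.0 68.0 z 99.0 141.0 roll -17.6 tab smax 654.0 j6 -1.72
-40 grip [630.  -59.2 154.2] slab 23 9.8 7.6 pan s 720.0 831.0 t -30.0 77.0 z 78.0 151.0 roll -34.6 tab smax 656.0 j6 -2.06
-55 grip [630.  -60.5 155.4] slab 24 11.0 8.6 pan s 713.0 830.0 t -19.0 78.0 z 61.0 155.0 roll -46.3 tab smax 659.0 j6 -2.33
-65 grip [630.  -61.3 156.4] slab 24 10.7 9.8 pan s 709.0 827.0 t -10.0 76.0 z 51.0 156.0 roll -53.2 tab smax 660.0 j6 -2.5
-70 grip [630.  -61.6 156.9] slab 27 11.6 10.0 pan s 707.0 826.0 t -6.0 74.0 z 46.0 156.0 roll -56.1 tab smax 661.0 j6 -2.59
```

>>> servo_tool --pt "0.01 0.013 0.02" --pt "0.02 0 0.038" --pt "0.027 0 0.051" --pt "0.027 0 0.051" --pt "0.027 0 0.051" --pt "0.027 0 0.051" --pt "0.027 0 0.051" --pt "0.02 0 0.038" --spin '[0, 0, 0, 0, 0, 0, 0, 0]'

```text
time: 70.55
tool_pos: [536.6, -193.0, 137.8]
tcp_rot: [3.139, -1.082, -0.242]
contact_force: [-0.9, 0.1, -2.1]
grip_width: 12.0
finger_force: 30.0
```

```bash
cat > gst.py <<'E'
from h import *
import st
from tip import *
o=monitor.get_obs();R=fk(last(),P)[1];g=o['tool_pos']-19*R[:,2];print('grip s,t,z',(C.T@g).round(1),'F',o['contact_force'].round(1),'M',o['moment'].round(2))
E
python3 gst.py
```

```text
70.55 [-0.706  0.499  2.417  2.609  0.883 -1.443] [ 536.6 -193.   137.8] [ 3.139 -1.082 -0.242]
tilt [ 62.02 -14.05   0.08]
grip s,t,z [550.7 -56.4 146.7] F [-0.9  0.1 -2.1] M [0.27 1.1  0.02]
```

>>> servo_tool --pt "0.02 0 0.038" --pt "0.03 0 0.056" --pt "0.03 0 0.056" --pt "0.03 0 0.056" --pt "0.03 0 0.056" --pt "0.03 0 0.056" --pt "0.03 0 0.056" --pt "0.02 0 0.038" --spin '[0, 0, 0, 0, 0, 0, 0, 0]'

```text
time: 71.55
tool_pos: [627.4, -215.7, 138.0]
tcp_rot: [3.139, -1.083, -0.242]
contact_force: [-0.1, -0.5, -2.5]
grip_width: 12.1
finger_force: 30.0
```

>>> servo_tool --pt "0 0 0" --pt "0 0 0" --pt "0 0 0" --pt "0 0 0" --pt "0 0 0" --pt "0 0 0" --pt "0 0 0" --pt "0 0 0" --spin '[0, 0, 0.04, 0.06, 0.08, 0.08, 0.08, 0.08]'

```text
time: 72.55
tool_pos: [626.0, -215.4, 137.8]
tcp_rot: [-2.284, -0.77, -1.274]
contact_force: [0.3, 0.1, -1.8]
grip_width: 12.0
finger_force: 30.0
```

```bash
python3 gst.py
```

```text
72.55 [-0.595  0.553  2.176  2.655  0.703 -0.694] [ 626.  -215.4  137.8] [-2.284 -0.77  -1.274]
tilt [ 61.98 -14.07 -32.89]
grip s,t,z [642.9 -56.4 146.7] F [ 0.3  0.1 -1.8] M [0.39 1.04 0.01]
```

>>> servo_tool --pt "0.035 -0.027 -0.023" --pt "0 0 0" --pt "0 0 0" --pt "0 0 0" --pt "0 0 0" --pt "0 0 0" --pt "0 0 0" --pt "0 0 0" --spin '[0, 0.08, 0.09, 0.09, 0.09, 0, 0, 0]'

```text
time: 73.55
tool_pos: [626.6, -215.6, 148.2]
tcp_rot: [-2.088, -0.321, -1.639]
contact_force: [-0.5, 0.2, -2.0]
grip_width: 12.0
finger_force: 30.0
```

>>> servo_tool --pt "0 0 0" --pt "0 0 0" --pt "0 0 0" --pt "0 0 0" --pt "0 0 0" --pt "0 0 0" --pt "0 0 0" --pt "0 0 0" --spin '[0, 0, 0, 0, 0, 0, 0, 0]'

```text
time: 74.55
tool_pos: [626.6, -215.5, 148.0]
tcp_rot: [-2.088, -0.319, -1.64]
contact_force: [0.5, -0.4, -2.0]
grip_width: 11.9
finger_force: 30.0
```

```bash
python3 gst.py
python3 - <<'E'
from h import *
from tip import *
s=cap("side")["frame"];t=cap("top")["frame"];w=cap("wrist")["frame"]
a=cv2.resize(s[150:290,280:390],(314,400));b=cv2.resize(t[95:215,280:400],(400,400));cv2.imwrite("pics/e11.png",np.hstack([a,b]))
E
```

```text
74.55 [-0.595  0.528  2.17   2.638  0.677 -0.126] [ 626.6 -215.5  148. ] [-2.088 -0.319 -1.64 ]
tilt [ 62.02 -14.06 -55.65]
grip s,t,z [643.5 -56.4 156.9] F [ 0.5 -0.4 -2. ] M [0.39 0.93 0.04]
```

View pics/e11.png

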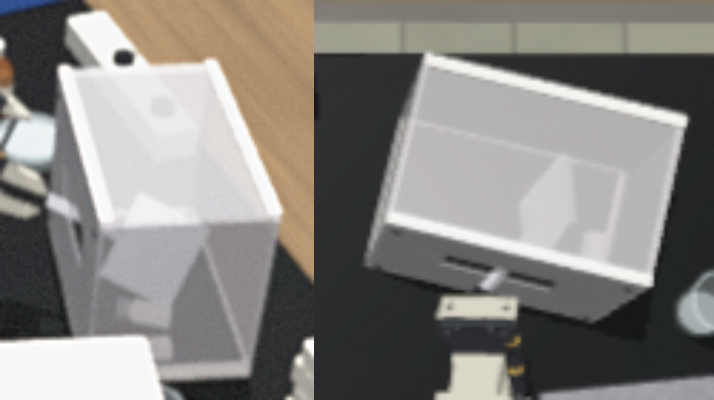

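Side view: the pan is tipped steeply and two light blobs, at about (145,310) and (160,345), lie low in the cabinet. Now I'll level the boat and check its weight.

>>> servo_tool --pt "0 0 0" --pt "0 0 0" --pt "0 0 0" --pt "0 0 0" --pt "0 0 0" --pt "0 0 0" --pt "0 0 0" --pt "0 0 0" --spin '[-0.06, -0.1, -0.1, -0.1, -0.1, -0.1, -0.1, -0.06]'

```text
time: 75.7
tool_pos: [626.6, -215.5, 148.0]
tcp_rot: [-3.005, -1.077, -0.4]
contact_force: [0.4, -0.1, -1.4]
grip_width: 12.1
finger_force: 30.0
```

>>> servo_tool --pt "0 0 0" --pt "0 0 0" --pt "0 0 0" --pt "0 0 0" --pt "0 0 0" --pt "0 0 0" --pt "0 0 0" --pt "0 0 0" --spin '[-0.05, 0, 0, 0, 0, 0, 0, 0]'

```text
time: 76.7
tool_pos: [626.6, -215.6, 148.0]
tcp_rot: [3.139, -1.082, -0.242]
contact_force: [-0.7, 0.5, -1.8]
grip_width: 12.2
finger_force: 30.0
```

```bash
python3 gst.py
```

```text
76.7 [-0.595  0.528  2.17   2.638  0.677 -1.336] [ 626.6 -215.6  148. ] [ 3.139 -1.082 -0.242]
tilt [ 62.02 -14.06   0.08]
grip s,t,z [643.5 -56.4 156.9] F [-0.7  0.5 -1.8] M [0.26 0.93 0.01]
```

>>> servo_tool --pt "-0.02 0 -0.038" --pt "-0.035 0 -0.066" --pt "-0.045 0 -0.085" --pt "-0.045 0 -0.085" --pt "-0.045 0 -0.085" --pt "-0.045 0 -0.085" --pt "-0.045 0 -0.085" --pt "-0.045 0 -0.085" --spin '[0, 0, 0, 0, 0, 0, 0, 0]'

```text
time: 77.7
tool_pos: [490.9, -181.5, 148.5]
tcp_rot: [3.138, -1.083, -0.242]
contact_force: [-0.7, 0.7, -2.1]
grip_width: 12.0
finger_force: 30.0
```

>>> servo_tool --pt "-0.045 0 -0.085" --pt "-0.035 0 -0.066" --pt "-0.015 0 -0.028" --pt "0 0 0" --pt "0 0 0" --pt "0 0 0" --pt "0 0 0" --pt "0 0 0" --spin '[0, 0, 0, 0, 0, 0, 0, 0]'

```text
time: 78.7
tool_pos: [452.6, -172.0, 148.2]
tcp_rot: [3.139, -1.082, -0.242]
contact_force: [0.6, 0.4, -1.7]
grip_width: 12.0
finger_force: 30.0
```

```bash
python3 gst.py
python3 - <<'E'
from h import *
from tip import *
o=monitor.get_obs();R=fk(last(),P)[1];g=o['tool_pos']-19*R[:,2]
B=lambda x,y,z:g+(x+150)*D+y*Y+np.array([0,0,z-36])
c=cap("wrist");G=cv2.cvtColor(c["frame"],cv2.COLOR_BGR2GRAY)
src=np.float32([proj(c,B(*p)) for p in ((38,46,6),(38,-46,6),(-38,-46,6),(-38,46,6))])
W=cv2.warpPerspective(G,cv2.getPerspectiveTransform(src,np.float32([(0,0),(16,0),(16,12),(0,12)])),(16,12));print(W)
s=cap("side");G=cv2.cvtColor(s["frame"],cv2.COLOR_BGR2GRAY);m=[proj(s,693*D+t*Y+k*D+[0,0,20]).round() for t,k in ((75,20),(75,170),(-185,20),(-185,170))];print(m)
E
```

```text
78.7 [-0.899  0.449  2.64   2.469  1.041 -1.535] [ 452.6 -172.   148.2] [ 3.139 -1.082 -0.242]
tilt [ 62.02 -14.05   0.08]
grip s,t,z [464.1 -56.6 157.1] F [ 0.6  0.4 -1.7] M [0.28 0.91 0.05]
[[139 138 138 138 136 136 135 135 134 135 133 134 133 133 132 132]
 [203 206 205 220 210 209 225 211 210 218 212 212 227 212 215 229]
 [193 248 248 248 248 248 248 247 246 247 246 246 246 246 245 246]
 [172 247 247 247 246 246 246 246 246 245 245 245 245 246 245 246]
 [211 248 248 247 247 248 248 247 247 246 246 246 246 246 246 245]
 [188 249 247 248 248 248 248 248 248 248 247 246 247 247 247 247]
 [166 249 249 249 248 248 248 248 248 247 248 247 247 247 247 247]
 [176 249 249 248 249 248 248 247 247 247 246 246 246 245 246 245]
 [208 250 249 250 249 249 249 249 248 248 248 248 246 247 247 246]
 [197 250 250 250 250 250 250 251 250 250 250 250 250 249 250 249]
 [178 250 250 251 250 250 250 250 250 249 249 250 248 249 249 249]
 [169 250 251 251 251 251 251 251 251 250 250 250 249 249 249 249]]
[array([301., 223.]), array([344., 221.]), array([314., 277.]), array([363., 275.])]
```

The pan reads uniformly white, so it is empty. I'll set the boat back on the bench, then un-tilt the tool.

>>> servo_tool --pt "0.01 0.05 0.02" --pt "0.006 0.07 0.011" --pt "0 0.05 0" --pt "0 0.022 0" --pt "-0.05 0 0.027" --pt "-0.1 0 0.053" --pt "-0.1 0 0.053" --pt "-0.1 0 0.053" --spin '[0, 0, 0, 0, 0, 0, 0, 0]'

```text
time: 79.8
tool_pos: [450.0, -211.7, 68.2]
tcp_rot: [3.137, -1.083, -0.241]
contact_force: [-0.2, 0.0, -2.0]
grip_width: 11.6
finger_force: 30.0
```

>>> servo_tool --pt "-0.08 0 0.043" --pt "-0.05 0 0.027" --pt "-0.03 0 0.016" --pt "-0.02 0 0.011" --pt "0 0 0" --pt "0 0 0" --pt "0 0 0" --pt "0 0 0" --spin '[0, 0, 0, 0, 0, 0, 0, 0]'

```text
time: 80.8
tool_pos: [450.2, -211.3, 28.3]
tcp_rot: [3.138, -1.083, -0.242]
contact_force: [-0.7, -1.0, -1.2]
grip_width: 11.9
finger_force: 30.0
```

```bash
python3 gst.py
```

```text
80.8 [-1.019  1.     2.604  2.469  1.433 -1.893] [ 450.2 -211.3   28.3] [ 3.138 -1.083 -0.242]
tilt [ 62.04 -14.08   0.1 ]
grip s,t,z [471.3 -95.3  37.2] F [-0.7 -1.  -1.2] M [ 0.27  0.7  -0.11]
```

>>> servo_tool --pt "0 0 0" --pt "0 0 0" --pt "0 0 0" --pt "0 0 0" --pt "0.04 0 -0.021" --pt "0.08 0 -0.043" --pt "0.12 0 -0.064" --pt "0.15 0 -0.08" --spin '[0, 0, 0, 0, 0, 0, 0, 0]' --hand 0

```text
time: 81.8
tool_pos: [449.8, -210.9, 116.4]
tcp_rot: [-3.141, -1.081, -0.245]
contact_force: [1.1, 0.5, -0.0]
grip_width: 46.3
finger_force: 0.0
```

>>> servo_tool --pt "0.18 0 -0.096" --pt "0.2 0 -0.106" --pt "0.2 0 -0.106" --pt "0.2 0 -0.106" --pt "0.2 0 -0.106" --pt "0.1 0 -0.05" --pt "0 0 0" --pt "0 0 0" --spin '[0, 0, 0, 0, 0, 0, 0, 0]'

```text
time: 82.8
tool_pos: [451.7, -209.5, 345.5]
tcp_rot: [-3.133, -1.082, -0.246]
contact_force: [-0.1, 0.1, -0.7]
grip_width: 45.8
finger_force: 0.0
```

```bash
python3 gst.py
cat > beam2.py <<'E'
from srch import *
from route import last
W=.7
def ok(X):
    r=np.hypot(*X[:2])
    if X[2]<230 or r<270 or X[2]>950: return False
    if X[1]<-350 and X[0]>-50 and X[2]<430: return False
    if X[0]>560 and X[2]<330: return False
    return True
def ext(a):
    q,v,hist=a;v=np.asarray(v)
    for i in range(8):
        q2=sim(q,[(*(fk(q,P)[1].T@v),0)],W);X=fk(q2,P)[0]
        if not ok(X): return None
        if abs(q2[0])>2.6: return None
        q=q2
        if tl(q)[0]<1.2: i+=1;break
    return tl(q)[0],q,hist+[(v.round(2).tolist(),i)]
def beam(q,depth=9,K=40,B=200,seed=0):
    g=np.random.default_rng(seed);S=[(tl(q)[0],q,[])]
    with mp.Pool() as p:
        for k in range(depth):
            A=[]
            for _ in range(B):
                s=S[g.integers(len(S))];v=g.normal(size=3);v*=.29/np.linalg.norm(v)
                if s[2] and g.random()<.5: v=np.array(s[2][-1][0])
                A.append((s[1],v,s[2]))
            o=[r for r in p.map(ext,A,chunksize=4) if r]
            # keep best tilt plus travel diversity (azimuth toward back) early on
            key=lambda r:r[0]+ (0.25*np.rad2deg(abs(r[1][0]+2.53)) if k<3 else 0)
            S=sorted(o+S,key=key)[:K]
            b=min(S,key=lambda r:r[0]);print(k,round(b[0],1),tl(b[1]).round(1),fk(b[1],P)[0].round(),b[1].round(2),len(b[2]),flush=True)
            if b[0]<1.3: break
    return min(S,key=lambda r:r[0])
if __name__=="__main__":
    q=last();b=beam(q)
    for h in b[2]: print(h)
E
time timeout 150 python3 beam2.py
```

```text
82.8 [-1.017 -0.184  2.264  1.406  0.682 -0.22 ] [ 451.7 -209.5  345.5] [-3.133 -1.082 -0.246]
tilt [ 62.02 -13.55  -0.22]
grip s,t,z [472.4 -93.3 354.4] F [-0.1  0.1 -0.7] M [ 0.19  0.52 -0.03]
0 57.4 [57.4 -9.3 -2.1] [ 276. -129.  234.] [-2.53 -0.49  2.7   0.64  1.73 -0.93] 1
1 54.8 [54.8 -1.  -5.7] [-123. -366.  339.] [-2.53  0.36  1.56  0.56  2.01 -0.79] 2
2 51.0 [ 51.    8.9 -10.1] [-405. -510.  284.] [-2.53  1.2   0.04  0.75  2.61 -0.37] 3
3 43.4 [ 43.4  14.6 -11.6] [-442. -497.  232.] [-2.53  1.23  0.04  0.45  2.55 -0.63] 4
4 35.0 [35.  14.1 -9.5] [-373. -434.  459.] [-2.53  0.84  0.18  0.46  2.66 -0.56] 5
5 25.5 [ 25.5  22.  -10. ] [-390. -404.  491.] [-2.53  0.78  0.12  0.21  2.66 -0.76] 6
6 14.7 [14.7  8.  -4.1] [-524. -506.  314.] [-2.53  1.03  0.04  0.15  2.29 -0.73] 7
7 5.4 [ 5.4 72.4 -5.4] [-587. -483.  322.] [-2.53  1.01  0.04 -0.07  2.16 -0.86] 8
8 0.5 [  0.5 -57.    0.4] [-411. -385.  593.] [-2.53  0.61  0.04  0.02  2.49 -0.9 ] 9
([-0.29, 0.05, -0.01], 7)
([-0.29, 0.05, -0.01], 7)
([-0.29, 0.05, -0.01], 7)
([-0.23, 0.06, 0.17], 7)
([-0.23, 0.06, 0.17], 7)
([-0.13, 0.07, 0.25], 7)
([-0.13, 0.07, 0.25], 7)
([-0.13, 0.07, 0.25], 7)
([-0.24, -0.13, 0.11], 6)
real	1m29.788s
user	5m45.985s
sys	0m0.346s
```

Run:
```python
from route import *
q=last()
q=follow(q,[(330,-400,450),(0,-480,450),(-250,-470,430)])
for v,n in (((-.29,.05,0),8),((-.29,.05,0),8),((-.25,.06,.14),8),((-.13,.07,.25),8),((-.13,.07,.25),8),((-.13,.07,.25),8)):
    q,_=push(q,v,n,.7);print(v,tl(q).round(1),q.round(2),fk(q,P)[0].round())
```

```text
[ 330 -400  450] tool units [ 0.294  1.067 -0.57 ] rows 5 err 0.0 [ 62.  -13.5  -0.2] [-1.63 -0.06  1.85  1.12  1.31 -0.11]
[   0 -480  450] tool units [-0.705  0.778 -1.334] rows 7 err 0.0 [ 62.  -13.5  -0.2] [-2.31  0.25  1.5   0.96  1.91 -0.41]
[-250 -470  430] tool units [-0.663  0.247 -1.037] rows 6 err 39.0 [ 61.3 -11.9  -0.9] [-2.53  0.6   1.    0.91  2.2  -0.43]
(-0.29, 0.05, 0) [56.9 -7.5 -2.7] [-2.53  1.14  0.04  1.12  2.46 -0.03] [-371. -574.  359.]
(-0.29, 0.05, 0) [50.2 -5.9 -3.2] [-2.53  1.22  0.04  0.86  2.41 -0.28] [-410. -577.  263.]
(-0.25, 0.06, 0.14) [42.6 -4.8 -3.3] [-2.53  1.06  0.04  0.8   2.49 -0.25] [-397. -541.  367.]
(-0.13, 0.07, 0.25) [37.9 -6.  -2.5] [-2.53  0.74  0.04  1.06  2.66  0.1 ] [-288. -452.  581.]
(-0.13, 0.07, 0.25) [ 36.3 -14.1   1.4] [-2.53  0.54  0.04  1.31  2.66  0.41] [-190. -401.  691.]
(-0.13, 0.07, 0.25) [ 35.7 -17.3   3. ] [-2.53  0.41  0.04  1.5   2.66  0.65] [-113. -352.  751.]
```

>>> servo_tool --pt "0.06 0.21 -0.11" --pt "0.06 0.21 -0.11" --pt "0.06 0.21 -0.11" --pt "0.06 0.21 -0.11" --pt "0.06 0.21 -0.11" --pt "-0.1 0.11 -0.19" --pt "-0.1 0.11 -0.19" --pt "-0.1 0.11 -0.19" --spin '[0, 0, 0, 0, 0, 0, 0, 0]'

```text
time: 83.8
tool_pos: [192.8, -432.1, 449.7]
tcp_rot: [-3.129, -1.086, -0.25]
contact_force: [-0.1, -1.4, -0.8]
grip_width: 45.7
finger_force: 0.0
```

>>> servo_tool --pt "-0.1 0.11 -0.19" --pt "-0.1 0.11 -0.19" --pt "-0.1 0.11 -0.19" --pt "-0.1 0.11 -0.19" --pt "-0.11 0.04 -0.17" --pt "-0.11 0.04 -0.17" --pt "-0.11 0.04 -0.17" --pt "-0.11 0.04 -0.17" --spin '[0, 0, 0, 0, 0, 0, 0, 0]'

```text
time: 84.8
tool_pos: [-159.1, -469.6, 435.3]
tcp_rot: [-3.132, -1.088, -0.247]
contact_force: [0.3, -0.0, -0.3]
grip_width: 45.6
finger_force: 0.0
```

>>> servo_tool --pt "-0.11 0.04 -0.17" --pt "-0.1 0.03 -0.17" --pt "-0.08 0.02 -0.17" --pt "-0.08 0.02 -0.2" --pt "-0.1 0.02 -0.26" --pt "-0.1 0.02 -0.26" --pt "-0.1 0.02 -0.26" --pt "-0.1 0.02 -0.26" --spin '[0, 0, 0, 0, 0, 0, 0, 0]'

```text
time: 85.8
tool_pos: [-343.8, -565.5, 432.0]
tcp_rot: [-3.052, -1.04, -0.253]
contact_force: [-0.7, 0.7, -0.9]
grip_width: 45.5
finger_force: 0.0
```

```bash
python3 st.py
cat > cand.py <<'E'
from route import *
import multiprocessing as mp,sys
def f(a):
    q,v=a;q2,_=push(q,v,8,.7);q3,_=push(q2,v,8,.7);return tl(q3)[0],tl(q2).round(1),fk(q2,P)[0].round(),fk(q3,P)[0].round(),np.round(v,2),tl(q3).round(1),q3.round(2)
if __name__=="__main__":
    q=last();g=np.random.default_rng(0);R=fk(q,P)[1]
    V=[v/np.linalg.norm(v)*.29 for v in g.normal(size=(70,3))]+[np.array([-.29,.05,0]),np.array([-.26,.05,.1])]
    with mp.Pool() as p:o=[r for r in p.map(f,[(q,v) for v in V]) if r[3][2]>220 and r[2][2]>220 and np.hypot(*r[3][:2])>280]
    for r in sorted(o,key=lambda r:r[0])[:4]: print(*r,'TOOL',(R.T@r[4]).round(2))
E
python3 cand.py
```

```text
85.8 [-2.53   1.07   0.042  1.284  2.472  0.141] [-343.8 -565.5  432. ] [-3.052 -1.04  -0.253]
tilt [59.7  -8.59 -2.59]
46.80922325628174 [54.5 -7.1 -3.1] [-387. -577.  320.] [-427. -576.  232.] [-0.29  0.05  0.  ] [46.8 -5.5 -3.5] [-2.53  1.24  0.04  0.76  2.38 -0.35] TOOL [-0.15  0.   -0.25]
48.31210524436114 [54.4 -2.  -5.3] [-362. -537.  395.] [-387. -500.  361.] [-0.26  0.13  0.04] [48.3  7.1 -9.2] [-2.53  1.1   0.04  0.82  2.64 -0.26] TOOL [-0.11 -0.08 -0.26]
49.929178928743035 [55.3 -6.2 -3.5] [-345. -546.  437.] [-353. -523.  434.] [-0.26  0.08  0.09] [49.9 -2.7 -4.9] [-2.53  1.01  0.04  1.06  2.58 -0.01] TOOL [-0.06 -0.04 -0.28]
50.662982071329175 [55.1  4.6 -8.3] [-273. -446.  538.] [-165. -309.  568.] [-0.09  0.27  0.07] [ 50.7  15.6 -12.9] [-2.53  0.34  0.93  0.59  2.66 -0.52] TOOL [-0.02 -0.25 -0.15]
```

>>> servo_tool --pt "-0.15 0 -0.25" --pt "-0.15 0 -0.25" --pt "-0.15 0 -0.25" --pt "-0.15 0 -0.25" --pt "-0.15 0 -0.25" --pt "-0.15 0 -0.25" --pt "-0.15 0 -0.25" --pt "-0.15 0 -0.25" --spin '[0, 0, 0, 0, 0, 0, 0, 0]'

```text
time: 86.8
tool_pos: [-386.0, -571.3, 337.6]
tcp_rot: [-3.064, -0.912, -0.225]
contact_force: [0.6, -0.1, -0.0]
grip_width: 46.0
finger_force: 0.0
```

>>> servo_tool --pt "-0.15 0 -0.25" --pt "-0.15 0 -0.25" --pt "-0.15 0 -0.25" --pt "-0.15 0 -0.25" --pt "-0.15 0 -0.25" --pt "-0.15 0 -0.25" --pt "-0.15 0 -0.25" --pt "-0.15 0 -0.25" --spin '[0, 0, 0, 0, 0, 0, 0, 0]'

```text
time: 87.8
tool_pos: [-419.0, -562.0, 307.3]
tcp_rot: [-3.08, -0.742, -0.207]
contact_force: [0.2, -0.4, 0.0]
grip_width: 45.4
finger_force: 0.0
```

```bash
python3 st.py; python3 cand.py
```

```text
87.8 [-2.53   1.135  0.037  0.751  2.422 -0.311] [-419.  -562.   307.3] [-3.08  -0.742 -0.207]
tilt [42.61 -6.61 -2.62]
22.74549194986487 [33.2 -2.6 -3.9] [-440. -532.  331.] [-476. -500.  341.] [-0.26  0.08  0.09] [22.7  6.  -5.6] [-2.53  1.02  0.04  0.29  2.42 -0.62] TOOL [-0.14 -0.04 -0.25]
23.327320209153182 [33.7 -9.7 -0.8] [-449. -560.  308.] [-494. -559.  301.] [-0.28  0.01  0.09] [ 23.3 -15.7   1.5] [-2.53  1.07  0.04  0.41  2.26 -0.53] TOOL [-0.14  0.03 -0.26]
23.460901214527986 [33.7 -5.8 -2.5] [-436. -540.  339.] [-467. -518.  354.] [-0.26  0.05  0.1 ] [23.5 -3.8 -2.5] [-2.53  1.01  0.04  0.37  2.39 -0.55] TOOL [-0.13 -0.01 -0.25]
24.39178001409685 [33.3  3.3 -6.4] [-455. -525.  285.] [-507. -484.  266.] [-0.26  0.13  0.04] [ 24.4  22.3 -11.4] [-2.53  1.12  0.04  0.13  2.4  -0.77] TOOL [-0.18 -0.09 -0.21]
```

>>> servo_tool --pt "-0.14 -0.01 -0.25" --pt "-0.14 -0.01 -0.25" --pt "-0.15 -0.01 -0.24" --pt "-0.15 -0.01 -0.24" --pt "-0.16 -0.01 -0.23" --pt "-0.16 -0.01 -0.23" --pt "-0.17 -0.01 -0.23" --pt "-0.17 -0.01 -0.23" --spin '[0, 0, 0, 0, 0, 0, 0, 0]'

```text
time: 88.8
tool_pos: [-449.1, -537.7, 329.0]
tcp_rot: [-3.091, -0.537, -0.193]
contact_force: [0.2, 0.4, 0.1]
grip_width: 45.8
finger_force: 0.0
```

>>> servo_tool --pt "-0.17 -0.01 -0.22" --pt "-0.18 -0.01 -0.22" --pt "-0.18 -0.01 -0.22" --pt "-0.19 -0.01 -0.21" --pt "-0.19 -0.01 -0.21" --pt "-0.2 -0.01 -0.2" --pt "-0.2 -0.01 -0.2" --pt "-0.21 -0.01 -0.2" --spin '[0, 0, 0, 0, 0, 0, 0, 0]'

```text
time: 89.8
tool_pos: [-491.8, -508.7, 358.3]
tcp_rot: [-3.102, -0.299, -0.181]
contact_force: [0.6, 0.2, -0.3]
grip_width: 45.5
finger_force: 0.0
```

```bash
python3 st.py; python3 cand.py
```

```text
89.8 [-2.53   0.984  0.037  0.257  2.345 -0.625] [-491.8 -508.7  358.3] [-3.102 -0.299 -0.181]
tilt [17.26 -2.69 -2.18]
3.782721751445947 [ 7.1 -4.1 -0.7] [-437. -430.  525.] [-405. -361.  621.] [-0.17  0.06  0.23] [  3.8 176.3   0.4] [-2.53  0.56  0.04 -0.07  2.49 -0.84] TOOL [-0.1  -0.04 -0.27]
6.440540366535315 [10.6 18.8 -5. ] [-338. -350.  614.] [-209. -202.  712.] [-0.04  0.17  0.23] [ 6.4 95.9 -6.2] [-2.53  0.14  0.38 -0.21  2.66 -0.99] TOOL [ 0.   -0.17 -0.23]
8.20295714177288 [  5.4 -16.    0.5] [-535. -497.  390.] [-595. -491.  415.] [-0.25 -0.    0.14] [   8.2 -165.9    3.4] [-2.53  0.89  0.04 -0.06  2.08 -0.81] TOOL [-0.19  0.04 -0.21]
8.742888489236261 [ 4.9 -4.9 -0.4] [-566. -511.  331.] [-649. -514.  316.] [-0.28  0.01  0.09] [  8.7 179.6   1.5] [-2.53  1.02  0.04 -0.1   1.95 -0.82] TOOL [-0.24  0.03 -0.17]
```

>>> servo_tool --pt "-0.22 0 -0.18" --pt "-0.22 0 -0.18" --pt "-0.22 0 -0.17" --pt "-0.23 0 -0.17" --pt "-0.23 0 -0.16" --pt "-0.24 0 -0.15" --pt "-0.24 0 -0.15" --pt "-0.24 0 -0.14" --spin '[0, 0, 0, 0, 0, 0, 0, 0]'

```text
time: 90.8
tool_pos: [-554.4, -484.0, 384.8]
tcp_rot: [-3.116, -0.032, -0.172]
contact_force: [-0.2, 0.5, -0.7]
grip_width: 45.9
finger_force: 0.0
```

```bash
python3 st.py
cat > fine.py <<'E'
from route import *
q=last();R=fk(q,P)[1]
for v in ([-.1,0,0],[-.1,.03,0],[-.1,-.03,0],[-.1,0,.04],[-.1,.03,.04],[-.08,-.06,0],[-.08,.06,0]):
    qq=q;o=[]
    for i in range(6): qq,_=push(qq,v,1,.7);o.append(tl(qq)[:2].round(1).tolist())
    print(v,'TOOL',(R.T@np.array(v)).round(3),o)
E
python3 fine.py
```

```text
90.8 [-2.53   0.93   0.037  0.006  2.215 -0.784] [-554.4 -484.   384.8] [-3.116 -0.032 -0.172]
tilt [ 2.36 28.2  -1.45]
[-0.1, 0, 0] TOOL [-0.098  0.017 -0.004] [[2.0, 37.2], [1.7, 50.1], [1.4, 67.9], [1.4, 89.1], [1.6, 108.8], [1.9, 123.7]]
[-0.1, 0.03, 0] TOOL [-0.104 -0.012 -0.003] [[2.1, 41.3], [1.9, 57.7], [1.9, 75.5], [2.1, 91.6], [2.4, 104.4], [2.8, 113.9]]
[-0.1, -0.03, 0] TOOL [-0.093  0.047 -0.004] [[1.9, 32.6], [1.4, 40.0], [1.0, 53.7], [0.7, 82.0], [0.7, 123.6], [1.1, 151.3]]
[-0.1, 0, 0.04] TOOL [-0.097  0.016 -0.044] [[1.9, 37.3], [1.4, 52.4], [1.2, 76.9], [1.2, 106.4], [1.5, 129.2], [2.0, 143.0]]
[-0.1, 0.03, 0.04] TOOL [-0.102 -0.013 -0.043] [[1.9, 41.7], [1.7, 60.7], [1.7, 83.1], [1.9, 103.1], [2.3, 117.6], [2.8, 127.4]]
[-0.08, -0.06, 0] TOOL [-0.068  0.073 -0.004] [[1.9, 25.9], [1.5, 22.2], [1.0, 15.2], [0.6, -2.3], [0.4, -55.3], [0.6, -105.2]]
[-0.08, 0.06, 0] TOOL [-0.089 -0.045 -0.002] [[2.2, 42.9], [2.2, 58.4], [2.4, 72.6], [2.7, 84.3], [3.1, 93.4], [3.6, 100.3]]
```

>>> servo_tool --pt "-0.068 0.073 0" --pt "-0.068 0.073 0" --pt "-0.068 0.073 0" --pt "-0.068 0.073 0" --pt "0 0 0" --pt "0 0 0" --pt "0.1 0 0" --pt "0.2 -0.03 0" --spin '[0, 0, 0, 0, 0, 0, 0, 0]'

```text
time: 91.8
tool_pos: [-519.9, -507.0, 351.9]
tcp_rot: [3.138, -0.008, -0.174]
contact_force: [-0.5, -1.9, 1.0]
grip_width: 45.9
finger_force: 0.0
```

```bash
python3 st.py
```

```text
91.8 [-2.478  0.76   0.478  0.009  1.906 -0.73 ] [-519.9 -507.   351.9] [ 3.138 -0.008 -0.174]
tilt [  0.51 -36.7    0.23]
```

>>> servo_tool --pt "0.28 -0.04 -0.04" --pt "0.28 -0.04 -0.04" --pt "0.28 -0.04 -0.04" --pt "0.28 -0.04 -0.04" --pt "0.28 -0.04 -0.04" --pt "0.28 -0.04 -0.04" --pt "0.28 -0.04 -0.04" --pt "0.28 -0.04 0" --spin '[0, 0, 0, 0, 0, 0, 0, 0]'

```text
time: 92.8
tool_pos: [-65.7, -520.6, 414.2]
tcp_rot: [3.134, -0.008, -0.172]
contact_force: [0.4, -0.7, -0.1]
grip_width: 45.9
finger_force: 0.0
```

>>> servo_tool --pt "0.25 -0.12 0" --pt "0.25 -0.12 0" --pt "0.25 -0.12 0" --pt "0.25 -0.12 0" --pt "0.25 -0.12 0" --pt "0.25 -0.12 0" --pt "0.25 -0.12 0" --pt "0 0 0" --spin '[0, 0, 0, 0, 0, 0, 0, 0.047]'

```text
time: 93.8
tool_pos: [309.3, -413.6, 415.2]
tcp_rot: [3.138, -0.01, -0.242]
contact_force: [-0.7, -1.2, -0.8]
grip_width: 46.1
finger_force: 0.0
```

```bash
python3 st.py
python3 - <<'E'
from h import *
from route import *
x,R=fk(last(),P);print('to boat above, tool units',(R.T@(np.array([433.7,-206.9,150])-x)/200).round(3),'yaw err to -0.246')
t=cap("top");f=t["frame"];H,S,V=cv2.split(cv2.cvtColor(f,cv2.COLOR_BGR2HSV))
d=np.deg2rad(-14.1);D=np.array([np.cos(d),np.sin(d),0]);Y=np.array([-np.sin(d),np.cos(d),0])
c0=621*D-95*Y;u=proj(t,[*c0[:2],8]).astype(int);m=np.zeros_like(V);m[u[1]-25:u[1]+25,u[0]-25:u[0]+25]=((S<60)&(V>190))[u[1]-25:u[1]+25,u[0]-25:u[0]+25]
print('pan expected',c0[:2].round(1),'seen',rect(t,cv2.morphologyEx(m,cv2.MORPH_OPEN,np.ones((7,7))),8)[:1])
E
```

```text
93.8 [-1.08   0.251  1.146  0.005  1.736  0.734] [ 309.3 -413.6  415.2] [ 3.138 -0.01  -0.242]
tilt [  0.59 -35.23   0.22]
to boat above, tool units [ 0.344 -1.157  1.325] yaw err to -0.246
pan expected [ 579.1 -243.4] seen [(577.5, -243.0, 97.3, 83.4, 78.6)]
```

>>> servo_tool --pt "0.04 -0.14 0.16" --pt "0.045 -0.15 0.17" --pt "0.045 -0.15 0.17" --pt "0.045 -0.15 0.17" --pt "0.045 -0.15 0.17" --pt "0.044 -0.147 0.165" --pt "0.04 -0.14 0.16" --pt "0.04 -0.13 0.16" --spin '[0, 0, 0, 0, 0, 0, 0, 0]'

```text
time: 94.85
tool_pos: [431.5, -208.8, 149.3]
tcp_rot: [3.137, -0.01, -0.246]
contact_force: [0.3, 0.4, 0.3]
grip_width: 45.8
finger_force: 0.0
```

>>> servo_tool --pt "0 0 0.06" --pt "0 0 0.1" --pt "0 0 0.12" --pt "0 0 0.12" --pt "0 0 0.1" --pt "0 0 0.06" --pt "0 0 0" --pt "0 0 0" --spin '[0.003, 0, 0, 0, 0, 0, 0, 0]'

```text
time: 95.85
tool_pos: [432.3, -210.4, 38.2]
tcp_rot: [3.137, -0.01, -0.251]
contact_force: [-0.1, 0.7, 0.7]
grip_width: 45.8
finger_force: 0.0
```

>>> servo_tool --pt "0 -0.018 0.04" --pt "0 0 0.04" --pt "0 0 0.025" --pt "0 0 0.01" --pt "0 0 0" --pt "0 0 0" --pt "0 0 0" --pt "0 0 0" --spin '[-0.003, 0, 0, 0, 0, 0, 0, 0]'

```text
time: 96.85
tool_pos: [433.0, -206.4, 14.5]
tcp_rot: [3.138, -0.009, -0.246]
contact_force: [1.0, -0.2, -0.3]
grip_width: 46.1
finger_force: 0.0
```

>>> servo_tool --pt "0 0 0" --pt "0 0 0" --pt "0 0 0" --pt "0 0 0" --pt "0 0 0" --pt "0 0 0" --pt "0 0 0" --pt "0 0 0" --spin '[0, 0, 0, 0, 0, 0, 0, 0]' --hand -1

```text
time: 97.85
tool_pos: [432.9, -206.5, 14.4]
tcp_rot: [3.138, -0.008, -0.246]
contact_force: [-0.8, -0.8, 0.8]
grip_width: 11.9
finger_force: 30.0
```

>>> servo_tool --pt "0 0 -0.03" --pt "0 0 -0.08" --pt "0 0 -0.08" --pt "0 0 -0.04" --pt "0 0 0" --pt "0 0 0" --pt "0 0 0" --pt "0 0 0" --spin '[0, 0, 0, 0, -0.06, -0.1, -0.11, -0.11]'

```text
time: 98.85
tool_pos: [432.3, -205.9, 60.2]
tcp_rot: [3.135, -0.004, 0.357]
contact_force: [0.1, 0.6, -3.5]
grip_width: 12.0
finger_force: 30.0
```

>>> servo_tool --pt "0 0 0" --pt "0 0 0" --pt "0 0 0" --pt "0 0 0" --pt "0 0 0" --pt "0 0 0" --pt "0 0 0" --pt "0 0 0" --spin '[-0.11, -0.11, -0.11, -0.11, -0.11, -0.11, -0.11, -0.036]'

```text
time: 99.85
tool_pos: [432.5, -206.0, 60.3]
tcp_rot: [3.135, 0.006, 1.62]
contact_force: [-0.6, 0.6, -1.1]
grip_width: 12.0
finger_force: 30.0
```

```bash
python3 st.py
python3 - <<'E'
from route import *
x,R=fk(last(),P);print('to place, tool units',(R.T@(np.array([436.2,-144.9,x[2]])-x)/200).round(3))
E
```

```text
99.85 [-6.040e-01  4.680e-01  1.867e+00 -1.000e-03  7.980e-01 -6.530e-01] [ 432.5 -206.    60.3] [3.135 0.006 1.62 ]
tilt [  0.5  -38.06   0.38]
to place, tool units [ 0.304  0.034 -0.002]
```

>>> servo_tool --pt "0.05 0.01 0" --pt "0.09 0.01 0" --pt "0.09 0.01 0" --pt "0.061 0.004 0" --pt "0 0 0" --pt "0 0 0.05" --pt "0 0 0.06" --pt "0 0 0.05" --spin '[0.003, 0, 0, 0, 0, 0, 0, 0]'

```text
time: 100.85
tool_pos: [436.8, -148.1, 26.9]
tcp_rot: [3.136, 0.005, 1.611]
contact_force: [-0.1, -0.4, -1.8]
grip_width: 11.5
finger_force: 30.0
```

>>> servo_tool --pt "0 0 0.03" --pt "0 0 0.014" --pt "0 0 0.005" --pt "0 0 0" --pt "0 0 0" --pt "0 0 0" --pt "0 0 0" --pt "0 0 0" --spin '[0, 0, 0, 0, 0, 0, 0, 0]'

```text
time: 101.85
tool_pos: [437.4, -148.1, 18.4]
tcp_rot: [3.134, 0.006, 1.612]
contact_force: [-0.2, -1.3, 2.1]
grip_width: 12.0
finger_force: 30.0
```

>>> servo_tool --pt "0 0 0" --pt "0 0 0" --pt "0 0 0" --pt "0 0 0" --pt "0 0 -0.05" --pt "0 0 -0.15" --pt "0 0 -0.25" --pt "0 0 -0.25" --spin '[0, 0, 0, 0, 0, 0, 0, 0]' --hand 0

```text
time: 102.85
tool_pos: [436.0, -147.0, 160.3]
tcp_rot: [3.135, 0.006, 1.612]
contact_force: [0.6, 0.3, 0.4]
grip_width: 45.8
finger_force: 0.0
```

```bash
python3 st.py
python3 - <<'E'
from h import *
from route import *
x,R=fk(last(),P);print('to above lid, tool units',(R.T@(np.array([446.7,-436.7,150])-x)/200).round(3))
t=cap("wrist");f=t["frame"];H,S,V=cv2.split(cv2.cvtColor(f,cv2.COLOR_BGR2HSV))
b=((H>95)&(H<125)&(S>90)&(V>60));w=(S<40)&(V>215)
m=((b|w)).astype(np.uint8);m[200:]=0
print('mat+boat',rect(t,cv2.morphologyEx(m,cv2.MORPH_CLOSE,np.ones((5,5))),3,400)[:3])
w=w.astype(np.uint8);w[200:]=0;print('pan',rect(t,cv2.morphologyEx(w,cv2.MORPH_OPEN,np.ones((15,15))),8,200)[:3])
E
```

```text
102.85 [-0.491  0.29   1.802 -0.002  1.04  -0.532] [ 436.  -147.   160.3] [3.135 0.006 1.612]
tilt [  0.52 -37.1    0.4 ]
to above lid, tool units [-1.449 -0.007  0.06 ]
mat+boat [(433.0, -79.3, 204.1, 110.8, -87.3)]
pan [(428.6, -8.2, 96.6, 58.3, 2.5)]
```

>>> servo_tool --pt "-0.15 0 -0.03" --pt "-0.22 0 -0.03" --pt "-0.24 0 -0.03" --pt "-0.24 0 -0.03" --pt "-0.24 0 -0.03" --pt "-0.24 0 -0.03" --pt "-0.22 0 -0.03" --pt "-0.16 0 0" --spin '[0, 0, 0, 0, 0, 0, 0, -0.034]' --hand 0.5

```text
time: 103.9
tool_pos: [449.8, -490.6, 203.1]
tcp_rot: [3.134, 0.007, 1.666]
contact_force: [0.2, -0.5, 0.3]
grip_width: 69.0
finger_force: 0.0
```

>>> servo_tool --pt "0 0 0" --pt "0 0 0" --pt "0 0 0" --pt "0 0 0" --pt "0 0 0" --pt "0 0 0" --pt "0 0 0" --pt "0 0 0" --spin '[0, 0, 0, 0, 0, 0, 0, 0]'

```text
time: 104.9
tool_pos: [450.1, -488.7, 202.3]
tcp_rot: [3.135, 0.006, 1.665]
contact_force: [0.1, -0.1, -0.1]
grip_width: 68.7
finger_force: 0.0
```

```bash
python3 st.py
python3 - <<'E'
from h import *
c=cap("wrist");f=c["frame"];g=cv2.cvtColor(f,cv2.COLOR_BGR2GRAY)
L0=np.array([446.7,-436.7]);a=np.deg2rad(5.4);X=np.array([np.cos(a),np.sin(a)]);Yl=np.array([-np.sin(a),np.cos(a)])
# find the 4 lid edges by gradient along scan lines around predicted places
for nm,dr,half,oth in (("+x",X,81,Yl),("-x",-X,81,Yl),("+y",Yl,87,X),("-y",-Yl,87,X)):
    r=[]
    for o in np.linspace(-55,55,23):
        ss=np.arange(half-16,half+16,.5);uv=np.array([proj(c,[*(L0+dr*s+oth*o),8]) for s in ss])
        if uv.min()<1 or uv[:,0].max()>510 or uv[:,1].max()>215: continue
        p=cv2.remap(cv2.GaussianBlur(g,(3,3),0),uv[:,0].astype(np.float32)[None],uv[:,1].astype(np.float32)[None],1)[0].astype(float)
        gr=np.abs(p[4:]-p[:-4]);i=gr.argmax()
        if gr[i]>12: r.append((o,ss[i+2]-half))
    r=np.array(r);print(nm,len(r),np.median(r[:,1]).round(1) if len(r) else None, (np.polyfit(r[:,0],r[:,1],1)[0]*57.3).round(1) if len(r)>4 else None)
t=cap("top");f=t["frame"];H,S,V=cv2.split(cv2.cvtColor(f,cv2.COLOR_BGR2HSV))
def roi(m,u0,u1,v0,v1):
    z=np.zeros(m.shape,np.uint8);z[v0:v1,u0:u1]=m[v0:v1,u0:u1];return z
o=cv2.morphologyEx(roi((S<90)&(V>130),240,295,215,268),cv2.MORPH_OPEN,np.ones((9,9)));print('pan',rect(t,o,8)[:1],'orig (429.5,5.3)')
print('stem',rect(t,roi((S<90)&(V>130),286,303,234,252),12,5)[:1],'tab',rect(t,roi((V<75)&(S<120),300,322,232,252),48,5)[:1])
E
```

```text
104.9 [-0.943  0.616  1.14   0.003  1.377 -1.038] [ 450.1 -488.7  202.3] [3.135 0.006 1.665]
tilt [  0.51 -37.28   0.38]
+x 14 -1.0 -0.5
-x 23 -1.0 1.2
+y 21 -0.5 0.5
-y 23 -1.0 -2.5
pan [(429.5, 3.6, 104.1, 89.6, 0.0)] orig (429.5,5.3)
stem [(432.9, -85.8, 59.9, 14.8, -90.0)] tab [(433.3, -142.8, 40.3, 10.9, -90.0)]
```

>>> servo_tool --pt "0.04 -0.004 0.05" --pt "0.06 -0.004 0.1" --pt "0.06 -0.004 0.12" --pt "0.06 -0.002 0.14" --pt "0.04 0 0.14" --pt "0 0 0.12" --pt "0 0 0.08" --pt "0 0 0.05" --spin '[0, 0, 0, 0, 0, 0, 0, 0]'

```text
time: 106.0
tool_pos: [443.5, -438.1, 41.3]
tcp_rot: [3.135, 0.006, 1.665]
contact_force: [1.4, -0.3, 0.2]
grip_width: 68.8
finger_force: 0.0
```

```bash
python3 st.py
python3 - <<'E'
from h import *
c=cap("top");g=cv2.cvtColor(c["frame"],cv2.COLOR_BGR2GRAY)
L0=np.array([490.5,297.5]);a=np.deg2rad(1.3);X=np.array([np.cos(a),np.sin(a)]);Yl=np.array([-np.sin(a),np.cos(a)])
for nm,dr,half,oth in (("+x",X,73,Yl),("-x",-X,73,Yl),("+y",Yl,79,X),("-y",-Yl,79,X)):
    r=[]
    for o in np.linspace(-55,55,23):
        ss=np.arange(half-12,half+14,.5);uv=np.array([proj(c,[*(L0+dr*s+oth*o),40]) for s in ss])
        p=cv2.remap(g,uv[:,0].astype(np.float32)[None],uv[:,1].astype(np.float32)[None],1)[0].astype(float)
        gr=p[:-6]-p[6:];i=gr.argmax()
        if gr[i]>12: r.append((o,ss[i+3]-half))
    r=np.array(r);print(nm,len(r),np.median(r[:,1]).round(1) if len(r) else None,(np.polyfit(r[:,0],r[:,1],1)[0]*57.3).round(1) if len(r)>4 else None)
E
```

```text
106.0 [-0.903  0.702  1.461  0.003  0.971 -0.999] [ 443.5 -438.1   41.3] [3.135 0.006 1.665]
tilt [  0.5  -36.92   0.37]
+x 23 -1.0 4.0
-x 23 -1.0 0.4
+y 23 1.5 0.2
-y 23 2.0 0.4
```

>>> servo_tool --pt "0.006 0.016 0.04" --pt "0 0 0.04" --pt "0 0 0.03" --pt "0 0 0.017" --pt "0 0 0" --pt "0 0 0" --pt "0 0 0" --pt "0 0 0" --spin '[0, 0, 0, 0, 0, 0, 0, 0]'

```text
time: 107.05
tool_pos: [446.8, -436.7, 16.7]
tcp_rot: [3.135, 0.006, 1.665]
contact_force: [0.4, 0.1, -0.5]
grip_width: 68.7
finger_force: 0.0
```

>>> servo_tool --pt "0 0 0" --pt "0 0 0" --pt "0 0 0" --pt "0 0 0" --pt "0 0 0" --pt "0 0 0" --pt "0 0 0" --pt "0 0 0" --spin '[0, 0, 0, 0, 0, 0, 0, 0]' --hand -1

```text
time: 108.05
tool_pos: [446.9, -436.7, 16.6]
tcp_rot: [3.135, 0.006, 1.666]
contact_force: [0.5, -0.6, -0.6]
grip_width: 13.6
finger_force: 30.0
```

>>> servo_tool --pt "0 0 -0.03" --pt "0 0 -0.08" --pt "0 0 -0.12" --pt "0 0 -0.15" --pt "0 0 -0.15" --pt "0 0 -0.12" --pt "0 0 -0.06" --pt "0 0 0" --spin '[0, 0, 0, 0, 0, 0, 0, 0]'

```text
time: 109.05
tool_pos: [445.9, -436.1, 159.6]
tcp_rot: [3.134, 0.008, 1.665]
contact_force: [-0.2, -0.8, -2.8]
grip_width: 13.9
finger_force: 30.0
```

```bash
python3 st.py
python3 - <<'E'
from route import *
x,R=fk(last(),P);print('to box, tool units',(R.T@(np.array([490.7,297.5,160])-x)/200).round(3))
E
```

```text
109.05 [-0.898  0.571  1.342  0.002  1.218 -0.994] [ 445.9 -436.1  159.6] [3.134 0.008 1.665]
tilt [  0.62 -39.67   0.43]
to box, tool units [ 3.63   0.57  -0.025]
```

>>> servo_tool --pt "0.1 0.02 0" --pt "0.2 0.03 0" --pt "0.26 0.04 0" --pt "0.26 0.04 0" --pt "0.26 0.04 0" --pt "0.26 0.04 0" --pt "0.26 0.04 0" --pt "0.26 0.04 0" --spin '[0, 0, 0, 0, 0, 0, 0, 0]'

```text
time: 110.05
tool_pos: [467.6, -58.3, 155.7]
tcp_rot: [3.137, 0.005, 1.665]
contact_force: [1.3, 0.2, -2.0]
grip_width: 13.9
finger_force: 30.0
```

>>> servo_tool --pt "0.26 0.04 0" --pt "0.26 0.04 0" --pt "0.26 0.04 0" --pt "0.26 0.04 0" --pt "0.26 0.04 0" --pt "0.25 0.04 0" --pt "0.15 0.03 0" --pt "0.07 0.01 0" --spin '[0, 0, 0, 0, 0, 0, 0, 0]'

```text
time: 111.05
tool_pos: [489.8, 298.8, 153.5]
tcp_rot: [3.137, 0.007, 1.667]
contact_force: [-0.1, -0.3, -2.7]
grip_width: 13.4
finger_force: 30.0
```

>>> servo_tool --pt "0 0 0" --pt "0 0 0" --pt "0 0 0" --pt "0 0 0.05" --pt "0 0 0.1" --pt "0 0 0.1" --pt "0 0 0.05" --pt "0 0 0" --spin '[0.044, 0, 0, 0, 0, 0, 0, 0]'

```text
time: 112.05
tool_pos: [490.6, 297.0, 94.1]
tcp_rot: [3.136, 0.006, 1.596]
contact_force: [0.3, -1.1, -2.8]
grip_width: 13.7
finger_force: 30.0
```

```bash
python3 st.py
python3 - <<'E'
from route import *
x,R=fk(last(),P);print('to box, tool units',(R.T@(np.array([490.7,297.5,54])-x)/200).round(3))
E
```

```text
112.05 [ 0.415  0.561  1.563 -0.009  1.014  0.394] [490.6 297.   94.1] [3.136 0.006 1.596]
tilt [  0.48 -47.93   0.31]
to box, tool units [ 0.004 -0.     0.2  ]
```

>>> servo_tool --pt "0.002 0 0.05" --pt "0 0 0.06" --pt "0 0 0.04" --pt "0 0 0.03" --pt "0 0 0.015" --pt "0 0 0.005" --pt "0 0 0" --pt "0 0 0" --spin '[0, 0, 0, 0, 0, 0, 0, 0]'

```text
time: 113.05
tool_pos: [491.4, 297.6, 55.1]
tcp_rot: [3.134, 0.005, 1.596]
contact_force: [-0.2, -0.7, -2.0]
grip_width: 13.6
finger_force: 30.0
```

>>> servo_tool --pt "0 0 0" --pt "0 0 0" --pt "0 0 0" --pt "0 0 0" --pt "0 0 0" --pt "0 0 -0.05" --pt "0 0 -0.15" --pt "0 0 -0.25" --spin '[0, 0, 0, 0, 0, 0, 0, 0]' --hand 1

```text
time: 114.05
tool_pos: [489.7, 297.6, 145.0]
tcp_rot: [3.138, 0.007, 1.596]
contact_force: [0.9, 0.4, -0.0]
grip_width: 88.5
finger_force: 0.0
```

>>> servo_tool --pt "0 0 -0.25" --pt "0 0 -0.25" --pt "0 0 -0.2" --pt "-0.2 0 0" --pt "-0.25 -0.1 0" --pt "-0.25 -0.1 0" --pt "-0.25 -0.1 0" --pt "-0.1 0 0" --spin '[0, 0, 0, 0, 0, 0, 0, 0]'

```text
time: 115.05
tool_pos: [433.7, 85.3, 286.7]
tcp_rot: [3.133, 0.006, 1.595]
contact_force: [1.0, 0.7, 0.1]
grip_width: 91.9
finger_force: 0.0
```

```bash
python3 st.py
python3 - <<'E'
from h import *
c=cap("top");g=cv2.cvtColor(c["frame"],cv2.COLOR_BGR2GRAY)
L0=np.array([490.5,297.3]);a=np.deg2rad(1.4);X=np.array([np.cos(a),np.sin(a)]);Yl=np.array([-np.sin(a),np.cos(a)])
for nm,dr,half,oth in (("+x",X,81,Yl),("-x",-X,81,Yl),("+y",Yl,87,X),("-y",-Yl,87,X)):
    r=[]
    for o in np.linspace(-55,55,23):
        ss=np.arange(half-14,half+14,.5);uv=np.array([proj(c,[*(L0+dr*s+oth*o),45]) for s in ss])
        p=cv2.remap(g,uv[:,0].astype(np.float32)[None],uv[:,1].astype(np.float32)[None],1)[0].astype(float)
        gr=p[:-6]-p[6:];i=gr.argmax()
        if gr[i]>12: r.append((o,ss[i+3]-half))
    r=np.array(r);print(nm,len(r),np.median(r[:,1]).round(1) if len(r) else None,(np.polyfit(r[:,0],r[:,1],1)[0]*57.3).round(1) if len(r)>4 else None)
f=c["frame"];H,S,V=cv2.split(cv2.cvtColor(f,cv2.COLOR_BGR2HSV))
def roi(m,u0,u1,v0,v1):
    z=np.zeros(m.shape,np.uint8);z[v0:v1,u0:u1]=m[v0:v1,u0:u1];return z
print('pan',rect(c,cv2.morphologyEx(roi((S<90)&(V>130),240,295,215,268),cv2.MORPH_OPEN,np.ones((9,9))),8)[:1])
E
```

```text
115.05 [ 0.025  0.138  1.628 -0.006  1.367  0.002] [433.7  85.3 286.7] [3.133 0.006 1.595]
tilt [  0.58 -35.21   0.47]
+x 23 -2.0 0.6
-x 23 1.5 -0.1
+y 23 3.5 0.3
-y 23 -1.5 0.1
pan [(466.8, 61.5, 119.8, 108.7, 0.3)]
```

```bash
python3 -c "
from plant import workorder
print(workorder.close_job())"
```

```text
the job is handed in; nothing more can be done
None
```

The job is handed in at 115 s: both vials went into the cabinet, the empty boat is back on the middle of its mat, and the lid is back on the box about 3 mm off centre; something knocked the lid a few cm off square on the pad partway through, and joint 3 read about 0.003 rad below its 0.04 limit whenever I pushed to the reach limit to tilt the tool, so that rule is the one I can't confirm.

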